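Run the sample tins through the inspection chute

TASK

Turn the red gate handle of the inspection chute to off, load every small sample tin on the table into the top of the chute, behind its closed gate, and stand the empty black-lined bowl on the round blue-ringed mark under the chute's mouth. Then turn the handle fully on so that the tins run through the arch and the bowl catches them, turn the handle fully back to off, and set the bowl with all the tins upright in the middle of the bench scale's steel pan. Do not disturb the coffee cups, the brew timer or the spoon.

Things in the scene. Friction and masses are not known exactly. Their poses are not given: they have to be found in the camera images.
- chute: Inspection chute, fixed: slippery steel trough on a white pedestal, tilted 32 degrees, with a white arch over it. Origin on the table under its middle; own -x is the way tins slide, z up. Trough: 34 mm wide inside, walls 21 mm straight up from its floor, closed upper end at x = +93 mm. Grey handle box on its right: 80 x 80 mm, 85 mm high, centred at own x -10, y -92 mm.
- mouth (a point): Middle of the trough floor's lower edge, 85 mm above the table (own x = -85 mm), open end of the trough; its underside is 80 mm up. The mouth juts over the mark. Axes as the chute's.
- arch (a point): Middle of the trough's floor under the arch, at the orange gate (own x = -45 mm). The arch is upright, 68 mm wide and 26 mm thick, its top 190 mm above the table. The gate (32 mm wide) closes the trough here, and lifts out of the way, up through the arch, when the handle is on.
- load (a point): Point on the trough's floor, 182 mm above the table, at own x = +70 mm, midway between the walls. Tins let go just above it, between the walls, slide down by themselves and wait in a row at the closed gate. Axes as the chute's.
- mark (a point): Centre of the flat round mark on the table (white disc, blue ring, 104 mm across): the bowl's place for catching. The chute's mouth edge lies 34 mm from it towards the chute's own +x, so it reaches over the bowl. Axes as the chute's.
- handle (a joint): Red gate handle, rad: 0 = off (gate closed; the bar's white tip points to the chute's own -x, black dot), 1.571 = on (gate fully lifted; tip to the chute's own +y, green dot). Grows clockwise seen from above. A spring detent (about 0.12 N m) draws it to the nearer end from past half-way and finishes the turn when let go. Starts on.
- handle_grip (a point): Point on the handle's vertical turning axis, at mid-height of the red bar. The bar is 14 mm wide and 24 mm high (12 mm above and below this point), reaching 38 mm from the axis on the white-tipped side and 26 mm on the other. Below the bar is a 34 mm hub. The point's own x points along the bar to the white tip.
- bowl: Empty porcelain cupping bowl, white outside, black inside: 92 mm wide at the rim, 60 mm high, 0.36 kg, wall about 5 mm at the rim, foot 67 mm wide; the inside narrows to about 45 mm across at the floor, 8 mm up. Origin at the centre of its underside, z up. Can be held by pinching the rim wall from above.
- scale: Bench scale, fixed: black base 170 x 150 mm, with a flat steel pan 150 x 150 mm whose top is 20 mm above the table. Origin on the table under the base's middle.
- pan (a point): Centre of the scale's pan, on its top face.
- tin_1: Small closed sample tin, bright metal with a brown paper label and a green dot on the lid: 20 x 20 mm, 22 mm high, about 30 g. Origin at its centre, z towards the lid, sides along x and y. Two to four of the four tins are there.
- tin_2: Small closed sample tin, bright metal with a brown paper label and a green dot on the lid: 20 x 20 mm, 22 mm high, about 30 g. Origin at its centre, z towards the lid, sides along x and y. Two to four of the four tins are there.
- tin_3: Small closed sample tin, bright metal with a brown paper label and a green dot on the lid: 20 x 20 mm, 22 mm high, about 30 g. Origin at its centre, z towards the lid, sides along x and y. Two to four of the four tins are there.
- tin_4: Small closed sample tin, bright metal with a brown paper label and a green dot on the lid: 20 x 20 mm, 22 mm high, about 30 g. Origin at its centre, z towards the lid, sides along x and y. Two to four of the four tins are there.
- coffee_cup: Cupping bowl filled with coffee (brown inside), 92 mm wide, 60 mm high: a bystander. Origin at the centre of its underside.
- coffee_cup_b: Another cupping bowl filled with coffee, 92 mm wide, 60 mm high: a bystander. Origin at the centre of its underside.
- brew_timer: White brew timer, 64 x 68 x 17 mm: a bystander. Origin at the centre of its underside.
- spoon: Steel cupping spoon, 192 mm long: a bystander. Origin under its middle.
Not all that is in view belongs to the job. Leave any pink look-alike of the bowl alone.

How it is judged:
On the way, in this order (a step that is already met when the one before it is completed fails the run):
1. the handle is off, every tin lies in the chute behind the closed gate, and the bowl stands let go on the mark (value of joint handle below 0.12 rad and x of tin_1 in the frame of chute between -0.045 and 0.1 m and y of tin_1 in the frame of chute between -0.02 and 0.02 m and height (world z) of each of tin_1, tin_2, tin_3, tin_4 above 0.105 m and x of tin_2 in the frame of chute between -0.045 and 0.1 m and y of tin_2 in the frame of chute between -0.02 and 0.02 m and x of tin_3 in the frame of chute between -0.045 and 0.1 m and y of tin_3 in the frame of chute between -0.02 and 0.02 m and x of tin_4 in the frame of chute between -0.045 and 0.1 m and y of tin_4 in the frame of chute between -0.02 and 0.02 m and horizontal distance between bowl and mark below 0.025 m and height (world z) of bowl below 0.006 m and angle between bowl's own z axis and vertical below 0.12 rad and contact force between the fingers and bowl below 0.5 N), for 0.2 s.
2. the handle is turned fully on and every tin is in the bowl (value of joint handle above 1.45 rad and horizontal distance between each of tin_1, tin_2, tin_3, tin_4 and bowl below 0.042 m and z of tin_1 in the frame of bowl between 0.005 and 0.075 m and z of tin_2 in the frame of bowl between 0.005 and 0.075 m and z of tin_3 in the frame of bowl between 0.005 and 0.075 m and z of tin_4 in the frame of bowl between 0.005 and 0.075 m), for 0.2 s.
3. the handle is turned fully back to off (value of joint handle below 0.12 rad), for 0.2 s.
At the end, for the whole second after the job is handed in: Handle within 0.12 rad of off; the bowl upright and at rest on the scale's pan, its centre within 30 mm of the pan's; every tin that was there lies in the bowl (value of joint handle below 0.12 rad and horizontal distance between each of tin_1, tin_2, tin_3, tin_4 and bowl below 0.042 m and z of tin_1 in the frame of bowl between 0.005 and 0.075 m and z of tin_2 in the frame of bowl between 0.005 and 0.075 m and z of tin_3 in the frame of bowl between 0.005 and 0.075 m and z of tin_4 in the frame of bowl between 0.005 and 0.075 m and horizontal distance between bowl and pan below 0.03 m and z of bowl in the frame of pan between -0.006 and 0.006 m and angle between bowl's own z axis and vertical below 0.1 rad and linear speed of bowl below 0.02 m/s); the robot touches nothing.
It fails at once if a bystander (a coffee cup, the brew timer or the spoon) is pushed more than 4 cm from its place (distance of any of coffee_cup, coffee_cup_b, brew_timer, spoon from where it was at the start of the episode above 0.04 m).
It fails at once if a coffee cup is tipped (angle between any of coffee_cup, coffee_cup_b's own z axis and vertical above 0.5 rad).
Of tin_1, tin_2, tin_3, tin_4 only 2 to 4 are there at a start; the rules pass over those that are not, and their reading is None.
At some moment in a run one of bowl may be knocked a few centimetres aside while the robot is not near it.
Once in a run the grip may slacken for a moment while it holds something.
It also fails if it takes over 210 s, if anything falls off the work surface, if the arm or the gripper's body presses on something with over 40 N, if the wrist force passes 120 N, or if a joint passes its speed limit or range.

ROBOT

A 6-joint arm with a two-finger parallel gripper is mounted at the origin on a cart in front of the work surface, level with it; the furniture and walls round the work are solid. World frame = base frame: x ahead of the robot, y to its left, z up, the work surface at z = 0. Lengths are in m, angles in rad, forces in N, time in s.
With the tool pointing down it reaches from about 0.3 to 0.875 m from the base axis. Payload 6.4 kg.
Tool frame: the origin (TCP) lies at the very end of the fingers, on their centre line; the grasp point (between the pads) lies 19 mm behind it; z points along the fingers, y is the line along which they close (so a half turn about z gives the same grasp; the last joint's range is limited). The gripper opens to 85 mm and grips with 20 to 120 N. Pads are 22 mm wide; open, the fingers measure 114 mm over their backs; the gripper's body (76 mm by 85 mm) begins 54 mm behind the grasp point. The pads swing forward as they close: fully open they stand 13 mm farther back than shut.
Start: joints at [-1.552, 0.181, 1.607, -0, 1.354, -0.206], TCP at [0.128, -0.561, 0.231] pointing down, gripper open.
Joint ranges: [-2.99, 2.99], [-0.89, 2.07], [0.3, 2.58], [-1.14, 4.28], [0, 2.63], [-3.12, 3.12]. Speed limits (rad/s): [2.57, 2.57, 3.01, 3.14, 3.14, 3.14].

INTERFACE

Orientations are given as a unit quaternion [w, x, y, z].
In Python, from bench import * gives the robot as it stands. The module is installed in compiled form; this text tells all that it offers.
- The arm moves only by the tool arm_command, never from a script. Its arguments are lists of equal length, an entry for each row: "dp": the shift along the tool's x, y, z in units of 0.25 m (1.0 is 0.25 m), a list of three; "turn": the turn, a rotation vector about the tool's x, y, z in units of 30 degrees (1.0 is 30 degrees), a list of three; "jaw": the opening, from 0 (shut) to 1 (fully open). A call has 1 to 5 rows; each row is the pose to reach, as a shift and turn from the pose commanded when the call began, along the tool's axes at that moment; what a row does not reach only later rows make up. A row lasts 1/8 s, in which the tool goes at most 62.5 mm and 10.7 degrees, less where a joint would pass 70% of its speed; a pose out of reach is approached as far as the arm can. A call with a number of a shift or a turn outside -1 to 1 is refused whole. A call with a gripper value outside its range is refused whole. The fingers move at their own pace and stop on an object; the grip force is fixed at half the most. Time passes only in rows, so rows that repeat a pose let the fingers close. It gives the time, the measured TCP pose, the force, the opening and the grip force at its end, in the units of the state.
- get_obs(): the state, without advancing time (a new reading comes with each control period).
- camera(name): name is "scene" or "top" or "wrist"; returns the picture (480x640x3 uint8, blue, green, red); there is no depth.
- get_calibration(name): a dict with "camera_matrix" (3x3 intrinsics, pixels), "k1" (the pictures are not rectified: a ray, as slopes to the right and down, at radius r is drawn at 1 + k1 r^2 times it, then the intrinsics apply), "R" (3x3) and "t" (3): a world point X has camera coordinates R X + t; the wrist camera has in their place "mount" (4x4, takes a point from camera to tool coordinates, whose origin is the TCP and whose axes are the flange's). Camera axes: x right, y down, z forward; pixel columns grow to the right and rows downward; lengths in m; the calibration is good to about 2 mm. A picture is of the moment at which its call begins: read the wrist's pose just before it. get_calibration takes no time and is no camera call.
- hand_in(): hands the job in; it is judged then, once.
The state is a dict: "time_s": time; "q": joint angles; "dq": joint speeds; "joint_efforts": joint torques, N m; "eef_pos": TCP position; "eef_rot": TCP orientation; "wrist_force": force on the tool from outside, world axes, zero at the start; "torque": the same for the moment, N m; "opening": opening from 0.0 (shut) to 1.0 (fully open); "grasp_force": force on a finger pad.
Only numpy, scipy, OpenCV 4.12 (cv2) and the standard library are available. Lean on these libraries where they do the work, as an engineer would, in place of code of your own. Each camera call takes 0.05 s, during which the arm holds its last target. There are 200 camera calls.

## Working session

There is one attempt and no reset: what is moved stays moved. The work goes in short steps, Python scripts to look and compute and a tool call to move; the robot and the scene stay as the last step left them, time stands still between calls to the robot, and variables do not carry over. Pictures are saved under pics/ and viewed, at most 14 in all, crops included, and the job is handed in when it is done.

Besides the shell and the picture viewer there is one more tool, called after ">>>" as name(argument=value, ...) on one line, values as JSON. arm_command: Moves the arm, as the interface text tells. Its arguments: {"type":"object","properties":{"dp":{"type":"array"},"turn":{"type":"array"},"jaw":{"type":"array"}},"required":["dp","turn","jaw"]}

```bash
mkdir -p pics
cat > h.py <<'E'
from bench import *
import numpy as np, cv2
from scipy.spatial.transform import Rotation as R
def cal(n):
    c=get_calibration(n)
    if 'R' in c: return np.array(c['camera_matrix']),c['k1'],np.array(c['R']),np.array(c['t'])
    o=get_obs(); M=np.array(c['mount']); w,x,y,z=o['eef_rot']
    T=np.eye(4);T[:3,:3]=R.from_quat([x,y,z,w]).as_matrix();T[:3,3]=o['eef_pos']
    W=np.linalg.inv(T@M); return np.array(c['camera_matrix']),c['k1'],W[:3,:3],W[:3,3]
def ray(C,uv):
    K,k1,Rm,t=C
    p=cv2.undistortPoints(np.array(uv,float).reshape(-1,1,2),K,np.array([k1,0,0,0,0.])).reshape(-1,2)
    d=np.c_[p,np.ones(len(p))]@Rm; return -Rm.T@t,d
def onz(C,uv,z):
    o,d=ray(C,uv); return o+d*((z-o[2])/d[:,2])[:,None]
def proj(C,X):
    K,k1,Rm,t=C; return cv2.projectPoints(np.array(X,float).reshape(-1,3),cv2.Rodrigues(Rm)[0],t,K,np.array([k1,0,0,0,0.]))[0].reshape(-1,2)
def rel(target,yaw=None):
    """tool-axes units shift to target with current pose; turn units about tool z to put tool y axis at given yaw (mod pi)"""
    o=get_obs();w,x,y,z=o['eef_rot'];r=R.from_quat([x,y,z,w])
    d=r.inv().apply(np.array(target)-o['eef_pos'])/0.25
    return d
E
python3 - <<'E'
from h import *
o=get_obs(); print({k:np.round(v,3) for k,v in o.items()})
for n in('scene','top','wrist'):
    C=cal(n);cv2.imwrite(f'pics/{n}0.png',camera(n)); print(n,np.round(C[0].ravel(),1),C[1],(-C[2].T@C[3]).round(3),C[2].round(3).tolist())
E
```

```text
{'time_s': np.float64(0.0), 'q': array([-1.552,  0.182,  1.608,  0.   ,  1.354, -0.206]), 'dq': array([-0.001,  0.001, -0.002,  0.001,  0.001,  0.   ]), 'joint_efforts': array([-1.0000e-03, -4.4487e+01, -3.5134e+01, -0.0000e+00,  9.0000e-03,
        0.0000e+00]), 'eef_pos': array([ 0.128, -0.56 ,  0.23 ]), 'eef_rot': array([-0.001,  0.994,  0.112,  0.   ]), 'wrist_force': array([ 0.904,  0.161, -0.142]), 'torque': array([ 0.01 ,  0.003, -0.022]), 'grasp_force': np.float64(0.0), 'opening': np.float64(1.001)}
scene [497.6   0.  318.3   0.  497.6 235.6   0.    0.    1. ] -0.0562776087201323 [-0.384  0.659  0.669] [[-0.62, -0.785, -0.012], [-0.326, 0.271, -0.906], [0.714, -0.557, -0.424]]
top [498.7   0.  307.5   0.  498.7 238.2   0.    0.    1. ] -0.08348127313021253 [ 0.292 -0.046  1.271] [[0.022, -1.0, -0.002], [-0.973, -0.021, -0.229], [0.229, 0.007, -0.973]]
wrist [429.1   0.  317.4   0.  429.1 242.9   0.    0.    1. ] -0.02602365484485283 [ 0.192 -0.545  0.374] [[0.221, -0.975, -0.001], [-0.942, -0.214, 0.259], [-0.253, -0.056, -0.966]]
```

View pics/scene0.png

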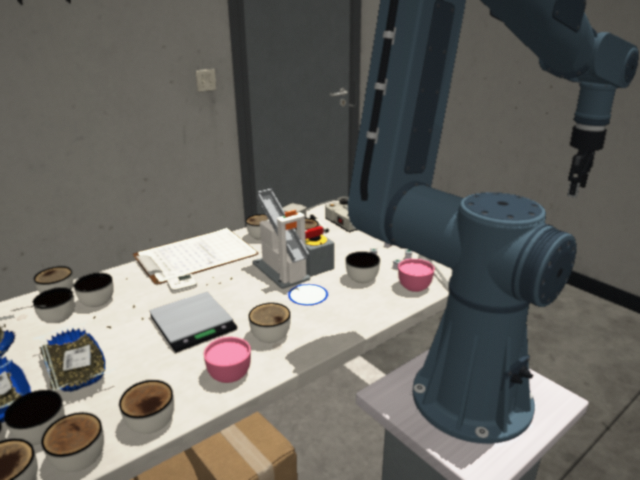

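View pics/top0.png

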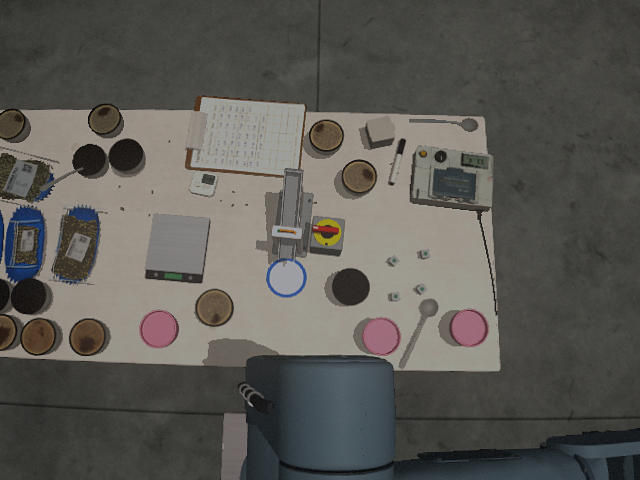

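The top view shows the empty black bowl at (350,286). Its look-alikes are the pink ones at (381,336), (468,327) and (160,328), plus far-left black bowls at (30,295), (90,160) and (126,155), which look full. There are four tins, near (393,261), (424,254), (420,289) and (394,297). The chute is at (290,210), the mark at (286,278), the scale at (178,248) and the handle at (327,231). I'll confirm these in one enlarged crop and measure them.

Run:
```python
from h import *
C=cal('top'); im=cv2.imread('pics/top0.png')
cv2.imwrite('pics/crop1.png',cv2.resize(im[150:360,255:465],(798,600)[:1]*1+(798,) if 0 else (600,600),interpolation=cv2.INTER_CUBIC))
hsv=cv2.cvtColor(im,cv2.COLOR_BGR2HSV)
def blobs(m,mn,mx):
    n,l,s,c=cv2.connectedComponentsWithStats(m.astype(np.uint8)); return [(c[i].round(1).tolist(),s[i].tolist()) for i in range(1,n) if mn<s[i,4]<mx]
H,S,V=cv2.split(hsv)
m=(H>100)&(H<130)&(S>120)&(V>80)
for b in blobs(m,50,3000): print('blue',b,onz(C,[b[0]],0)[0].round(3))
m=((H<6)|(H>174))&(S>170)&(V>90)
for b in blobs(m,20,3000): print('red',b,onz(C,[b[0]],.11)[0].round(3))
m=(V<60)
for b in blobs(m[:350],500,3000): print('dark',b,onz(C,[b[0]],.055)[0].round(3))
# green dots near tins
m=(H>40)&(H<90)&(S>50); 
for b in blobs(m,3,200): print('green',b,onz(C,[b[0]],.022)[0].round(3))
# scale pan corners
g=((S<40)&(V>90)&(V<185)); 
for b in blobs(g,2000,6000):print('grey',b,onz(C,[b[0]],.02)[0].round(3))
```

```text
blue ([26.8, 215.0], [10, 206, 33, 17, 313]) [0.641 0.73  0.   ]
blue ([83.7, 214.4], [69, 209, 30, 12, 237]) [0.645 0.568 0.   ]
blue ([0.6, 235.6], [0, 218, 3, 41, 81]) [0.582 0.796 0.   ]
blue ([8.9, 243.2], [5, 222, 10, 44, 275]) [0.561 0.769 0.   ]
blue ([31.3, 255.3], [12, 222, 33, 60, 407]) [0.529 0.7   0.   ]
blue ([286.0, 278.6], [266, 259, 41, 38, 255]) [0.484 0.016 0.   ]
red ([326.8, 229.0], [313, 226, 26, 7, 107]) [ 0.59  -0.084  0.11 ]
dark ([27.0, 7.2], [0, 0, 74, 22, 872]) [1.268 0.813 0.055]
dark ([17.3, 51.7], [0, 26, 49, 47, 908]) [1.115 0.812 0.055]
dark ([125.4, 154.7], [109, 139, 34, 33, 862]) [0.796 0.449 0.055]
dark ([89.0, 159.5], [73, 144, 33, 33, 807]) [0.781 0.547 0.055]
dark ([350.2, 286.4], [332, 269, 37, 36, 1055]) [ 0.46  -0.145  0.055]
dark ([28.2, 295.7], [11, 275, 35, 39, 1018]) [0.416 0.661 0.055]
green ([469.0, 159.0], [466, 156, 7, 7, 12]) [ 0.816 -0.469  0.022]
green ([476.1, 158.8], [473, 157, 6, 5, 11]) [ 0.817 -0.489  0.022]
green ([483.2, 161.5], [482, 158, 3, 7, 10]) [ 0.81  -0.508  0.022]
green ([278.0, 230.2], [277, 229, 3, 3, 5]) [0.606 0.039 0.022]
green ([425.3, 253.0], [424, 252, 3, 3, 7]) [ 0.554 -0.341  0.022]
green ([393.7, 260.0], [393, 259, 3, 3, 7]) [ 0.534 -0.259  0.022]
green ([172.8, 275.9], [164, 273, 18, 7, 103]) [0.481 0.303 0.022]
green ([422.0, 288.7], [421, 288, 3, 3, 7]) [ 0.462 -0.33   0.022]
green ([395.3, 296.0], [394, 295, 3, 3, 7]) [ 0.442 -0.261  0.022]
green ([477.5, 453.5], [476, 453, 4, 2, 4]) [ 0.066 -0.456  0.022]
green ([504.5, 453.5], [504, 452, 2, 4, 4]) [ 0.066 -0.522  0.022]
green ([490.8, 456.2], [490, 455, 3, 3, 4]) [ 0.06  -0.488  0.022]
```

View pics/crop1.png

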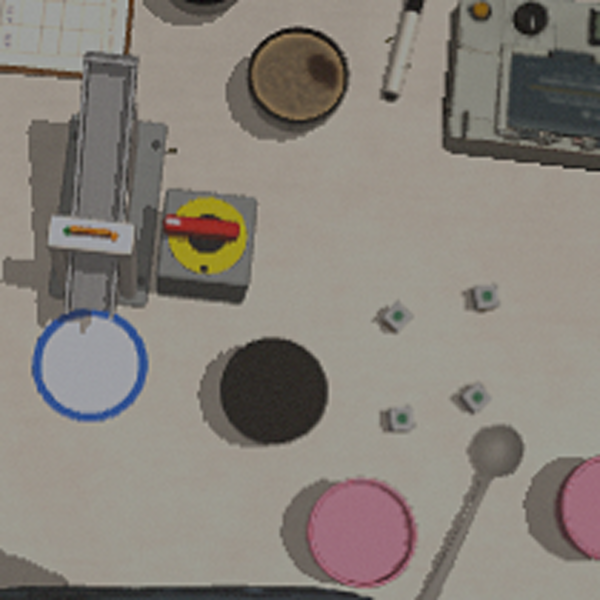

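The crop confirms it: the black-lined bowl at (350,286) is empty and white outside, next to the four tins. The handle's tip points left (on). I'll fly the wrist camera over the tins.

>>> arm_command(dp=[[0.88, -0.33, -0.04], [0.88, -0.33, -0.04], [0.88, -0.33, -0.04], [0.88, -0.33, -0.04], [0.88, -0.33, -0.04]], turn=[[0, 0, 0], [0, 0, 0], [0, 0, 0], [0, 0, 0], [0, 0, 0]], jaw=[1, 1, 1, 1, 1])

```text
time_s: 0.78
eef_pos: [0.3266, -0.429, 0.2413]
eef_rot: [-0.0, 0.993, 0.115, 0.0]
wrist_force: [-0.7, -0.1, 0.4]
opening: 0.998
grasp_force: 0.0
```

>>> arm_command(dp=[[0.88, -0.33, -0.04], [0.88, -0.33, -0.04], [0.88, -0.33, -0.04], [0.88, -0.33, -0.04], [0.88, -0.33, -0.04]], turn=[[0, 0, 0.43], [0, 0, 0.43], [0, 0, 0.43], [0, 0, 0.43], [0, 0, 0.43]], jaw=[1, 1, 1, 1, 1])

```text
time_s: 1.4
eef_pos: [0.5222, -0.3001, 0.2509]
eef_rot: [-0.0, 1.0, 0.002, 0.0]
wrist_force: [-0.6, -0.8, -0.5]
opening: 0.999
grasp_force: 0.0
```

Run:
```python
from h import *
o=get_obs();print(o['eef_pos'].round(4),o['eef_rot'].round(4),o['time_s'],o['dq'].round(3))
C=cal('wrist');im=camera('wrist');cv2.imwrite('pics/w1.png',im)
H,S,V=cv2.split(cv2.cvtColor(im,cv2.COLOR_BGR2HSV))
def blobs(m,mn,mx):
    n,l,s,c=cv2.connectedComponentsWithStats(m.astype(np.uint8)); return [(c[i].round(1).tolist(),s[i].tolist()) for i in range(1,n) if mn<s[i,4]<mx]
for b in blobs((H>40)&(H<90)&(S>60),15,500): print('green',b,onz(C,[b[0]],.022)[0].round(4))
for b in blobs(((H<6)|(H>174))&(S>170)&(V>90),50,9000): print('red',b,onz(C,[b[0]],.11)[0].round(3))
```

```text
[ 0.5222 -0.3001  0.2509] [-2.0e-04  1.0e+00  1.7e-03  1.0e-04] 1.4 [-0.062 -0.017  0.032 -0.033  0.002 -0.034]
green ([364.0, 167.9], [359, 163, 11, 11, 100]) [ 0.5547 -0.3394  0.022 ]
green ([269.9, 190.8], [265, 186, 11, 11, 98]) [ 0.5349 -0.2581  0.022 ]
green ([348.7, 269.4], [344, 265, 11, 10, 87]) [ 0.463  -0.3281  0.022 ]
green ([275.0, 290.0], [270, 286, 11, 9, 82]) [ 0.4428 -0.2603  0.022 ]
green ([56.1, 409.2], [53, 407, 8, 6, 16]) [ 0.3124 -0.0339  0.022 ]
green ([159.0, 421.5], [156, 418, 7, 9, 20]) [ 0.2992 -0.1383  0.022 ]
green ([323.4, 442.9], [319, 440, 9, 8, 18]) [ 0.2743 -0.306   0.022 ]
green ([473.4, 444.4], [470, 441, 8, 8, 18]) [ 0.2718 -0.4617  0.022 ]
green ([523.4, 452.1], [520, 448, 9, 11, 20]) [ 0.2616 -0.5156  0.022 ]
green ([203.7, 454.6], [197, 452, 14, 6, 19]) [ 0.259  -0.1811  0.022 ]
green ([140.2, 457.5], [137, 455, 7, 7, 16]) [ 0.2544 -0.1138  0.022 ]
green ([401.2, 459.5], [397, 457, 9, 7, 19]) [ 0.2533 -0.3876  0.022 ]
green ([205.4, 462.1], [202, 458, 8, 8, 22]) [ 0.2494 -0.1822  0.022 ]
green ([229.4, 474.4], [225, 471, 9, 7, 23]) [ 0.2338 -0.2066  0.022 ]
green ([243.1, 475.6], [237, 474, 12, 4, 16]) [ 0.2323 -0.2211  0.022 ]
red ([7.0, 128.4], [0, 119, 18, 21, 292]) [ 0.588 -0.098  0.11 ]
```

View pics/w1.png

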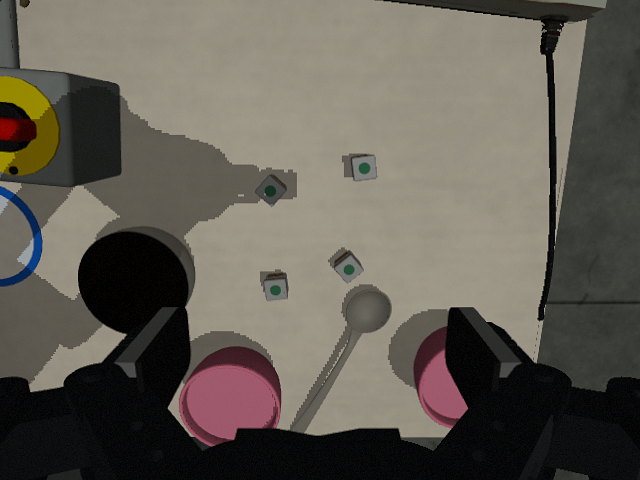

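Four tins with green dots show at (364,168), (270,191), (349,269) and (275,290). Their world positions agree with the top view to within 2 mm. Next I'll view the chute from above and work out the tin yaws from this image.

>>> arm_command(dp=[[0.31, -1, -0.4], [0.31, -1, -0.4], [0.31, -1, -0.4], [0.31, -1, -0.4], [0.31, -1, -0.4]], turn=[[0, 0, 0], [0, 0, 0], [0, 0, 0], [0, 0, 0], [0, 0, 0]], jaw=[1, 1, 1, 1, 1])

```text
time_s: 2.08
eef_pos: [0.5981, -0.0512, 0.3528]
eef_rot: [0.0, 1.0, -0.0, 0.001]
wrist_force: [0.2, -0.1, -0.5]
opening: 0.997
grasp_force: 0.0
```

Run:
```python
from h import *
o=get_obs();print(o['eef_pos'].round(4),o['eef_rot'].round(4))
C=cal('wrist');im=camera('wrist');cv2.imwrite('pics/w2.png',im)
np.savez('w2c.npz',K=C[0],k=C[1],R=C[2],t=C[3])
# tin yaws from w1 (pose then)
M=np.array(get_calibration('wrist')['mount']);T=np.eye(4);T[:3,:3]=R.from_quat([1,.0017,.0001,-.0002]).as_matrix();T[:3,3]=[.5222,-.3001,.2509]
W=np.linalg.inv(T@M);C1=(C[0],C[1],W[:3,:3],W[:3,3])
a=cv2.imread('pics/w1.png');out=[]
for u,v in((364,168),(270,191),(349,269),(275,290)):
    s=a[v-24:v+24,u-24:u+24]; out.append(cv2.resize(s,(300,300),interpolation=cv2.INTER_CUBIC))
    hs=cv2.cvtColor(s,cv2.COLOR_BGR2HSV); print(hs[24,8:40,1].tolist(),hs[24,8:40,2].tolist())
cv2.imwrite('pics/tins.png',np.vstack([np.hstack(out[:2]),np.hstack(out[2:])]))
```

```text
[ 0.5981 -0.0512  0.3528] [ 3.e-04  1.e+00 -2.e-04  8.e-04]
[30, 30, 38, 30, 11, 10, 8, 6, 6, 6, 32, 153, 144, 146, 143, 141, 146, 132, 137, 139, 149, 124, 27, 4, 8, 4, 8, 7, 32, 34, 34, 36] [93, 93, 93, 68, 48, 105, 132, 129, 127, 128, 112, 80, 83, 82, 82, 83, 82, 83, 84, 86, 84, 84, 115, 127, 128, 124, 127, 110, 110, 159, 156, 156]
[37, 8, 7, 4, 3, 3, 7, 0, 7, 10, 29, 163, 167, 133, 149, 156, 146, 141, 151, 130, 174, 156, 26, 3, 7, 7, 10, 10, 0, 13, 4, 19] [97, 61, 71, 72, 74, 74, 74, 73, 74, 77, 70, 47, 49, 50, 48, 49, 49, 49, 49, 51, 47, 49, 69, 75, 75, 76, 74, 77, 75, 77, 68, 68]
[35, 27, 3, 6, 4, 6, 9, 6, 2, 6, 26, 159, 142, 142, 147, 148, 139, 143, 134, 139, 143, 66, 6, 8, 8, 4, 8, 6, 4, 5, 13, 36] [159, 85, 97, 121, 119, 119, 118, 119, 118, 122, 107, 77, 81, 81, 78, 81, 81, 80, 80, 79, 80, 96, 121, 122, 122, 120, 121, 122, 118, 103, 101, 163]
[34, 34, 36, 34, 38, 35, 2, 10, 2, 7, 4, 111, 152, 149, 146, 144, 142, 137, 134, 142, 158, 131, 2, 9, 6, 9, 9, 6, 22, 34, 35, 33] [156, 156, 156, 157, 88, 87, 105, 124, 117, 116, 118, 85, 77, 77, 77, 78, 79, 80, 78, 79, 79, 80, 120, 116, 118, 118, 117, 88, 58, 128, 161, 161]
```

View pics/w2.png

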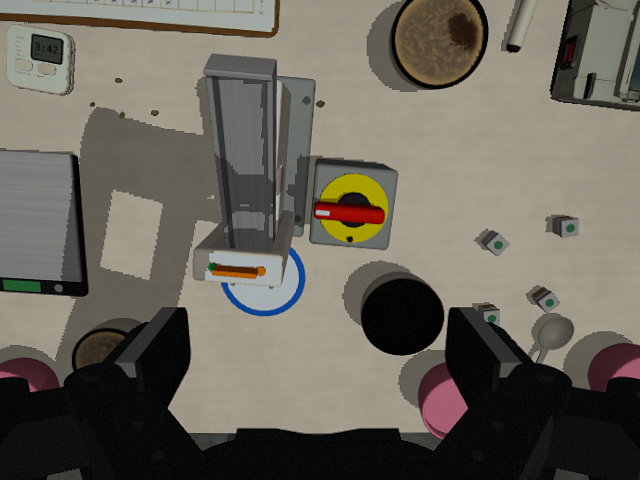

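View pics/tins.png

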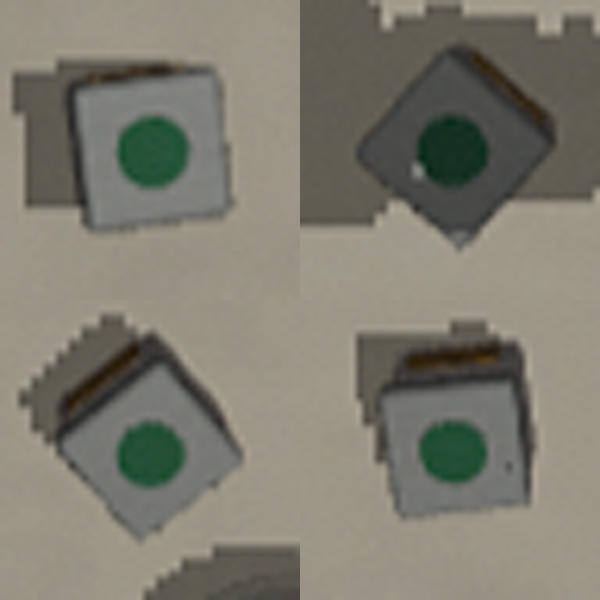

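w2 shows the trough running from (240,65) to the arch at (240,268), the blue ring at (264,280), the yellow dial with the red bar at (350,212) and tip left (on), and the timer at the upper left. The tin crops give yaws of about 7.5, 46, 39 and 5.5 degrees (mod 90) for A, B, C and D. Next: chute pose and handle height.

Run:
```python
from h import *
from scipy.optimize import least_squares as LS
z=np.load('w2c.npz');Cw=(z['K'],float(z['k']),z['R'],z['t']);Ct=cal('top')
P={}
for n,C,f in(('w',Cw,'w2'),('t',Ct,'top0')):
    im=cv2.imread(f'pics/{f}.png');H,S,V=cv2.split(cv2.cvtColor(im,cv2.COLOR_BGR2HSV))
    def big(m,roi):
        k=np.zeros_like(m);x0,y0,x1,y1=roi;k[y0:y1,x0:x1]=m[y0:y1,x0:x1];return k
    roi=(200,230,320,330) if n=='w' else (260,255,312,302)
    m=big((H>100)&(H<130)&(S>110)&(V>60),roi);v,u=np.nonzero(m)
    X=onz(C,np.c_[u,v],0)[:,:2]
    s=LS(lambda p:np.hypot(*(X-p[:2]).T)-p[2],[.485,.016,.05],loss='soft_l1',f_scale=.002).x;print(n,'mark',s.round(4),len(u))
    roi=(300,150,410,260) if n=='w' else (308,210,350,255)
    y=big((H>20)&(H<35)&(S>150)&(V>60),roi);r=big(((H<8)|(H>172))&(S>150)&(V>60),roi)
    v,u=np.nonzero(y);hull=cv2.convexHull(np.c_[u,v].astype(np.float32)).reshape(-1,2)
    e=cv2.fitEllipse(hull)[0] if 0 else None
    Y=onz(C,hull,.086)[:,:2]
    s=LS(lambda p:np.hypot(*(Y-p[:2]).T)-p[2],[.59,-.084,.03],loss='soft_l1',f_scale=.002).x;print(n,'disc',s.round(4))
    v,u=np.nonzero(r);c=np.c_[u,v];rect=cv2.minAreaRect(c.astype(np.float32));print(n,'red',c.mean(0).round(1),rect)
    P[n]=c.mean(0)
    for zz in(.1,.11,.12,.13):print(zz,onz(C,[c.mean(0)],zz)[0].round(4))
    # lid of upper end
def tri(a,b):
    oa,da=ray(Ct,[a]);ob,db=ray(Cw,[b]);A=np.c_[da[0],-db[0]];s=np.linalg.lstsq(A,ob-oa,rcond=None)[0]
    p,q=oa+s[0]*da[0],ob+s[1]*db[0];return ((p+q)/2).round(4),np.linalg.norm(p-q).round(4)
print('red tri',tri(P['t'],P['w']))
im=cv2.imread('pics/w2.png')
c1=cv2.resize(im[40:120,190:300],None,fx=5,fy=5,interpolation=cv2.INTER_CUBIC)
c2=cv2.resize(cv2.imread('pics/top0.png')[160:230,265:320],None,fx=4.5,fy=5.7,interpolation=cv2.INTER_CUBIC)
cv2.imwrite('pics/c2.png',np.hstack([c1[:399],c2[:399,:247]]));
```

```text
w mark [0.4887 0.0168 0.0482] 836
w disc [ 0.5888 -0.085   0.0337]
w red [350.6 213.5] ((348.5205078125, 212.77459716796875), (69.80305480957031, 17.563934326171875), 5.19442892074585)
0.1 [ 0.5864 -0.0819  0.1   ]
0.11 [ 0.5883 -0.0811  0.11  ]
0.12 [ 0.5903 -0.0803  0.12  ]
0.13 [ 0.5922 -0.0795  0.13  ]
t mark [0.4881 0.0157 0.048 ] 266
t disc [ 0.5888 -0.0857  0.033 ]
t red [326.5 229. ] ((325.62872314453125, 228.712890625), (25.074939727783203, 5.2736968994140625), 5.710592269897461)
0.1 [ 0.5924 -0.0838  0.1   ]
0.11 [ 0.5899 -0.0835  0.11  ]
0.12 [ 0.5873 -0.0831  0.12  ]
0.13 [ 0.5847 -0.0828  0.13  ]
red tri (array([ 0.589 , -0.0821,  0.1129]), np.float64(0.0025))
```

View pics/c2.png

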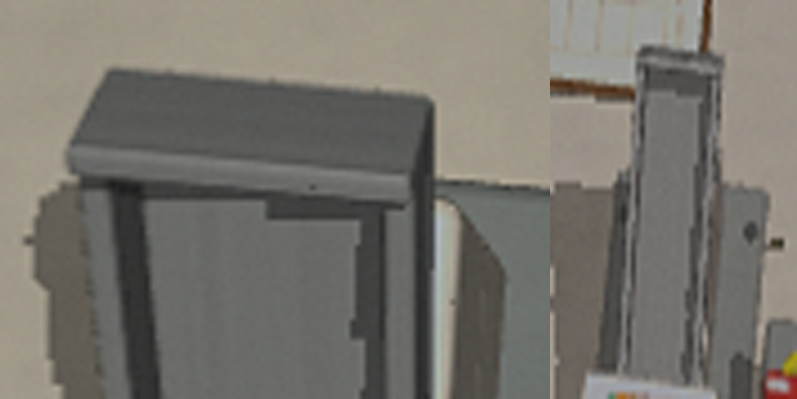

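Mark (0.4884, 0.0163) and dial (0.5888, -0.0853) are 142.8 mm apart, against 142.6 expected. That makes the chute yaw -5.2°, which matches the slope of the bar. The crop shows the trough's end rim at about (238,75). I'll go above the handle.

>>> arm_command(dp=[[-0.037, 0.137, 0.5], [-0.037, 0.137, 0.5], [-0.037, 0.137, 0.5]], turn=[[0, 0, -1], [0, 0, -1], [0, 0, -1]], jaw=[0.45, 0.45, 0.45])

```text
time_s: 2.5
eef_pos: [0.584, -0.0881, 0.2196]
eef_rot: [-0.003, 0.966, 0.259, -0.005]
wrist_force: [-0.4, 0.2, 0.9]
opening: 0.453
grasp_force: 0.0
```

>>> arm_command(dp=[[0, 0, 0], [0, 0, 0], [0, 0, 0]], turn=[[0, 0, -1], [0, 0, -1], [0, 0, -1]], jaw=[0.45, 0.45, 0.45])

```text
time_s: 2.88
eef_pos: [0.5876, -0.0885, 0.2257]
eef_rot: [-0.0, 0.865, 0.501, -0.001]
wrist_force: [-0.4, 1.5, -0.1]
opening: 0.451
grasp_force: 0.0
```

>>> arm_command(dp=[[0, 0, 0.2], [0, 0, 0.28], [0, 0, 0.28], [0, 0, 0.28]], turn=[[0, 0, -0.83], [0, 0, -0.83], [0, 0, -0.83], [0, 0, -0.83]], jaw=[0.45, 0.45, 0.45, 0.45])

```text
time_s: 3.38
eef_pos: [0.5877, -0.088, 0.1556]
eef_rot: [-0.0, 0.739, 0.674, -0.001]
wrist_force: [0.4, 0.7, 1.6]
opening: 0.446
grasp_force: 0.0
```

```bash
cat >> h.py <<'E'
mk=np.array([.4884,.0163]);a=np.radians(-5.17);ex=np.array([np.cos(a),np.sin(a)]);ey=np.array([-ex[1],ex[0]])
org=mk+.119*ex
def ch(x,y,z): return np.r_[org+x*ex+y*ey,z]
def yaw():
    w,x,y,z=get_obs()['eef_rot'];v=R.from_quat([x,y,z,w]).as_matrix()[:,0];return np.degrees(np.arctan2(v[1],v[0]))
E
python3 - <<'E'
from h import *
print(yaw(),rel([.5888,-.0853,.102]))
z=np.load('w2c.npz');Cw=(z['K'],float(z['k']),z['R'],z['t'])
print(proj(Cw,[ch(.093,0,.217),ch(-.045,0,.19)]),onz(Cw,[(238,75.5)],.217),ch(.093,0,.217), ch(.07,0,.182))
E
```

```text
84.70613010827762 [0.01114657 0.00371213 0.2144811 ]
[[238.48283494  68.04444462]
 [237.10850993 268.58685343]] [[ 0.69524479 -0.00231132  0.217     ]] [ 0.69953752 -0.00280356  0.217     ] [ 0.67663109 -0.000731    0.182     ]
```

The projected chute end and arch match the picture. Now descend and grip the handle.

>>> arm_command(dp=[[0.011, 0.004, 0.07], [0.011, 0.004, 0.14], [0.011, 0.004, 0.21], [0.011, 0.004, 0.21]], turn=[[0, 0, 0], [0, 0, 0], [0, 0, 0], [0, 0, 0]], jaw=[0.45, 0.45, 0.45, 0.45])

```text
time_s: 3.88
eef_pos: [0.5882, -0.0826, 0.1011]
eef_rot: [-0.002, 0.738, 0.675, -0.001]
wrist_force: [0.5, 0.1, -0.2]
opening: 0.45
grasp_force: 0.0
```

>>> arm_command(dp=[[0, 0, 0], [0, 0, 0], [0, 0, 0], [0, 0, 0], [0, 0, 0]], turn=[[0, 0, 0], [0, 0, 0], [0, 0, 0], [0, 0, 0], [0, 0, 0]], jaw=[0, 0, 0, 0, 0])

```text
time_s: 4.5
eef_pos: [0.5892, -0.0832, 0.1044]
eef_rot: [-0.001, 0.738, 0.675, -0.001]
wrist_force: [-4.7, 0.3, 2.0]
opening: 0.148
grasp_force: 59.8
```

>>> arm_command(dp=[[0, 0, 0], [0, 0, 0], [0, 0, 0], [0, 0, 0]], turn=[[0, 0, -0.25], [0, 0, -0.5], [0, 0, -0.75], [0, 0, -1]], jaw=[0, 0, 0, 0])

```text
time_s: 5.0
eef_pos: [0.5881, -0.0833, 0.1044]
eef_rot: [-0.002, 0.536, 0.844, -0.001]
wrist_force: [-10.8, -0.5, 6.5]
opening: 0.143
grasp_force: 60.3
```

>>> arm_command(dp=[[0, 0, 0], [0, 0, 0], [0, 0, 0], [0, 0, 0]], turn=[[0, 0, -0.25], [0, 0, -0.5], [0, 0, -0.75], [0, 0, -1]], jaw=[0, 0, 0, 0])

```text
time_s: 5.5
eef_pos: [0.5871, -0.084, 0.1044]
eef_rot: [-0.003, 0.299, 0.954, -0.001]
wrist_force: [-13.4, -3.8, 8.1]
opening: 0.145
grasp_force: 60.6
```

>>> arm_command(dp=[[0, 0, 0], [0, 0, 0], [0, 0, 0], [0, 0, 0], [0, 0, 0]], turn=[[0, 0, -0.25], [0, 0, -0.5], [0, 0, -0.75], [0, 0, -1], [0, 0, -1]], jaw=[0, 0, 0, 0, 0])

```text
time_s: 6.12
eef_pos: [0.5867, -0.0851, 0.1044]
eef_rot: [-0.004, 0.044, 0.999, -0.001]
wrist_force: [-16.3, -7.3, 9.5]
opening: 0.145
grasp_force: 60.6
```

>>> arm_command(dp=[[0, 0, 0], [0, 0, 0], [0, 0, 0], [0, 0, 0]], turn=[[0, 0, 0], [0, 0, 0], [0, 0, 0], [0, 0, 0]], jaw=[0.45, 0.45, 0.45, 0.45])

```text
time_s: 6.62
eef_pos: [0.5902, -0.0831, 0.1039]
eef_rot: [0.0, 0.044, 0.999, -0.0]
wrist_force: [-0.4, -0.0, -1.1]
opening: 0.451
grasp_force: 0.0
```

Run:
```python
from h import *
print(yaw(),get_obs()['eef_pos'])
im=camera('top');H,S,V=cv2.split(cv2.cvtColor(im,cv2.COLOR_BGR2HSV));cv2.imwrite('pics/t2.png',im)
M=np.array(get_calibration('wrist')['mount']);print(M.round(3))
```

```text
174.8996022040783 [ 0.59015404 -0.08306937  0.10393628]
[[-0.002 -0.965 -0.261  0.066]
 [ 1.    -0.002 -0.     0.   ]
 [-0.    -0.261  0.965 -0.143]
 [ 0.     0.     0.     1.   ]]
```

Handle turned 90° and released. I'll write a small planner that works out the move numbers for waypoints.

```bash
cat >> h.py <<'E'
def ori(yw,tilt=0):
    c=np.radians(yw);x=np.array([np.cos(c),np.sin(c),0]);y=np.array([np.sin(c),-np.cos(c),0]);r=R.from_matrix(np.c_[x,y,[0,0,-1]])
    return R.from_rotvec(ey3*np.radians(-tilt))*r
ey3=np.array([ey[0],ey[1],0])
TINS=dict(A=(.5547,-.3394),B=(.5349,-.2581),C=(.463,-.3281),D=(.4428,-.2603))
def loadp(h): # TCP with tool tilted, h along normal from floor at own x=58 mm
    n=np.r_[-np.sin(np.radians(32))*ex,np.cos(np.radians(32))]; return ch(.058,0,.1745)+n*h
def plan(p,r,wps,slow=.06):
    """print rounded dp,turn,rows for each waypoint (pos,ori), splitting to keep units within 1"""
    for w in wps:
        P,O=np.array(w[0]),w[1]; 
        k=int(max(np.ceil(np.abs(P-p).max()/.24),np.ceil((r.inv()*O).magnitude()/np.radians(29.9)),1))
        p0,tot=p,(r.inv()*O).as_rotvec(); r0=r
        for i in range(1,k+1):
            Pt=p0+(P-p0)*i/k;Ot=r0*R.from_rotvec(tot*i/k)
            d=(r.inv().apply(Pt-p)/.25).round(2 if i<k else 3);t=(np.degrees((r.inv()*Ot).as_rotvec())/30).round(2)+0.
            n=int(max(np.ceil(np.linalg.norm(d)*.25/.0625),np.ceil(np.linalg.norm(t)*30/10.6)))
            p=p+r.apply(d*.25);r=r*R.from_rotvec(np.radians(t*30));print(w[2] if len(w)>2 else '',d.tolist(),t.tolist(),'rows',n,'->',p.round(3))
    return p,r
def here(): 
    o=get_obs();w,x,y,z=o['eef_rot'];return np.array(o['eef_pos']),R.from_quat([x,y,z,w])
def tinplan(n,yw,p=None,r=None,back=None):
    if p is None:p,r=here()
    x,y=TINS[n];L=ori(84.83);T=ori(84.83,32)
    p,r=plan(p,r,[([x,y,.12],ori(yw),'above'),([x,y,.008],ori(yw),'pick')])
    p,r=plan(p,r,[([x,y,.20],ori(yw),'lift'),([.53,-.17,.31],L,'mid'),(loadp(.11),T,'overload'),(loadp(.011),T,'drop'),(loadp(.12),T,'back')])
E
python3 - <<'E'
from h import *
print(np.degrees(np.arccos(ori(84.83,32).as_matrix()[2,2])),ori(84.83,32).as_matrix()[:,2])
p,r=plan(*here(),[([.59,-.083,.24],ori(174.8),'up'),([.5547,-.3394,.2],ori(97.5),'go')])
tinplan('A',97.5,p,r)
im=cv2.imread('pics/t2.png');cv2.imwrite('pics/t2c.png',cv2.resize(im[200:270,260:360],None,fx=6,fy=6))
E
```

```text
148.0 [ 0.5277634  -0.04775162 -0.8480481 ]
up [0.0, 0.0, -0.545] [0.0, 0.0, 0.0] rows 3 -> [ 0.59  -0.083  0.24 ]
go [0.02, -0.34, 0.05] [0.0, 0.0, 0.86] rows 3 -> [ 0.578 -0.167  0.228]
go [-0.14, -0.32, 0.06] [0.0, 0.0, 0.86] rows 3 -> [ 0.566 -0.254  0.213]
go [-0.26, -0.227, 0.05] [0.0, 0.0, 0.86] rows 3 -> [ 0.555 -0.339  0.2  ]
above [0.0, -0.0, 0.32] [0.0, 0.0, 0.0] rows 2 -> [ 0.555 -0.339  0.12 ]
pick [0.0, -0.0, 0.448] [0.0, 0.0, 0.0] rows 2 -> [ 0.555 -0.339  0.008]
lift [0.0, 0.0, -0.768] [0.0, 0.0, 0.0] rows 4 -> [ 0.555 -0.339  0.2  ]
mid [0.685, -0.009, -0.44] [0.0, 0.0, 0.42] rows 4 -> [ 0.53 -0.17  0.31]
overload [0.36, 0.12, 0.08] [-0.53, 0.0, 0.0] rows 2 -> [ 0.568 -0.083  0.29 ]
overload [0.367, 0.093, 0.119] [-0.54, 0.0, 0.0] rows 2 -> [0.607 0.006 0.268]
drop [-0.001, -0.001, 0.396] [0.0, 0.0, 0.0] rows 2 -> [0.659 0.001 0.184]
back [0.001, 0.001, -0.436] [0.0, 0.0, 0.0] rows 2 -> [0.601 0.006 0.276]
```

>>> arm_command(dp=[[0, 0, -0.3], [0, 0, -0.545], [0, 0, -0.545]], turn=[[0, 0, 0], [0, 0, 0], [0, 0, 0]], jaw=[0.45, 0.45, 0.45])

```text
time_s: 7.05
eef_pos: [0.5927, -0.084, 0.2461]
eef_rot: [0.005, 0.045, 0.999, -0.001]
wrist_force: [0.4, 0.4, -0.8]
opening: 0.452
grasp_force: 0.0
```

>>> arm_command(dp=[[0.02, -0.34, 0.05], [0.02, -0.34, 0.05], [0.02, -0.34, 0.05]], turn=[[0, 0, 0.86], [0, 0, 0.86], [0, 0, 0.86]], jaw=[0.6, 0.6, 0.6])

```text
time_s: 7.42
eef_pos: [0.5762, -0.1691, 0.2258]
eef_rot: [-0.001, 0.27, 0.963, 0.0]
wrist_force: [-0.3, 0.7, 0.2]
opening: 0.601
grasp_force: 0.0
```

>>> arm_command(dp=[[-0.14, -0.32, 0.06], [-0.14, -0.32, 0.06], [-0.14, -0.32, 0.06]], turn=[[0, 0, 0.86], [0, 0, 0.86], [0, 0, 0.86]], jaw=[0.6, 0.6, 0.6])

```text
time_s: 7.8
eef_pos: [0.565, -0.2559, 0.2104]
eef_rot: [-0.001, 0.478, 0.878, -0.0]
wrist_force: [0.7, 0.6, 0.2]
opening: 0.599
grasp_force: 0.0
```

>>> arm_command(dp=[[-0.26, -0.227, 0.05], [-0.26, -0.227, 0.05], [-0.26, -0.227, 0.05], [-0.26, -0.227, 0.05]], turn=[[0, 0, 0.86], [0, 0, 0.86], [0, 0, 0.86], [0, 0, 0.86]], jaw=[0.6, 0.6, 0.6, 0.6])

```text
time_s: 8.3
eef_pos: [0.5539, -0.3395, 0.1987]
eef_rot: [-0.001, 0.659, 0.752, 0.0]
wrist_force: [-0.2, 0.6, -0.0]
opening: 0.601
grasp_force: 0.0
```

Run:
```python
from h import *
p,r=here();print(p,yaw(),get_obs()['q'].round(2))
C=cal('wrist');im=camera('wrist');H,S,V=cv2.split(cv2.cvtColor(im,cv2.COLOR_BGR2HSV))
n,l,s,c=cv2.connectedComponentsWithStats(((H>40)&(H<90)&(S>60)).astype(np.uint8))
for i in range(1,n):
    if s[i,4]>50:print(c[i].round(1),s[i,4],onz(C,[c[i]],.022)[0].round(4))
t=camera('top');cv2.imwrite('pics/t3c.png',cv2.resize(t[190:310,250:350],(600,600),interpolation=cv2.INTER_CUBIC))
tinplan('A',97.5)
```

```text
[ 0.55387584 -0.33949245  0.19865367] 97.48517705016161 [-0.73  0.37  1.44  0.    1.34 -0.86]
[176.2  89.7] 160 [ 0.4427 -0.2605  0.022 ]
[305.7 103.4] 158 [ 0.5349 -0.2582  0.022 ]
[198.9 187.8] 132 [ 0.463  -0.3282  0.022 ]
[318.7 218. ] 128 [ 0.5548 -0.3395  0.022 ]
[623.5 403.8] 60 [ 0.8404 -0.4691  0.022 ]
above [-0.002, 0.001, 0.317] [0.0, 0.0, 0.0] rows 2 -> [ 0.555 -0.339  0.12 ]
pick [-0.0, 0.001, 0.448] [0.0, 0.0, 0.0] rows 2 -> [ 0.555 -0.339  0.008]
lift [0.0, -0.001, -0.768] [0.0, 0.0, 0.0] rows 4 -> [ 0.555 -0.339  0.2  ]
mid [0.685, -0.008, -0.439] [0.0, 0.0, 0.43] rows 4 -> [ 0.53 -0.17  0.31]
overload [0.36, 0.12, 0.08] [-0.53, 0.0, 0.0] rows 2 -> [ 0.568 -0.083  0.29 ]
overload [0.368, 0.091, 0.118] [-0.54, 0.0, 0.0] rows 2 -> [0.607 0.006 0.268]
drop [0.0, -0.001, 0.396] [0.0, 0.0, 0.0] rows 2 -> [0.659 0.001 0.184]
back [-0.0, 0.001, -0.436] [0.0, 0.0, 0.0] rows 2 -> [0.601 0.006 0.276]
```

View pics/t3c.png

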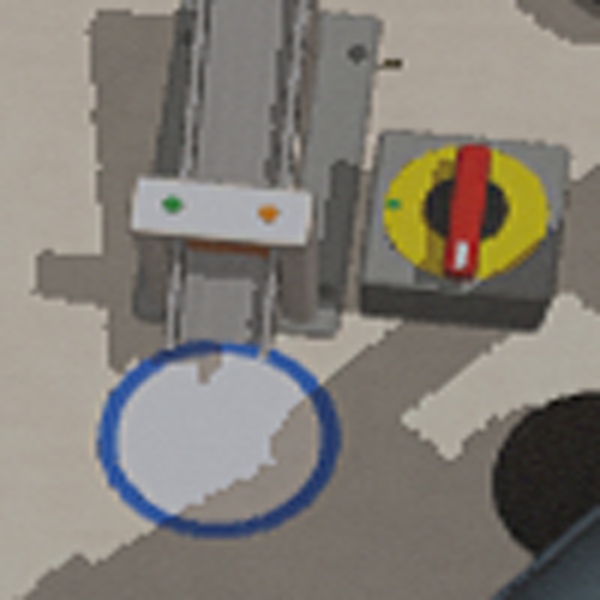

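The crop shows the handle's white tip pointing down to the black dot (off) and the gate lowered through the arch. The tin positions are reconfirmed to within 0.3 mm, so I'll pick tin A.

>>> arm_command(dp=[[-0.002, 0.002, 0.25], [-0.002, 0.002, 0.5], [-0.002, 0.002, 0.66], [-0.002, 0.002, 0.765], [-0.002, 0.002, 0.765]], turn=[[0, 0, 0], [0, 0, 0], [0, 0, 0], [0, 0, 0], [0, 0, 0]], jaw=[0.6, 0.6, 0.6, 0.6, 0.6])

```text
time_s: 9.02
eef_pos: [0.5535, -0.3379, 0.0061]
eef_rot: [-0.003, 0.659, 0.752, 0.0]
wrist_force: [-0.2, -0.1, 1.3]
opening: 0.598
grasp_force: 0.0
```

>>> arm_command(dp=[[0, 0, 0], [0, 0, 0], [0, 0, 0], [0, 0, 0]], turn=[[0, 0, 0], [0, 0, 0], [0, 0, 0], [0, 0, 0]], jaw=[0, 0, 0, 0])

```text
time_s: 9.52
eef_pos: [0.5564, -0.341, 0.0111]
eef_rot: [0.002, 0.659, 0.752, 0.0]
wrist_force: [-0.3, 0.9, 6.9]
opening: 0.21
grasp_force: 60.6
```

>>> arm_command(dp=[[0, 0, -0.15], [0, 0, -0.35], [0, 0, -0.6], [0, 0, -0.768], [0, 0, -0.768]], turn=[[0, 0, 0], [0, 0, 0], [0, 0, 0], [0, 0, 0], [0, 0, 0]], jaw=[0, 0, 0, 0, 0])

```text
time_s: 10.15
eef_pos: [0.5572, -0.3419, 0.2069]
eef_rot: [0.005, 0.659, 0.752, -0.0]
wrist_force: [0.5, -0.7, -0.4]
opening: 0.211
grasp_force: 59.8
```

>>> arm_command(dp=[[0.17, 0, -0.11], [0.34, 0, -0.22], [0.51, 0, -0.33], [0.685, -0.008, -0.439], [0.685, -0.008, -0.439]], turn=[[0, 0, 0.2], [0, 0, 0.4], [0, 0, 0.43], [0, 0, 0.43], [0, 0, 0.43]], jaw=[0, 0, 0, 0, 0])

```text
time_s: 10.78
eef_pos: [0.5313, -0.1682, 0.3126]
eef_rot: [0.002, 0.739, 0.674, 0.001]
wrist_force: [1.2, -0.6, -1.2]
opening: 0.213
grasp_force: 63.7
```

>>> arm_command(dp=[[0.12, 0.04, 0.03], [0.24, 0.08, 0.05], [0.36, 0.12, 0.08], [0.36, 0.12, 0.08]], turn=[[-0.2, 0, 0], [-0.4, 0, 0], [-0.53, 0, 0], [-0.53, 0, 0]], jaw=[0, 0, 0, 0])

```text
time_s: 11.28
eef_pos: [0.5678, -0.0824, 0.2879]
eef_rot: [0.101, 0.732, 0.667, 0.092]
wrist_force: [0.1, -0.3, 0.3]
opening: 0.21
grasp_force: 63.8
```

>>> arm_command(dp=[[0.12, 0.03, 0.04], [0.24, 0.06, 0.08], [0.368, 0.091, 0.118], [0.368, 0.091, 0.118], [0.368, 0.091, 0.118]], turn=[[-0.2, 0, 0], [-0.4, 0, 0], [-0.54, 0, 0], [-0.54, 0, 0], [-0.54, 0, 0]], jaw=[0, 0, 0, 0, 0])

```text
time_s: 11.9
eef_pos: [0.608, 0.0037, 0.2684]
eef_rot: [0.204, 0.711, 0.647, 0.185]
wrist_force: [0.2, 0.6, -0.2]
opening: 0.208
grasp_force: 63.8
```

Run:
```python
from h import *
p,r=here();print(p,r.as_matrix()[:,2].round(3),get_obs()['q'].round(2))
plan(p,r,[(loadp(.011),ori(84.83,32))])
```

```text
[0.60795878 0.00374745 0.26838365] [ 0.528 -0.051 -0.848] [-0.23 -0.12  1.94  0.1   0.77 -0.18]
 [0.008, -0.007, 0.395] [0.0, 0.01, -0.01] rows 2 -> [0.659 0.001 0.184]
```

>>> arm_command(dp=[[0.004, -0.004, 0.15], [0.004, -0.004, 0.28], [0.004, -0.004, 0.36], [0.004, -0.004, 0.395], [0.004, -0.004, 0.395]], turn=[[0, 0, 0], [0, 0, 0], [0, 0, 0], [0, 0, 0], [0, 0, 0]], jaw=[0, 0, 0, 0, 0])

```text
time_s: 12.52
eef_pos: [0.6597, -0.0002, 0.185]
eef_rot: [0.205, 0.711, 0.646, 0.186]
wrist_force: [0.1, 0.1, -1.0]
opening: 0.213
grasp_force: 63.8
```

>>> arm_command(dp=[[0, 0, 0], [0, 0, 0], [0, 0, -0.1], [0, 0, -0.25], [0, 0, -0.436]], turn=[[0, 0, 0], [0, 0, 0], [0, 0, 0], [0, 0, 0], [0, 0, 0]], jaw=[0.38, 0.38, 0.38, 0.38, 0.38])

```text
time_s: 13.15
eef_pos: [0.6006, 0.0067, 0.2769]
eef_rot: [0.204, 0.711, 0.647, 0.186]
wrist_force: [0.1, -0.3, 0.4]
opening: 0.381
grasp_force: 0.0
```

Run:
```python
from h import *
p,r=here();print(p)
t=camera('top');s=camera('scene')
a=cv2.resize(t[160:300,255:355],(430,600),interpolation=cv2.INTER_CUBIC);b=cv2.resize(s[180:290,240:310],(370,600),interpolation=cv2.INTER_CUBIC)
cv2.imwrite('pics/l1.png',np.hstack([a,b]))
p,r=plan(p,r,[([.53,-.17,.30],ori(84.83),'mid'),([*TINS['D'],.2],ori(95.5),'go')])
tinplan('D',95.5,p,r)
```

```text
[0.60056802 0.00665686 0.27688863]
mid [-0.37, -0.07, -0.1] [0.53, 0.0, 0.0] rows 2 -> [ 0.564 -0.083  0.289]
mid [-0.36, -0.085, -0.071] [0.54, 0.0, -0.01] rows 2 -> [ 0.53 -0.17  0.3 ]
go [-0.391, -0.315, 0.4] [0.0, 0.0, -0.35] rows 3 -> [ 0.443 -0.26   0.2  ]
above [0.0, 0.0, 0.32] [0.0, 0.0, 0.0] rows 2 -> [ 0.443 -0.26   0.12 ]
pick [0.0, 0.001, 0.448] [0.0, 0.0, 0.0] rows 2 -> [ 0.443 -0.26   0.008]
lift [0.0, -0.001, -0.768] [0.0, 0.0, 0.0] rows 4 -> [ 0.443 -0.26   0.2  ]
mid [0.327, 0.38, -0.44] [0.0, 0.0, 0.35] rows 3 -> [ 0.53 -0.17  0.31]
overload [0.36, 0.12, 0.08] [-0.53, 0.0, 0.0] rows 2 -> [ 0.568 -0.083  0.29 ]
overload [0.367, 0.094, 0.118] [-0.54, 0.0, 0.0] rows 2 -> [0.607 0.006 0.268]
drop [0.0, 0.0, 0.396] [0.0, 0.0, 0.0] rows 2 -> [0.659 0.001 0.184]
back [0.0, 0.0, -0.436] [0.0, 0.0, 0.0] rows 2 -> [0.601 0.006 0.276]
```

View pics/l1.png

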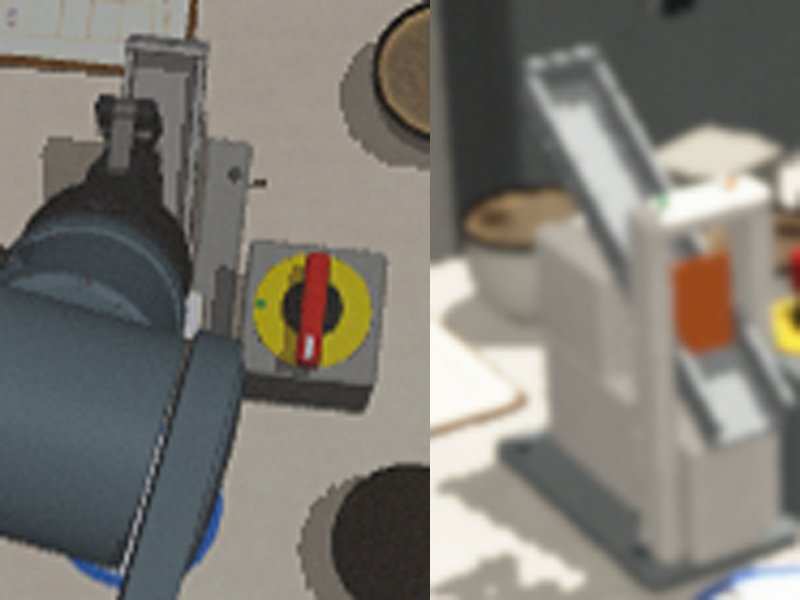

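The orange gate is down at (700,300), the handle is off, and nothing lies on the mark, so tin A went in behind the gate. Next is tin D.

>>> arm_command(dp=[[-0.37, -0.07, -0.1], [-0.37, -0.07, -0.1], [-0.37, -0.07, -0.1]], turn=[[0.53, 0, 0], [0.53, 0, 0], [0.53, 0, 0]], jaw=[0.6, 0.6, 0.6])

```text
time_s: 13.62
eef_pos: [0.5656, -0.0854, 0.2891]
eef_rot: [0.105, 0.733, 0.665, 0.095]
wrist_force: [-0.0, 0.6, -0.1]
opening: 0.596
grasp_force: 0.0
```

>>> arm_command(dp=[[-0.36, -0.085, -0.071], [-0.36, -0.085, -0.071], [-0.36, -0.085, -0.071]], turn=[[0.54, 0, -0.01], [0.54, 0, -0.01], [0.54, 0, -0.01]], jaw=[0.6, 0.6, 0.6])

```text
time_s: 14.0
eef_pos: [0.5315, -0.1711, 0.2984]
eef_rot: [-0.0, 0.739, 0.674, -0.0]
wrist_force: [-0.1, 1.0, -0.5]
opening: 0.6
grasp_force: 0.0
```

>>> arm_command(dp=[[-0.391, -0.315, 0.4], [-0.391, -0.315, 0.4], [-0.391, -0.315, 0.4], [-0.391, -0.315, 0.4]], turn=[[0, 0, -0.35], [0, 0, -0.35], [0, 0, -0.35], [0, 0, -0.35]], jaw=[0.6, 0.6, 0.6, 0.6])

```text
time_s: 14.5
eef_pos: [0.4421, -0.2587, 0.197]
eef_rot: [-0.002, 0.674, 0.739, 0.0]
wrist_force: [-0.4, -0.2, -0.2]
opening: 0.598
grasp_force: 0.0
```

>>> arm_command(dp=[[0, 0, 0.25], [0, 0, 0.5], [0, 0, 0.66], [0, 0, 0.768], [0, 0, 0.768]], turn=[[0, 0, 0], [0, 0, 0], [0, 0, 0], [0, 0, 0], [0, 0, 0]], jaw=[0.6, 0.6, 0.6, 0.6, 0.6])

```text
time_s: 15.12
eef_pos: [0.4438, -0.258, 0.0064]
eef_rot: [-0.001, 0.673, 0.74, 0.0]
wrist_force: [-0.3, -0.3, -0.1]
opening: 0.598
grasp_force: 0.0
```

>>> arm_command(dp=[[0, 0, 0], [0, 0, 0], [0, 0, 0], [0, 0, 0]], turn=[[0, 0, 0], [0, 0, 0], [0, 0, 0], [0, 0, 0]], jaw=[0, 0, 0, 0])

```text
time_s: 15.62
eef_pos: [0.4454, -0.2613, 0.0098]
eef_rot: [0.002, 0.673, 0.739, 0.0]
wrist_force: [0.3, 2.7, 6.5]
opening: 0.216
grasp_force: 59.4
```

>>> arm_command(dp=[[0, 0, -0.15], [0, 0, -0.35], [0, 0, -0.6], [0, 0, -0.768], [0, 0, -0.768]], turn=[[0, 0, 0], [0, 0, 0], [0, 0, 0], [0, 0, 0], [0, 0, 0]], jaw=[0, 0, 0, 0, 0])

```text
time_s: 16.25
eef_pos: [0.4461, -0.2624, 0.2051]
eef_rot: [0.005, 0.673, 0.739, -0.0]
wrist_force: [0.2, 0.6, -0.6]
opening: 0.215
grasp_force: 58.8
```

>>> arm_command(dp=[[0.08, 0.1, -0.11], [0.16, 0.2, -0.22], [0.25, 0.3, -0.33], [0.327, 0.38, -0.44], [0.327, 0.38, -0.44]], turn=[[0, 0, 0.2], [0, 0, 0.35], [0, 0, 0.35], [0, 0, 0.35], [0, 0, 0.35]], jaw=[0, 0, 0, 0, 0])

```text
time_s: 16.88
eef_pos: [0.5323, -0.1691, 0.3113]
eef_rot: [0.002, 0.737, 0.676, 0.0]
wrist_force: [-0.1, 0.6, -0.6]
opening: 0.212
grasp_force: 58.8
```

>>> arm_command(dp=[[0.12, 0.04, 0.03], [0.24, 0.08, 0.05], [0.36, 0.12, 0.08], [0.36, 0.12, 0.08]], turn=[[-0.2, 0, 0], [-0.4, 0, 0], [-0.53, 0, 0], [-0.53, 0, 0]], jaw=[0, 0, 0, 0])

```text
time_s: 17.38
eef_pos: [0.5666, -0.0817, 0.2866]
eef_rot: [0.1, 0.731, 0.669, 0.092]
wrist_force: [-0.4, -0.5, -0.4]
opening: 0.215
grasp_force: 58.8
```

>>> arm_command(dp=[[0.12, 0.03, 0.04], [0.24, 0.06, 0.08], [0.367, 0.094, 0.118], [0.367, 0.094, 0.118], [0.367, 0.094, 0.118]], turn=[[-0.2, 0, 0], [-0.4, 0, 0], [-0.54, 0, 0], [-0.54, 0, 0], [-0.54, 0, 0]], jaw=[0, 0, 0, 0, 0])

```text
time_s: 18.0
eef_pos: [0.6074, 0.0042, 0.2674]
eef_rot: [0.204, 0.709, 0.649, 0.185]
wrist_force: [0.1, -0.0, 0.4]
opening: 0.215
grasp_force: 58.9
```

Run:
```python
from h import *
p,r=here();print(p,r.as_matrix()[:,2].round(3),get_obs()['q'].round(2))
p,r=plan(p,r,[(loadp(.011),ori(84.83,32)),(loadp(.12),ori(84.83,32))])
p,r=plan(p,r,[([.53,-.17,.30],ori(84.83),'mid'),([*TINS['C'],.2],ori(39),'go')])
tinplan('C',39,p,r)
```

```text
[0.60743921 0.00424708 0.26738082] [ 0.528 -0.049 -0.848] [-0.23 -0.12  1.94  0.1   0.77 -0.19]
 [0.006, -0.002, 0.393] [0.0, 0.0, 0.0] rows 2 -> [0.659 0.001 0.184]
 [-0.001, -0.0, -0.436] [0.0, 0.0, 0.0] rows 2 -> [0.601 0.006 0.276]
mid [-0.36, -0.07, -0.1] [0.53, 0.0, 0.0] rows 2 -> [ 0.565 -0.081  0.288]
mid [-0.367, -0.092, -0.075] [0.54, 0.0, 0.0] rows 2 -> [ 0.53 -0.17  0.3 ]
go [-0.33, -0.1, 0.2] [0.0, 0.0, 0.76] rows 3 -> [ 0.498 -0.25   0.25 ]
go [-0.341, 0.025, 0.202] [0.0, 0.0, 0.77] rows 3 -> [ 0.463 -0.328  0.2  ]
above [0.001, -0.0, 0.32] [0.0, 0.0, 0.0] rows 2 -> [ 0.463 -0.328  0.12 ]
pick [0.001, -0.001, 0.448] [0.0, 0.0, 0.0] rows 2 -> [ 0.463 -0.328  0.008]
lift [-0.002, 0.001, -0.768] [0.0, 0.0, 0.0] rows 4 -> [ 0.463 -0.328  0.2  ]
mid [0.3, -0.16, -0.22] [0.0, 0.0, -0.76] rows 3 -> [ 0.496 -0.25   0.255]
mid [0.345, -0.033, -0.222] [0.0, 0.0, -0.77] rows 3 -> [ 0.53 -0.17  0.31]
overload [0.36, 0.12, 0.08] [-0.53, 0.0, 0.0] rows 2 -> [ 0.568 -0.083  0.29 ]
overload [0.367, 0.094, 0.118] [-0.54, 0.0, 0.0] rows 2 -> [0.607 0.006 0.268]
drop [0.001, -0.0, 0.396] [0.0, 0.0, 0.0] rows 2 -> [0.659 0.001 0.184]
back [-0.001, -0.0, -0.436] [0.0, 0.0, 0.0] rows 2 -> [0.601 0.006 0.276]
```

>>> arm_command(dp=[[0.004, -0.002, 0.15], [0.004, -0.002, 0.28], [0.004, -0.002, 0.36], [0.004, -0.002, 0.393], [0.004, -0.002, 0.393]], turn=[[0, 0, 0], [0, 0, 0], [0, 0, 0], [0, 0, 0], [0, 0, 0]], jaw=[0, 0, 0, 0, 0])

```text
time_s: 18.62
eef_pos: [0.6595, 0.0008, 0.1843]
eef_rot: [0.204, 0.71, 0.648, 0.186]
wrist_force: [0.1, 0.4, -0.5]
opening: 0.207
grasp_force: 58.9
```

>>> arm_command(dp=[[0, 0, 0], [0, 0, 0], [0, 0, -0.1], [0, 0, -0.25], [0, 0, -0.436]], turn=[[0, 0, 0], [0, 0, 0], [0, 0, 0], [0, 0, 0], [0, 0, 0]], jaw=[0.38, 0.38, 0.38, 0.38, 0.38])

```text
time_s: 19.25
eef_pos: [0.6004, 0.0073, 0.277]
eef_rot: [0.204, 0.709, 0.649, 0.186]
wrist_force: [0.3, 0.2, 0.5]
opening: 0.384
grasp_force: 0.0
```

>>> arm_command(dp=[[-0.36, -0.07, -0.1], [-0.36, -0.07, -0.1], [-0.36, -0.07, -0.1]], turn=[[0.53, 0, 0], [0.53, 0, 0], [0.53, 0, 0]], jaw=[0.5, 0.5, 0.5])

```text
time_s: 19.62
eef_pos: [0.5663, -0.0823, 0.2903]
eef_rot: [0.106, 0.731, 0.667, 0.095]
wrist_force: [-0.2, 0.2, 0.2]
opening: 0.502
grasp_force: 0.0
```

>>> arm_command(dp=[[-0.367, -0.092, -0.075], [-0.367, -0.092, -0.075], [-0.367, -0.092, -0.075]], turn=[[0.54, 0, 0], [0.54, 0, 0], [0.54, 0, 0]], jaw=[0.5, 0.5, 0.5])

```text
time_s: 20.0
eef_pos: [0.5304, -0.17, 0.2993]
eef_rot: [0.0, 0.739, 0.674, -0.0]
wrist_force: [0.3, 1.2, 0.5]
opening: 0.498
grasp_force: 0.0
```

>>> arm_command(dp=[[-0.33, -0.1, 0.2], [-0.33, -0.1, 0.2], [-0.33, -0.1, 0.2]], turn=[[0, 0, 0.76], [0, 0, 0.76], [0, 0, 0.76]], jaw=[0.5, 0.5, 0.5])

```text
time_s: 20.38
eef_pos: [0.4963, -0.248, 0.2476]
eef_rot: [-0.001, 0.858, 0.514, -0.0]
wrist_force: [-0.4, 0.3, -0.5]
opening: 0.502
grasp_force: 0.0
```

>>> arm_command(dp=[[-0.341, 0.025, 0.202], [-0.341, 0.025, 0.202], [-0.341, 0.025, 0.202], [-0.341, 0.025, 0.202]], turn=[[0, 0, 0.77], [0, 0, 0.77], [0, 0, 0.77], [0, 0, 0.77]], jaw=[0.5, 0.5, 0.5, 0.5])

```text
time_s: 20.88
eef_pos: [0.4645, -0.3257, 0.2005]
eef_rot: [0.001, 0.942, 0.336, 0.001]
wrist_force: [0.5, 1.5, 0.2]
opening: 0.501
grasp_force: 0.0
```

Run:
```python
from h import *
p,r=here();print(p,yaw())
C=cal('wrist');im=camera('wrist');cv2.imwrite('pics/wc.png',im);H,S,V=cv2.split(cv2.cvtColor(im,cv2.COLOR_BGR2HSV))
n,l,s,c=cv2.connectedComponentsWithStats(((H>40)&(H<90)&(S>60)).astype(np.uint8))
for i in range(1,n):
    if s[i,4]>50:print(c[i].round(1),s[i,4],onz(C,[c[i]],.022)[0].round(4))
tinplan('C',39)
```

```text
[ 0.46452288 -0.32572139  0.20051427] 39.206650123622616
[306.2  82.4] 161 [ 0.535  -0.2582  0.022 ]
[318.7 220.6] 125 [ 0.4631 -0.3282  0.022 ]
above [-0.011, 0.002, 0.323] [0.0, 0.0, 0.01] rows 2 -> [ 0.463 -0.328  0.12 ]
pick [-0.0, -0.001, 0.448] [0.0, 0.0, 0.0] rows 2 -> [ 0.463 -0.328  0.008]
lift [-0.0, 0.002, -0.768] [0.0, 0.0, 0.0] rows 4 -> [ 0.463 -0.328  0.2  ]
mid [0.3, -0.16, -0.22] [0.0, 0.0, -0.77] rows 3 -> [ 0.496 -0.25   0.255]
mid [0.345, -0.029, -0.22] [0.0, 0.0, -0.76] rows 3 -> [ 0.53 -0.17  0.31]
overload [0.36, 0.12, 0.08] [-0.53, 0.0, 0.0] rows 2 -> [ 0.568 -0.083  0.29 ]
overload [0.368, 0.093, 0.118] [-0.53, 0.0, 0.0] rows 2 -> [0.607 0.006 0.268]
drop [0.0, 0.0, 0.396] [0.0, 0.0, 0.0] rows 2 -> [0.659 0.001 0.184]
back [-0.0, -0.0, -0.436] [0.0, 0.0, 0.0] rows 2 -> [0.601 0.006 0.276]
```

View pics/wc.png

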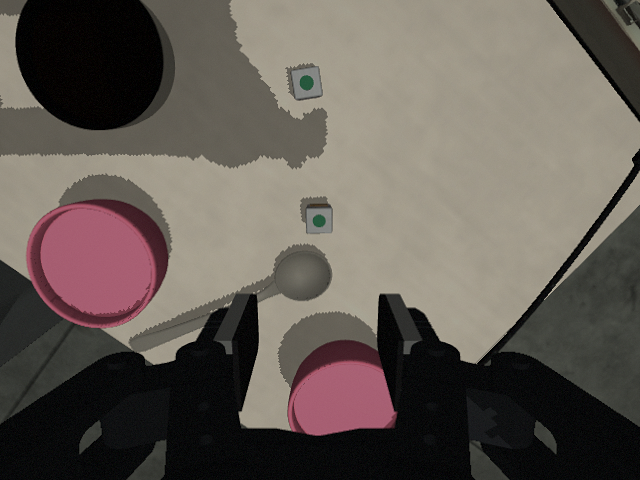

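Tin C is at (319,221), square to the jaws, with the spoon head at (302,275) clear of the finger line. Tin B is at (306,82). Pick C.

>>> arm_command(dp=[[-0.006, 0.002, 0.25], [-0.006, 0.002, 0.5], [-0.006, 0.002, 0.66], [-0.006, 0.002, 0.77], [-0.006, 0.002, 0.77]], turn=[[0, 0, 0], [0, 0, 0], [0, 0, 0], [0, 0, 0], [0, 0, 0]], jaw=[0.5, 0.5, 0.5, 0.5, 0.5])

```text
time_s: 21.55
eef_pos: [0.4623, -0.3264, 0.0058]
eef_rot: [-0.001, 0.942, 0.335, -0.001]
wrist_force: [0.1, 0.8, -0.3]
opening: 0.501
grasp_force: 0.0
```

>>> arm_command(dp=[[0, 0, 0], [0, 0, 0], [0, 0, 0], [0, 0, 0]], turn=[[0, 0, 0], [0, 0, 0], [0, 0, 0], [0, 0, 0]], jaw=[0, 0, 0, 0])

```text
time_s: 22.05
eef_pos: [0.464, -0.3297, 0.0094]
eef_rot: [0.002, 0.943, 0.334, 0.001]
wrist_force: [2.3, 2.4, 7.8]
opening: 0.216
grasp_force: 60.9
```

>>> arm_command(dp=[[0, 0, -0.15], [0, 0, -0.35], [0, 0, -0.6], [0, 0, -0.768], [0, 0, -0.768]], turn=[[0, 0, 0], [0, 0, 0], [0, 0, 0], [0, 0, 0], [0, 0, 0]], jaw=[0, 0, 0, 0, 0])

```text
time_s: 22.68
eef_pos: [0.4645, -0.3307, 0.2048]
eef_rot: [0.005, 0.943, 0.334, 0.002]
wrist_force: [-0.3, -0.7, -0.4]
opening: 0.215
grasp_force: 60.1
```

>>> arm_command(dp=[[0.1, -0.05, -0.07], [0.2, -0.1, -0.14], [0.3, -0.16, -0.22], [0.3, -0.16, -0.22]], turn=[[0, 0, -0.25], [0, 0, -0.5], [0, 0, -0.77], [0, 0, -0.77]], jaw=[0, 0, 0, 0])

```text
time_s: 23.18
eef_pos: [0.4965, -0.249, 0.2551]
eef_rot: [0.001, 0.856, 0.517, 0.0]
wrist_force: [-0.4, 0.0, -0.5]
opening: 0.215
grasp_force: 60.1
```

>>> arm_command(dp=[[0.11, -0.01, -0.07], [0.22, -0.02, -0.14], [0.345, -0.03, -0.22], [0.345, -0.03, -0.22]], turn=[[0, 0, -0.25], [0, 0, -0.5], [0, 0, -0.76], [0, 0, -0.76]], jaw=[0, 0, 0, 0])

```text
time_s: 23.68
eef_pos: [0.5301, -0.1699, 0.3094]
eef_rot: [0.001, 0.738, 0.675, -0.0]
wrist_force: [-0.4, -0.8, -0.8]
opening: 0.214
grasp_force: 60.1
```

>>> arm_command(dp=[[0.12, 0.04, 0.03], [0.24, 0.08, 0.05], [0.36, 0.12, 0.08], [0.36, 0.12, 0.08]], turn=[[-0.2, 0, 0], [-0.4, 0, 0], [-0.53, 0, 0], [-0.53, 0, 0]], jaw=[0, 0, 0, 0])

```text
time_s: 24.18
eef_pos: [0.5655, -0.0828, 0.2861]
eef_rot: [0.101, 0.732, 0.668, 0.092]
wrist_force: [-0.1, -0.1, -1.4]
opening: 0.215
grasp_force: 60.1
```

>>> arm_command(dp=[[0.12, 0.03, 0.04], [0.24, 0.06, 0.08], [0.368, 0.094, 0.118], [0.368, 0.094, 0.118], [0.368, 0.094, 0.118]], turn=[[-0.2, 0, 0], [-0.4, 0, 0], [-0.54, 0, 0], [-0.54, 0, 0], [-0.54, 0, 0]], jaw=[0, 0, 0, 0, 0])

```text
time_s: 24.8
eef_pos: [0.6062, 0.0038, 0.2668]
eef_rot: [0.204, 0.71, 0.648, 0.185]
wrist_force: [0.5, -0.3, -0.1]
opening: 0.211
grasp_force: 60.1
```

Run:
```python
from h import *
p,r=here();print(p,r.as_matrix()[:,2].round(3),get_obs()['q'].round(2))
p,r=plan(p,r,[(loadp(.011),ori(84.83,32)),(loadp(.12),ori(84.83,32))])
p,r=plan(p,r,[([.53,-.17,.30],ori(84.83),'mid'),([*TINS['B'],.2],ori(46),'go')])
tinplan('B',46,p,r)
```

```text
[0.60622885 0.00380854 0.2668125 ] [ 0.528 -0.049 -0.848] [-0.23 -0.13  1.95  0.1   0.77 -0.19]
 [0.008, 0.003, 0.393] [0.0, 0.0, 0.0] rows 2 -> [0.659 0.001 0.184]
 [-0.001, -0.0, -0.436] [0.0, 0.0, 0.0] rows 2 -> [0.601 0.006 0.276]
mid [-0.36, -0.07, -0.1] [0.53, 0.0, 0.0] rows 2 -> [ 0.565 -0.081  0.288]
mid [-0.367, -0.091, -0.074] [0.54, 0.0, 0.0] rows 2 -> [ 0.53 -0.17  0.3 ]
go [-0.17, 0.03, 0.2] [0.0, 0.0, 0.65] rows 2 -> [ 0.534 -0.213  0.25 ]
go [-0.161, 0.081, 0.2] [0.0, 0.0, 0.64] rows 2 -> [ 0.535 -0.258  0.2  ]
above [0.0, -0.0, 0.32] [0.0, 0.0, 0.0] rows 2 -> [ 0.535 -0.258  0.12 ]
pick [0.001, -0.0, 0.448] [0.0, 0.0, 0.0] rows 2 -> [ 0.535 -0.258  0.008]
lift [-0.001, -0.0, -0.768] [0.0, 0.0, 0.0] rows 4 -> [ 0.535 -0.258  0.2  ]
mid [0.12, -0.13, -0.22] [0.0, 0.0, -0.65] rows 2 -> [ 0.532 -0.214  0.255]
mid [0.155, -0.082, -0.22] [0.0, 0.0, -0.64] rows 2 -> [ 0.53 -0.17  0.31]
overload [0.36, 0.12, 0.08] [-0.53, 0.0, 0.0] rows 2 -> [ 0.568 -0.083  0.29 ]
overload [0.368, 0.093, 0.117] [-0.54, 0.0, 0.0] rows 2 -> [0.607 0.006 0.268]
drop [0.0, 0.0, 0.396] [0.0, 0.0, 0.0] rows 2 -> [0.659 0.001 0.184]
back [-0.0, 0.0, -0.436] [0.0, 0.0, 0.0] rows 2 -> [0.601 0.006 0.276]
```

>>> arm_command(dp=[[0.005, 0.002, 0.15], [0.005, 0.002, 0.28], [0.005, 0.002, 0.36], [0.005, 0.002, 0.393], [0.005, 0.002, 0.393]], turn=[[0, 0, 0], [0, 0, 0], [0, 0, 0], [0, 0, 0], [0, 0, 0]], jaw=[0, 0, 0, 0, 0])

```text
time_s: 25.42
eef_pos: [0.6588, 0.0008, 0.1839]
eef_rot: [0.204, 0.71, 0.648, 0.186]
wrist_force: [-0.3, 0.4, -0.3]
opening: 0.212
grasp_force: 60.1
```

>>> arm_command(dp=[[0, 0, 0], [0, 0, 0], [0, 0, -0.1], [0, 0, -0.25], [0, 0, -0.436]], turn=[[0, 0, 0], [0, 0, 0], [0, 0, 0], [0, 0, 0], [0, 0, 0]], jaw=[0.38, 0.38, 0.38, 0.38, 0.38])

```text
time_s: 26.05
eef_pos: [0.6, 0.0073, 0.2771]
eef_rot: [0.204, 0.709, 0.649, 0.186]
wrist_force: [1.0, 0.0, 0.9]
opening: 0.379
grasp_force: 0.0
```

>>> arm_command(dp=[[-0.36, -0.07, -0.1], [-0.36, -0.07, -0.1], [-0.36, -0.07, -0.1]], turn=[[0.53, 0, 0], [0.53, 0, 0], [0.53, 0, 0]], jaw=[0.6, 0.6, 0.6])

```text
time_s: 26.42
eef_pos: [0.5658, -0.0823, 0.2903]
eef_rot: [0.106, 0.731, 0.667, 0.095]
wrist_force: [1.2, -0.1, -0.7]
opening: 0.599
grasp_force: 0.0
```

>>> arm_command(dp=[[-0.367, -0.091, -0.074], [-0.367, -0.091, -0.074], [-0.367, -0.091, -0.074]], turn=[[0.54, 0, 0], [0.54, 0, 0], [0.54, 0, 0]], jaw=[0.6, 0.6, 0.6])

```text
time_s: 26.8
eef_pos: [0.5302, -0.17, 0.2992]
eef_rot: [0.0, 0.739, 0.674, -0.0]
wrist_force: [0.1, -0.1, -1.1]
opening: 0.597
grasp_force: 0.0
```

>>> arm_command(dp=[[-0.17, 0.03, 0.2], [-0.17, 0.03, 0.2], [-0.17, 0.03, 0.2]], turn=[[0, 0, 0.65], [0, 0, 0.65], [0, 0, 0.65]], jaw=[0.6, 0.6, 0.6])

```text
time_s: 27.18
eef_pos: [0.5332, -0.2104, 0.2486]
eef_rot: [-0.0, 0.841, 0.541, 0.0]
wrist_force: [0.1, -0.8, 0.0]
opening: 0.6
grasp_force: 0.0
```

>>> arm_command(dp=[[-0.161, 0.081, 0.2], [-0.161, 0.081, 0.2], [-0.161, 0.081, 0.2], [-0.161, 0.081, 0.2]], turn=[[0, 0, 0.64], [0, 0, 0.64], [0, 0, 0.64], [0, 0, 0.64]], jaw=[0.6, 0.6, 0.6, 0.6])

```text
time_s: 27.68
eef_pos: [0.536, -0.2563, 0.2012]
eef_rot: [0.001, 0.919, 0.395, 0.001]
wrist_force: [0.8, 0.1, 0.2]
opening: 0.597
grasp_force: 0.0
```

>>> arm_command(dp=[[0, 0, 0.25], [0, 0, 0.5], [0, 0, 0.66], [0, 0, 0.768], [0, 0, 0.768]], turn=[[0, 0, 0], [0, 0, 0], [0, 0, 0], [0, 0, 0], [0, 0, 0]], jaw=[0.6, 0.6, 0.6, 0.6, 0.6])

```text
time_s: 28.3
eef_pos: [0.5343, -0.2557, 0.0065]
eef_rot: [-0.001, 0.919, 0.394, -0.001]
wrist_force: [-0.3, 0.3, 0.2]
opening: 0.601
grasp_force: 0.0
```

>>> arm_command(dp=[[0, 0, 0], [0, 0, 0], [0, 0, 0], [0, 0, 0]], turn=[[0, 0, 0], [0, 0, 0], [0, 0, 0], [0, 0, 0]], jaw=[0, 0, 0, 0])

```text
time_s: 28.8
eef_pos: [0.5367, -0.2582, 0.0102]
eef_rot: [0.002, 0.92, 0.392, 0.001]
wrist_force: [-0.5, 0.9, 7.1]
opening: 0.217
grasp_force: 59.8
```

>>> arm_command(dp=[[0, 0, -0.15], [0, 0, -0.35], [0, 0, -0.6], [0, 0, -0.768], [0, 0, -0.768]], turn=[[0, 0, 0], [0, 0, 0], [0, 0, 0], [0, 0, 0], [0, 0, 0]], jaw=[0, 0, 0, 0, 0])

```text
time_s: 29.42
eef_pos: [0.5376, -0.2589, 0.2058]
eef_rot: [0.005, 0.92, 0.392, 0.002]
wrist_force: [0.5, -1.1, -0.6]
opening: 0.212
grasp_force: 59.0
```

>>> arm_command(dp=[[0.06, -0.06, -0.11], [0.12, -0.13, -0.22], [0.12, -0.13, -0.22]], turn=[[0, 0, -0.32], [0, 0, -0.65], [0, 0, -0.65]], jaw=[0, 0, 0])

```text
time_s: 29.8
eef_pos: [0.5333, -0.2122, 0.2567]
eef_rot: [0.002, 0.84, 0.543, 0.001]
wrist_force: [-0.0, -0.5, -0.1]
opening: 0.214
grasp_force: 59.0
```

>>> arm_command(dp=[[0.08, -0.04, -0.11], [0.155, -0.082, -0.22], [0.155, -0.082, -0.22]], turn=[[0, 0, -0.32], [0, 0, -0.64], [0, 0, -0.64]], jaw=[0, 0, 0])

```text
time_s: 30.18
eef_pos: [0.5303, -0.169, 0.3106]
eef_rot: [0.002, 0.738, 0.674, 0.0]
wrist_force: [0.3, -0.4, -0.7]
opening: 0.212
grasp_force: 59.0
```

>>> arm_command(dp=[[0.12, 0.04, 0.03], [0.24, 0.08, 0.05], [0.36, 0.12, 0.08], [0.36, 0.12, 0.08]], turn=[[-0.2, 0, 0], [-0.4, 0, 0], [-0.53, 0, 0], [-0.53, 0, 0]], jaw=[0, 0, 0, 0])

```text
time_s: 30.68
eef_pos: [0.566, -0.081, 0.2862]
eef_rot: [0.1, 0.732, 0.668, 0.092]
wrist_force: [-0.4, -0.1, -0.7]
opening: 0.213
grasp_force: 59.0
```

>>> arm_command(dp=[[0.12, 0.03, 0.04], [0.24, 0.06, 0.08], [0.368, 0.093, 0.117], [0.368, 0.093, 0.117], [0.368, 0.093, 0.117]], turn=[[-0.2, 0, 0], [-0.4, 0, 0], [-0.54, 0, 0], [-0.54, 0, 0], [-0.54, 0, 0]], jaw=[0, 0, 0, 0, 0])

```text
time_s: 31.3
eef_pos: [0.6063, 0.0054, 0.2675]
eef_rot: [0.204, 0.71, 0.648, 0.185]
wrist_force: [-0.4, 0.3, -0.7]
opening: 0.211
grasp_force: 59.0
```

Run:
```python
from h import *
p,r=here();print(p,r.as_matrix()[:,2].round(3))
p,r=plan(p,r,[(loadp(.011),ori(84.83,32)),(loadp(.12),ori(84.83,32))])
p,r=plan(p,r,[([.53,-.17,.30],ori(84.83),'mid')])
```

```text
[0.60627994 0.005379   0.267453  ] [ 0.528 -0.049 -0.848]
 [0.002, 0.002, 0.396] [0.0, 0.0, 0.0] rows 2 -> [0.659 0.001 0.184]
 [-0.001, -0.0, -0.436] [0.0, 0.0, 0.0] rows 2 -> [0.601 0.006 0.276]
mid [-0.36, -0.07, -0.1] [0.53, 0.0, 0.0] rows 2 -> [ 0.565 -0.081  0.288]
mid [-0.368, -0.091, -0.075] [0.54, 0.0, 0.0] rows 2 -> [ 0.53 -0.17  0.3 ]
```

>>> arm_command(dp=[[0.002, 0.002, 0.15], [0.002, 0.002, 0.28], [0.002, 0.002, 0.36], [0.002, 0.002, 0.396], [0.002, 0.002, 0.396]], turn=[[0, 0, 0], [0, 0, 0], [0, 0, 0], [0, 0, 0], [0, 0, 0]], jaw=[0, 0, 0, 0, 0])

```text
time_s: 31.92
eef_pos: [0.6595, 0.0011, 0.1844]
eef_rot: [0.204, 0.71, 0.648, 0.186]
wrist_force: [-0.5, 0.5, 0.5]
opening: 0.214
grasp_force: 59.1
```

>>> arm_command(dp=[[0, 0, 0], [0, 0, 0], [0, 0, -0.1], [0, 0, -0.25], [0, 0, -0.436]], turn=[[0, 0, 0], [0, 0, 0], [0, 0, 0], [0, 0, 0], [0, 0, 0]], jaw=[0.38, 0.38, 0.38, 0.38, 0.38])

```text
time_s: 32.55
eef_pos: [0.6003, 0.0078, 0.277]
eef_rot: [0.204, 0.709, 0.649, 0.186]
wrist_force: [0.7, 0.0, 1.0]
opening: 0.382
grasp_force: 0.0
```

>>> arm_command(dp=[[-0.36, -0.07, -0.1], [-0.36, -0.07, -0.1], [-0.36, -0.07, -0.1]], turn=[[0.53, 0, 0], [0.53, 0, 0], [0.53, 0, 0]], jaw=[0.5, 0.5, 0.5])

```text
time_s: 32.92
eef_pos: [0.5662, -0.0818, 0.2903]
eef_rot: [0.106, 0.731, 0.667, 0.095]
wrist_force: [0.2, 0.6, -0.2]
opening: 0.499
grasp_force: 0.0
```

>>> arm_command(dp=[[-0.368, -0.091, -0.075], [-0.368, -0.091, -0.075], [-0.368, -0.091, -0.075], [-0.368, -0.091, -0.075]], turn=[[0.54, 0, 0], [0.54, 0, 0], [0.54, 0, 0], [0.54, 0, 0]], jaw=[0.5, 0.5, 0.5, 0.5])

```text
time_s: 33.42
eef_pos: [0.53, -0.1673, 0.2994]
eef_rot: [0.0, 0.738, 0.675, 0.0]
wrist_force: [0.7, 0.6, 0.2]
opening: 0.5
grasp_force: 0.0
```

Run:
```python
from h import *
from scipy.optimize import least_squares as LS
p,r=here();print(p,yaw())
t=camera('top');C=cal('wrist');w=camera('wrist');cv2.imwrite('pics/w4.png',w);cv2.imwrite('pics/t4.png',t)
a=cv2.resize(t[160:300,255:355],(430,600),interpolation=cv2.INTER_CUBIC);cv2.imwrite('pics/v4.png',np.hstack([a,cv2.resize(w,(370,280)).repeat(1,0) if 0 else np.vstack([cv2.resize(w,(370,278)),np.zeros((322,370,3),np.uint8)])]))
# bowl: black interior contour; rim inside edge at z .06
for n,CC,im in(('w',C,w),('t',cal('top'),t)):
    V=im.max(2);m=(V<45).astype(np.uint8)
    cs=cv2.findContours(m,cv2.RETR_EXTERNAL,cv2.CHAIN_APPROX_NONE)[0]
    for c in cs:
        if cv2.contourArea(c)<500:continue
        c=cv2.convexHull(c).reshape(-1,2).astype(float);X=onz(CC,c,.059)[:,:2]
        if np.linalg.norm(X.mean(0)-[.46,-.145])<.08:
            s=LS(lambda q:np.hypot(*(X-q[:2]).T)-q[2],[.46,-.145,.043],loss='soft_l1',f_scale=.001);print(n,s.x.round(4),s.cost,c.mean(0))
```

```text
[ 0.53000256 -0.16726072  0.29935597] 84.91938790524551
w [ 0.4612 -0.1446  0.0456] 4.209118838390527e-06 [240.76470588 184.45098039]
```

View pics/v4.png

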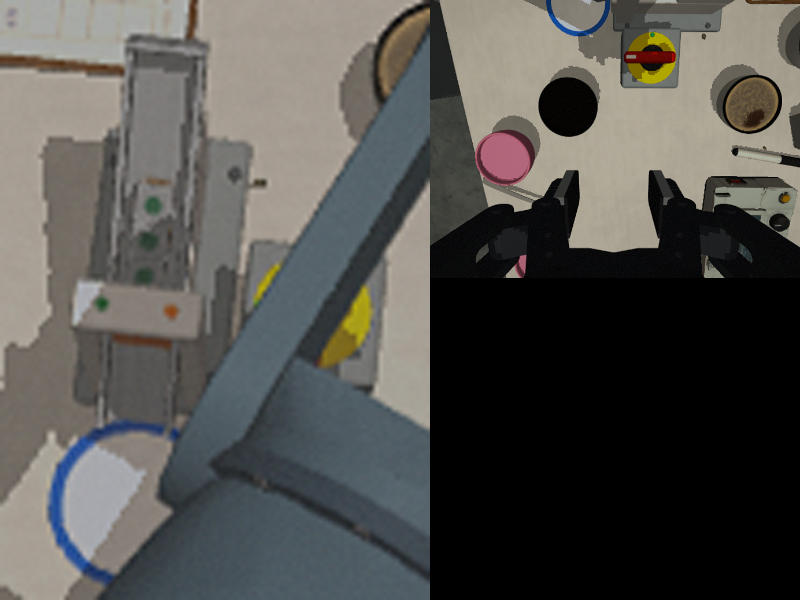

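The crop shows dots of three tins at (152,205), (149,240) and (144,275), with the fourth under the arch. The gate is closed, and the empty bowl is at (.4612, -.1446). Now I'll pinch its near rim.

```bash
cat >> h.py <<'E'
def bowlT(c,lift,tilt=10,rad=.040,z=.042): return np.r_[np.array(c)-rad*ex,z+lift]
E
python3 - <<'E'
from h import *
T=ori(84.83,10);c=[.4612,-.1446]
p,r=plan(*here(),[(bowlT(c,.10),T,'above'),(bowlT(c,0),T,'down')])
m=mk
p,r=plan(p,r,[(bowlT(c,.045),T,'lift'),(bowlT(m-.06*ex,.045),T,'front'),(bowlT(m-.06*ex,.009),T,'low'),(bowlT(m,.009),T,'in'),(bowlT(m,.001),T,'set')])
p2=bowlT(m,.001)-.25*.5*T.as_matrix()[:,2]
plan(p,r,[(p2,T,'back')])
E
```

```text
above [0.066, -0.442, 0.631] [-0.33, 0.0, 0.0] rows 4 -> [ 0.421 -0.141  0.142]
down [-0.0, -0.069, 0.394] [0.0, 0.0, 0.0] rows 2 -> [ 0.421 -0.141  0.042]
lift [-0.0, 0.031, -0.177] [0.0, 0.0, 0.0] rows 1 -> [ 0.421 -0.141  0.087]
front [0.651, -0.185, -0.033] [0.0, 0.0, 0.0] rows 3 -> [0.389 0.025 0.087]
low [0.0, -0.025, 0.142] [0.0, 0.0, 0.0] rows 1 -> [0.389 0.025 0.051]
in [-0.001, 0.236, 0.041] [0.0, 0.0, 0.0] rows 1 -> [0.448 0.02  0.051]
set [0.0, -0.005, 0.032] [0.0, 0.0, 0.0] rows 1 -> [0.449 0.02  0.043]
back [0.001, -0.001, -0.5] [0.0, 0.0, 0.0] rows 3 -> [0.427 0.022 0.166]
```

>>> arm_command(dp=[[0.066, -0.442, 0.631], [0.066, -0.442, 0.631], [0.066, -0.442, 0.631], [0.066, -0.442, 0.631], [0.066, -0.442, 0.631]], turn=[[-0.33, 0, 0], [-0.33, 0, 0], [-0.33, 0, 0], [-0.33, 0, 0], [-0.33, 0, 0]], jaw=[0.45, 0.45, 0.45, 0.45, 0.45])

```text
time_s: 34.15
eef_pos: [0.4221, -0.1423, 0.1432]
eef_rot: [0.065, 0.735, 0.672, 0.058]
wrist_force: [-0.0, -0.1, 1.3]
opening: 0.45
grasp_force: 0.0
```

Run:
```python
from h import *
from scipy.optimize import least_squares as LS
p,r=here();print(p,yaw())
C=cal('wrist');w=camera('wrist');cv2.imwrite('pics/w5.png',w)
m=(w.max(2)<45).astype(np.uint8)
for c in cv2.findContours(m,cv2.RETR_EXTERNAL,cv2.CHAIN_APPROX_NONE)[0]:
    if cv2.contourArea(c)<1500:continue
    c=c.reshape(-1,2).astype(float);X=onz(C,c,.059)[:,:2];print(len(c),X.mean(0),c.min(0),c.max(0))
plan(p,r,[(bowlT([.4612,-.1446],0),ori(84.83,10))])
```

```text
[ 0.42209246 -0.14227611  0.14316012] 84.89726674853287
2788 [ 0.44226738 -0.23442434] [  0. 165.] [639. 479.]
 [0.005, -0.074, 0.398] [0.0, 0.0, 0.0] rows 2 -> [ 0.421 -0.141  0.042]
```

View pics/w5.png

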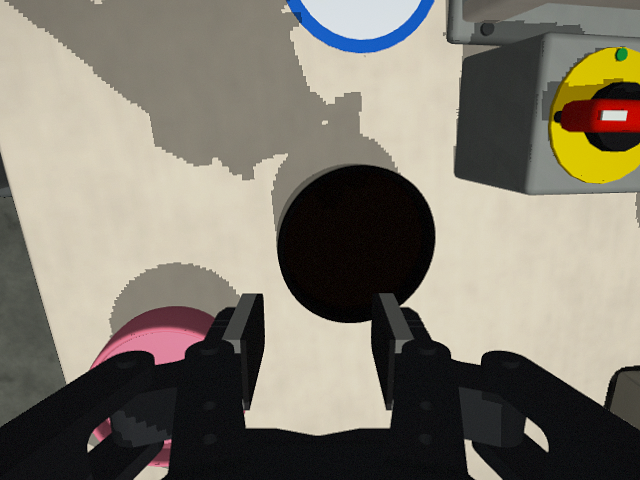

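The bowl's black interior spans x 277–435 and y 165–323, with the fingers straddling its left rim. I'll check the rim prediction before going down.

Run:
```python
from h import *
C=cal('wrist');c=np.array([.4612,-.1446])
print(proj(C,[np.r_[c-.046*ex,.06],np.r_[c+.046*ex,.06],np.r_[c+.046*ey,.06],np.r_[c-.046*ey,.06],np.r_[c-.0405*ex,.06]]).round(1))
```

```text
[[275.5 248.8]
 [433.8 241.1]
 [359.4 161.9]
 [355.4 319.8]
 [285.6 248.3]]
```

>>> arm_command(dp=[[0.003, -0.019, 0.1], [0.003, -0.037, 0.2], [0.003, -0.056, 0.3], [0.003, -0.074, 0.398], [0.003, -0.074, 0.398]], turn=[[0, 0, 0], [0, 0, 0], [0, 0, 0], [0, 0, 0], [0, 0, 0]], jaw=[0.45, 0.45, 0.45, 0.45, 0.45])

```text
time_s: 34.83
eef_pos: [0.4215, -0.142, 0.0414]
eef_rot: [0.064, 0.735, 0.672, 0.058]
wrist_force: [0.2, -0.2, -0.1]
opening: 0.45
grasp_force: 0.0
```

>>> arm_command(dp=[[0, 0, 0], [0, 0, 0], [0, 0, 0], [0, 0, 0], [0, 0, 0]], turn=[[0, 0, 0], [0, 0, 0], [0, 0, 0], [0, 0, 0], [0, 0, 0]], jaw=[0, 0, 0, 0, 0])

```text
time_s: 35.45
eef_pos: [0.4213, -0.1423, 0.0424]
eef_rot: [0.065, 0.735, 0.672, 0.058]
wrist_force: [-2.0, 1.1, 7.9]
opening: 0.069
grasp_force: 56.1
```

>>> arm_command(dp=[[0, 0.008, -0.044], [0, 0.016, -0.088], [0, 0.024, -0.13], [0, 0.031, -0.177], [0, 0.031, -0.177]], turn=[[0, 0, 0], [0, 0, 0], [0, 0, 0], [0, 0, 0], [0, 0, 0]], jaw=[0, 0, 0, 0, 0])

```text
time_s: 36.08
eef_pos: [0.4212, -0.1423, 0.0874]
eef_rot: [0.065, 0.735, 0.672, 0.058]
wrist_force: [-1.0, -0.0, -4.1]
opening: 0.074
grasp_force: 59.0
```

Run:
```python
from h import *
print(here()[0])
C=cal('wrist');w=camera('wrist');cv2.imwrite('pics/w6.png',w)
K=w.max(2)<45;K[290:]=0
m=K.astype(np.uint8)
for c in cv2.findContours(m,cv2.RETR_EXTERNAL,cv2.CHAIN_APPROX_NONE)[0]:
    if cv2.contourArea(c)>1500:c=c.reshape(-1,2);print(c.min(0),c.max(0))
c=np.array([.4612,-.1446])
print(proj(C,[np.r_[c+.046*ex,.105],np.r_[c+.046*ey,.105]]).round(1))
```

```text
[ 0.42119034 -0.14226314  0.08744666]
[317 192] [556 289]
[[561.7 314.8]
 [454.2 190.2]]
```

The bowl is held level. Carry it under the mouth.

>>> arm_command(dp=[[0.16, -0.046, -0.008], [0.32, -0.092, -0.016], [0.48, -0.138, -0.024], [0.654, -0.185, -0.033], [0.654, -0.185, -0.033]], turn=[[0, 0, 0], [0, 0, 0], [0, 0, 0], [0, 0, 0], [0, 0, 0]], jaw=[0, 0, 0, 0, 0])

```text
time_s: 36.75
eef_pos: [0.3863, 0.0283, 0.0852]
eef_rot: [0.062, 0.734, 0.674, 0.058]
wrist_force: [-0.2, 1.1, -3.6]
opening: 0.073
grasp_force: 59.1
```

>>> arm_command(dp=[[0, -0.008, 0.047], [0, -0.017, 0.095], [0, -0.025, 0.142], [0, -0.025, 0.142]], turn=[[0, 0, 0], [0, 0, 0], [0, 0, 0], [0, 0, 0]], jaw=[0, 0, 0, 0])

```text
time_s: 37.25
eef_pos: [0.3871, 0.0249, 0.0487]
eef_rot: [0.063, 0.736, 0.672, 0.057]
wrist_force: [-0.4, 0.3, -4.0]
opening: 0.072
grasp_force: 59.2
```

Run:
```python
from h import *
T=ori(84.83,10);o=get_obs();print(o['opening'],o['grasp_force'],here()[0])
w=camera('wrist');cv2.imwrite('pics/w7.png',w)
p,r=plan(*here(),[(bowlT(mk,.009),T,'in'),(bowlT(mk,.000),T,'set')])
```

```text
0.0724237537331109 59.196171609219164 [0.38709299 0.02491635 0.04868148]
in [0.002, 0.242, 0.035] [-0.01, 0.0, 0.0] rows 1 -> [0.449 0.02  0.051]
set [0.0, -0.006, 0.036] [0.0, 0.0, 0.0] rows 1 -> [0.449 0.02  0.042]
```

>>> arm_command(dp=[[0, 0.06, 0.01], [0, 0.12, 0.02], [0, 0.18, 0.03], [0.001, 0.239, 0.039], [0.001, 0.239, 0.039]], turn=[[0, 0, 0], [0, 0, 0], [0, 0, 0], [0, 0, 0], [0, 0, 0]], jaw=[0, 0, 0, 0, 0])

```text
time_s: 37.92
eef_pos: [0.45, 0.02, 0.0511]
eef_rot: [0.064, 0.735, 0.672, 0.058]
wrist_force: [-0.1, 0.1, -4.0]
opening: 0.071
grasp_force: 59.2
```

>>> arm_command(dp=[[0, -0.002, 0.012], [0, -0.004, 0.024], [0, -0.006, 0.034], [0, -0.006, 0.034]], turn=[[0, 0, 0], [0, 0, 0], [0, 0, 0], [0, 0, 0]], jaw=[0, 0, 0, 0])

```text
time_s: 38.42
eef_pos: [0.4478, 0.0206, 0.0427]
eef_rot: [0.063, 0.735, 0.673, 0.058]
wrist_force: [-8.9, 1.8, 13.9]
opening: 0.071
grasp_force: 62.5
```

>>> arm_command(dp=[[0, 0, 0], [0, 0, 0], [0, 0, -0.15], [0, 0, -0.35], [0, 0, -0.5]], turn=[[0, 0, 0], [0, 0, 0], [0, 0, 0], [0, 0, 0], [0, 0, 0]], jaw=[0.3, 0.3, 0.3, 0.3, 0.3])

```text
time_s: 39.05
eef_pos: [0.4274, 0.0221, 0.1674]
eef_rot: [0.065, 0.735, 0.672, 0.059]
wrist_force: [1.2, -0.2, -0.2]
opening: 0.299
grasp_force: 0.0
```

Run:
```python
from h import *
from scipy.optimize import least_squares as LS
C=cal('wrist');w=camera('wrist');cv2.imwrite('pics/w8.png',w)
K=(w.max(2)<45).astype(np.uint8)
for c in cv2.findContours(K,cv2.RETR_EXTERNAL,cv2.CHAIN_APPROX_NONE)[0]:
    if cv2.contourArea(c)>1500:
        c=c.reshape(-1,2).astype(float);X=onz(C,c,.059)[:,:2];k=np.linalg.norm(X-mk,axis=1);print(len(c),c.min(0),c.max(0))
        X=X[(k<.07)&(c[:,1]<290)]
        if len(X)>30:s=LS(lambda q:np.hypot(*(X-q[:2]).T)-q[2],[*mk,.045],loss='soft_l1',f_scale=.001).x;print(s,s[:2]-mk)
print(proj(C,[np.r_[mk+.046*d,.06] for d in(ex,-ex,ey,-ey)]).round(1))
p,r=plan(*here(),[([.45,-.10,.25],ori(84.83),'o'),([.587,-.0845,.24],ori(174.8),'o'),([.587,-.0845,.102],ori(174.8),'down')])
```

```text
2623 [  0. 161.] [639. 479.]
[0.48718881 0.01788798 0.0453986 ] [-0.00121119  0.00158798]
[[452.3 233.9]
 [311.2 240.4]
 [386.9 162.4]
 [381.1 305.3]]
o [-0.478, 0.178, -0.284] [0.35, 0.0, 0.0] rows 3 -> [ 0.45 -0.1   0.25]
o [0.03, 0.14, 0.01] [0.0, 0.0, -0.75] rows 3 -> [ 0.485 -0.096  0.247]
o [-0.03, 0.13, 0.01] [0.0, 0.0, -0.75] rows 3 -> [ 0.519 -0.093  0.245]
o [-0.07, 0.12, 0.01] [0.0, 0.0, -0.75] rows 3 -> [ 0.553 -0.087  0.242]
o [-0.116, 0.073, 0.009] [0.0, 0.0, -0.75] rows 3 -> [ 0.587 -0.084  0.24 ]
down [-0.001, 0.001, 0.552] [0.0, 0.0, 0.0] rows 3 -> [ 0.587 -0.084  0.102]
```

The bowl stands within 2 mm of the mark centre. On to the handle.

>>> arm_command(dp=[[-0.478, 0.178, -0.284], [-0.478, 0.178, -0.284], [-0.478, 0.178, -0.284]], turn=[[0.35, 0, 0], [0.35, 0, 0], [0.35, 0, 0]], jaw=[0.45, 0.45, 0.45])

```text
time_s: 39.48
eef_pos: [0.4496, -0.1026, 0.2448]
eef_rot: [-0.002, 0.739, 0.674, -0.003]
wrist_force: [1.2, 0.2, -0.6]
opening: 0.448
grasp_force: 0.0
```

>>> arm_command(dp=[[0.03, 0.14, 0.01], [0.03, 0.14, 0.01], [0.03, 0.14, 0.01]], turn=[[0, 0, -0.75], [0, 0, -0.75], [0, 0, -0.75]], jaw=[0.45, 0.45, 0.45])

```text
time_s: 39.85
eef_pos: [0.483, -0.0945, 0.2392]
eef_rot: [-0.005, 0.592, 0.806, -0.003]
wrist_force: [0.7, 0.6, -0.2]
opening: 0.454
grasp_force: 0.0
```

>>> arm_command(dp=[[-0.03, 0.13, 0.01], [-0.03, 0.13, 0.01], [-0.03, 0.13, 0.01]], turn=[[0, 0, -0.75], [0, 0, -0.75], [0, 0, -0.75]], jaw=[0.45, 0.45, 0.45])

```text
time_s: 40.22
eef_pos: [0.5162, -0.0921, 0.2368]
eef_rot: [-0.005, 0.425, 0.905, -0.002]
wrist_force: [-1.5, -0.9, -0.0]
opening: 0.453
grasp_force: 0.0
```

>>> arm_command(dp=[[-0.07, 0.12, 0.01], [-0.07, 0.12, 0.01], [-0.07, 0.12, 0.01]], turn=[[0, 0, -0.75], [0, 0, -0.75], [0, 0, -0.75]], jaw=[0.45, 0.45, 0.45])

```text
time_s: 40.6
eef_pos: [0.5505, -0.0866, 0.2342]
eef_rot: [-0.005, 0.241, 0.97, -0.001]
wrist_force: [-1.0, -0.5, 0.7]
opening: 0.452
grasp_force: 0.0
```

>>> arm_command(dp=[[-0.116, 0.073, 0.009], [-0.116, 0.073, 0.009], [-0.116, 0.073, 0.009], [-0.116, 0.073, 0.009]], turn=[[0, 0, -0.75], [0, 0, -0.75], [0, 0, -0.75], [0, 0, -0.75]], jaw=[0.45, 0.45, 0.45, 0.45])

```text
time_s: 41.1
eef_pos: [0.5845, -0.0842, 0.232]
eef_rot: [-0.005, 0.048, 0.999, -0.0]
wrist_force: [-0.9, 0.9, -0.3]
opening: 0.449
grasp_force: 0.0
```

Run:
```python
from h import *
print(yaw())
plan(*here(),[([.588,-.0845,.102],ori(174.8),'down')])
t=camera('top');s=camera('scene');cv2.imwrite('pics/t9.png',t);cv2.imwrite('pics/s9.png',s)
Ct,Cs=cal('top'),cal('scene')
for C,im in((Ct,t),(Cs,s)):
    for c in cv2.findContours((im.max(2)<50).astype(np.uint8),cv2.RETR_EXTERNAL,cv2.CHAIN_APPROX_NONE)[0]:
        if cv2.contourArea(c)>150:
            c=c.reshape(-1,2);X=onz(C,[c.mean(0)],.055)[0]
            if np.linalg.norm(X[:2]-mk)<.15:print(c.min(0),c.max(0),X.round(3))
    print(proj(C,[np.r_[mk+.042*d,.058] for d in(ex,-ex,ey,-ey)]).round(0).tolist())
```

```text
174.52068719467002
down [-0.019, 0.001, 0.52] [0.0, -0.02, -0.01] rows 3 -> [ 0.588 -0.084  0.102]
[[287.0, 257.0], [283.0, 290.0], [268.0, 271.0], [302.0, 275.0]]
[281 244] [337 314] [0.459 0.007 0.055]
[[298.0, 267.0], [316.0, 281.0], [292.0, 278.0], [321.0, 269.0]]
```

>>> arm_command(dp=[[-0.019, 0.001, 0.2], [-0.019, 0.001, 0.36], [-0.019, 0.001, 0.46], [-0.019, 0.001, 0.52], [-0.019, 0.001, 0.52]], turn=[[0, -0.02, 0], [0, -0.02, 0], [0, -0.02, 0], [0, -0.02, 0], [0, -0.02, 0]], jaw=[0.45, 0.45, 0.45, 0.45, 0.45])

```text
time_s: 41.82
eef_pos: [0.5878, -0.0842, 0.1011]
eef_rot: [-0.001, 0.045, 0.999, -0.0]
wrist_force: [-0.5, -0.2, -0.2]
opening: 0.445
grasp_force: 0.0
```

>>> arm_command(dp=[[0, 0, 0], [0, 0, 0], [0, 0, 0], [0, 0, 0]], turn=[[0, 0, 0], [0, 0, 0], [0, 0, 0], [0, 0, 0]], jaw=[0, 0, 0, 0])

```text
time_s: 42.32
eef_pos: [0.5894, -0.0854, 0.1036]
eef_rot: [0.001, 0.045, 0.999, -0.001]
wrist_force: [-1.9, -4.0, 6.0]
opening: 0.145
grasp_force: 62.1
```

```bash
cat >> h.py <<'E'
def darkfrac(im,C,c):
    """darkness inside the predicted rim and brightness just outside, per octant"""
    f=lambda rad,z:[int(im[int(round(v)),int(round(u))].max()) for u,v in proj(C,[np.r_[np.array(c)+rad*(np.cos(b)*ex+np.sin(b)*ey),z] for b in np.arange(8)*np.pi/4])]
    return f(.035,.058),f(.053,.058)
E
python3 - <<'E'
from h import *
for n in('top','scene'):
    im=camera(n);cv2.imwrite(f'pics/{n}10.png',im)
    C=cal(n);print(n,darkfrac(im,C,mk))
    if n=='scene':print(*[(k,darkfrac(im,C,mk+np.array(k))) for k in((.02,0),(-.02,0),(0,.02),(0,-.02))],sep='\n')
E
```

```text
top ([85, 85, 82, 86, 89, 88, 89, 89], [81, 72, 80, 84, 88, 89, 90, 88])
scene ([8, 8, 8, 5, 34, 36, 38, 58], [136, 5, 12, 48, 39, 38, 38, 78])
((0.02, 0), ([135, 27, 7, 4, 7, 31, 67, 127], [160, 138, 14, 6, 23, 35, 38, 92]))
((-0.02, 0), ([7, 6, 6, 110, 38, 35, 36, 30], [12, 8, 16, 148, 38, 40, 41, 39]))
((0, 0.02), ([5, 9, 12, 13, 30, 19, 7, 7], [52, 90, 98, 149, 140, 32, 38, 89]))
((0, -0.02), ([89, 5, 5, 6, 36, 39, 38, 38], [151, 8, 5, 30, 31, 50, 42, 37]))
```

Run:
```python
from h import *
s=cv2.imread('pics/scene10.png');cv2.imwrite('pics/v13.png',cv2.resize(s[220:330,250:390],None,fx=5,fy=5,interpolation=cv2.INTER_CUBIC))
C=cal('scene');print((proj(C,[np.r_[mk+.046*d,.06] for d in(ex,-ex,ey,-ey)])-[250,220])*5)
```

```text
[[234.89615924 228.2599862 ]
 [332.55012851 303.32636827]
 [202.53507891 290.78611843]
 [359.33297264 239.59871291]]
```

View pics/v13.png

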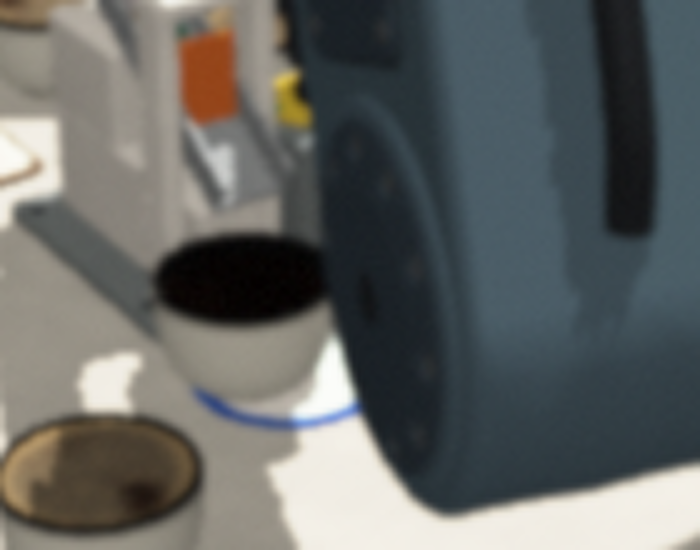

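The bowl has been knocked aside: its rim's left edge is at crop x=152, where about 195 was expected, so it moved roughly 2–3 cm to +y. I'll release the handle and put the bowl back.

Run:
```python
from h import *
p,r=plan(*here(),[([.588,-.0845,.26],ori(174.8),'up'),([.41,.02,.26],ori(84.83),'o')])
```

```text
up [0.004, 0.002, -0.626] [0.0, 0.01, 0.0] rows 3 -> [ 0.588 -0.084  0.26 ]
o [0.19, 0.09, 0.0] [0.0, 0.0, 0.75] rows 3 -> [ 0.543 -0.058  0.26 ]
o [0.2, 0.01, 0.0] [0.0, 0.0, 0.75] rows 3 -> [ 0.5   -0.032  0.26 ]
o [0.2, -0.07, 0.0] [0.0, 0.0, 0.75] rows 3 -> [ 0.454 -0.005  0.26 ]
o [0.149, -0.138, 0.001] [-0.01, 0.0, 0.75] rows 3 -> [0.41 0.02 0.26]
```

>>> arm_command(dp=[[0, 0, 0], [0, 0, 0], [0, 0, -0.2], [0, 0, -0.42], [0, 0, -0.626]], turn=[[0, 0, 0], [0, 0, 0], [0, 0, 0], [0, 0, 0], [0, 0, 0]], jaw=[0.45, 0.45, 0.45, 0.45, 0.45])

```text
time_s: 43.05
eef_pos: [0.5883, -0.0837, 0.2598]
eef_rot: [-0.0, 0.045, 0.999, -0.0]
wrist_force: [0.7, -0.6, -0.7]
opening: 0.447
grasp_force: 0.0
```

>>> arm_command(dp=[[0.19, 0.09, 0], [0.19, 0.09, 0], [0.19, 0.09, 0]], turn=[[0, 0, 0.75], [0, 0, 0.75], [0, 0, 0.75]], jaw=[0.45, 0.45, 0.45])

```text
time_s: 43.42
eef_pos: [0.5429, -0.057, 0.2584]
eef_rot: [0.0, 0.238, 0.971, -0.0]
wrist_force: [-1.0, -0.1, 0.4]
opening: 0.451
grasp_force: 0.0
```

>>> arm_command(dp=[[0.2, 0.01, 0], [0.2, 0.01, 0], [0.2, 0.01, 0]], turn=[[0, 0, 0.75], [0, 0, 0.75], [0, 0, 0.75]], jaw=[0.45, 0.45, 0.45])

```text
time_s: 43.8
eef_pos: [0.5003, -0.0321, 0.2583]
eef_rot: [0.0, 0.422, 0.907, -0.0]
wrist_force: [0.6, -0.3, 0.2]
opening: 0.45
grasp_force: 0.0
```

>>> arm_command(dp=[[0.2, -0.07, 0], [0.2, -0.07, 0], [0.2, -0.07, 0]], turn=[[0, 0, 0.75], [0, 0, 0.75], [0, 0, 0.75]], jaw=[0.45, 0.45, 0.45])

```text
time_s: 44.18
eef_pos: [0.4551, -0.0052, 0.2585]
eef_rot: [0.001, 0.59, 0.807, -0.0]
wrist_force: [0.1, -0.4, -0.0]
opening: 0.455
grasp_force: 0.0
```

>>> arm_command(dp=[[0.149, -0.138, 0], [0.149, -0.138, 0], [0.149, -0.138, 0], [0.149, -0.138, 0]], turn=[[0, 0, 0.75], [0, 0, 0.75], [0, 0, 0.75], [0, 0, 0.75]], jaw=[0.45, 0.45, 0.45, 0.45])

```text
time_s: 44.68
eef_pos: [0.4112, 0.0198, 0.2584]
eef_rot: [0.0, 0.736, 0.677, -0.0]
wrist_force: [0.1, 1.0, 0.2]
opening: 0.45
grasp_force: 0.0
```

```bash
cat >> h.py <<'E'
from scipy.optimize import least_squares as LS
def findbowl(w,C,guess,vmax=300,thr=45):
    K=(w.max(2)<thr).astype(np.uint8);best=None
    for c in cv2.findContours(K,cv2.RETR_EXTERNAL,cv2.CHAIN_APPROX_NONE)[0]:
        if cv2.contourArea(c)<1500:continue
        c=c.reshape(-1,2).astype(float);X=onz(C,c,.059)[:,:2];X=X[(np.linalg.norm(X-guess,axis=1)<.085)&(c[:,1]<vmax)]
        if len(X)>60:
            s=LS(lambda q:np.hypot(*(X-q[:2]).T)-q[2],[*guess,.045],loss='soft_l1',f_scale=.001);print('bowl',s.x.round(4),len(X),'cost',s.cost)
E
python3 - <<'E'
from h import *
print(here()[0],yaw())
C=cal('wrist');w=camera('wrist');cv2.imwrite('pics/w11.png',w)
findbowl(w,C,mk+[.0,.025])
E
```

```text
[0.41117712 0.01981957 0.25842901] 85.18352158827656
bowl [0.4985 0.0358 0.0451] 346 cost 0.000381876927477165
```

Run:
```python
from h import *
C=cal('wrist');w=cv2.imread('pics/w11.png');K=(w.max(2)<45).astype(np.uint8)
for c in cv2.findContours(K,cv2.RETR_EXTERNAL,cv2.CHAIN_APPROX_NONE)[0]:
    if cv2.contourArea(c)<1500:continue
    c=c.reshape(-1,2).astype(float);X=onz(C,c,.059)[:,:2];k=(np.linalg.norm(X-[.497,.036],axis=1)<.07)&(c[:,1]<300)
    if k.sum()<60:continue
    c,X=c[k],X[k];print(c.min(0),c.max(0))
    s=LS(lambda q:np.hypot(*(X-q[:2]).T)-.0455,[.497,.036],loss='cauchy',f_scale=.0004).x
    res=np.hypot(*(X-s).T)-.0455;print(s.round(4),(abs(res)<.0015).sum(),len(res), c[abs(res)>.003].mean(0))
Cs=cal('scene');t=np.arange(0,6.3,.1);q=(proj(Cs,[np.r_[s+.046*np.array([np.cos(b),np.sin(b)]),.06] for b in t])-[250,220])*5;print(q.min(0),q.max(0))
cc=s
T=ori(84.83,10)
p,r=plan(*here(),[(bowlT(cc,.06),T,'above'),(bowlT(cc,0),T,'down')])
print((s-mk)@ex,(s-mk)@ey)
```

```text
[368. 125.] [482. 238.]
[0.4988 0.0356] 296 346 [466.13043478 196.58695652]
[146.03114535 224.74526586] [331.15714417 316.11253957]
above [0.094, 0.185, 0.625] [-0.33, 0.0, 0.01] rows 3 -> [0.459 0.039 0.102]
down [-0.0, -0.042, 0.237] [0.0, 0.0, 0.0] rows 1 -> [0.459 0.039 0.042]
0.00863877792998286 0.020169051214729554
```

>>> arm_command(dp=[[0.094, 0.185, 0.3], [0.094, 0.185, 0.5], [0.094, 0.185, 0.625], [0.094, 0.185, 0.625]], turn=[[-0.33, 0, 0], [-0.33, 0, 0], [-0.33, 0, 0], [-0.33, 0, 0]], jaw=[0.4, 0.4, 0.4, 0.4])

```text
time_s: 45.22
eef_pos: [0.4556, 0.0398, 0.0984]
eef_rot: [0.06, 0.735, 0.673, 0.055]
wrist_force: [-0.4, 0.2, 0.8]
opening: 0.399
grasp_force: 0.0
```

>>> arm_command(dp=[[0, -0.014, 0.08], [0, -0.028, 0.16], [0, -0.042, 0.237], [0, -0.042, 0.237]], turn=[[0, 0, 0], [0, 0, 0], [0, 0, 0], [0, 0, 0]], jaw=[0.4, 0.4, 0.4, 0.4])

```text
time_s: 45.72
eef_pos: [0.4591, 0.039, 0.0427]
eef_rot: [0.064, 0.735, 0.673, 0.058]
wrist_force: [0.9, 0.6, -0.3]
opening: 0.403
grasp_force: 0.0
```

>>> arm_command(dp=[[0, 0, 0], [0, 0, 0], [0, 0, 0], [0, 0, 0]], turn=[[0, 0, 0], [0, 0, 0], [0, 0, 0], [0, 0, 0]], jaw=[0, 0, 0, 0])

```text
time_s: 46.22
eef_pos: [0.4595, 0.0394, 0.0432]
eef_rot: [0.065, 0.735, 0.672, 0.059]
wrist_force: [-2.3, 1.0, 8.1]
opening: 0.065
grasp_force: 56.3
```

Run:
```python
from h import *
T=ori(84.83,10);P=here()
print(P[0]-bowlT([.4988,.0356],0))
p=P[0]
d=-.0086*ex-.0202*ey
p,r=plan(*P,[(p+[0,0,.007],P[1],'lift'),(p+np.r_[d,.007],P[1],'move'),(p+np.r_[d,0],P[1],'set')])
```

```text
[0.00052725 0.00017513 0.00120737]
lift [-0.0, 0.005, -0.028] [0.0, 0.0, 0.0] rows 1 -> [0.46  0.039 0.05 ]
move [-0.081, -0.034, -0.006] [0.0, 0.0, 0.0] rows 1 -> [0.449 0.02  0.05 ]
set [0.0, -0.005, 0.028] [0.0, 0.0, 0.0] rows 1 -> [0.449 0.02  0.043]
```

>>> arm_command(dp=[[0, 0.003, -0.014], [0, 0.005, -0.028], [-0.04, -0.012, -0.031], [-0.081, -0.029, -0.034], [-0.081, -0.029, -0.034]], turn=[[0, 0, 0], [0, 0, 0], [0, 0, 0], [0, 0, 0], [0, 0, 0]], jaw=[0, 0, 0, 0, 0])

```text
time_s: 46.85
eef_pos: [0.4473, 0.0192, 0.0486]
eef_rot: [0.064, 0.736, 0.672, 0.058]
wrist_force: [0.0, 0.6, -4.2]
opening: 0.069
grasp_force: 55.0
```

>>> arm_command(dp=[[0, -0.003, 0.015], [0, -0.005, 0.028], [0, -0.005, 0.028]], turn=[[0, 0, 0], [0, 0, 0], [0, 0, 0]], jaw=[0, 0, 0])

```text
time_s: 47.22
eef_pos: [0.448, 0.0201, 0.0433]
eef_rot: [0.064, 0.735, 0.673, 0.057]
wrist_force: [-16.7, 0.4, 30.6]
opening: 0.07
grasp_force: 61.9
```

>>> arm_command(dp=[[0, 0, 0], [0, 0, 0], [0, 0, -0.15], [0, 0, -0.35], [0, 0, -0.5]], turn=[[0, 0, 0], [0, 0, 0], [0, 0, 0], [0, 0, 0], [0, 0, 0]], jaw=[0.3, 0.3, 0.3, 0.3, 0.3])

```text
time_s: 47.85
eef_pos: [0.427, 0.022, 0.1668]
eef_rot: [0.065, 0.735, 0.672, 0.058]
wrist_force: [0.6, 0.2, 0.2]
opening: 0.297
grasp_force: 0.0
```

Run:
```python
from h import *
C=cal('wrist');w=camera('wrist');cv2.imwrite('pics/w12.png',w);findbowl(w,C,mk)
p,r=plan(*here(),[([.45,-.10,.25],ori(84.83),'o'),([.588,-.0845,.24],ori(174.8),'o'),([.588,-.0845,.102],ori(174.8),'down')])
```

```text
bowl [0.4871 0.0157 0.0456] 361 cost 0.0004948216272573356
o [-0.478, 0.18, -0.286] [0.35, 0.0, 0.0] rows 3 -> [ 0.45 -0.1   0.25]
o [0.03, 0.14, 0.01] [0.0, 0.0, -0.75] rows 3 -> [ 0.485 -0.096  0.247]
o [-0.03, 0.13, 0.01] [0.0, 0.0, -0.75] rows 3 -> [ 0.519 -0.093  0.245]
o [-0.07, 0.12, 0.01] [0.0, 0.0, -0.75] rows 3 -> [ 0.553 -0.087  0.242]
o [-0.119, 0.075, 0.009] [0.0, 0.0, -0.75] rows 3 -> [ 0.588 -0.084  0.24 ]
down [-0.002, 0.001, 0.552] [0.0, 0.0, 0.0] rows 3 -> [ 0.588 -0.084  0.102]
```

The bowl is back on the mark, 1.4 mm off. Now the handle again.

>>> arm_command(dp=[[-0.478, 0.18, -0.286], [-0.478, 0.18, -0.286], [-0.478, 0.18, -0.286]], turn=[[0.33, 0, 0], [0.33, 0, 0], [0.33, 0, 0]], jaw=[0.45, 0.45, 0.45])

```text
time_s: 48.28
eef_pos: [0.4496, -0.1028, 0.2449]
eef_rot: [0.002, 0.739, 0.674, 0.0]
wrist_force: [0.2, 1.5, -0.2]
opening: 0.454
grasp_force: 0.0
```

>>> arm_command(dp=[[0.03, 0.14, 0.01], [0.03, 0.14, 0.01], [0.03, 0.14, 0.01]], turn=[[0, 0, -0.75], [0, 0, -0.75], [0, 0, -0.75]], jaw=[0.45, 0.45, 0.45])

```text
time_s: 48.65
eef_pos: [0.483, -0.0947, 0.2396]
eef_rot: [-0.001, 0.592, 0.806, -0.0]
wrist_force: [0.3, -0.2, 0.2]
opening: 0.447
grasp_force: 0.0
```

>>> arm_command(dp=[[-0.03, 0.13, 0.01], [-0.03, 0.13, 0.01], [-0.03, 0.13, 0.01]], turn=[[0, 0, -0.75], [0, 0, -0.75], [0, 0, -0.75]], jaw=[0.45, 0.45, 0.45])

```text
time_s: 49.02
eef_pos: [0.5162, -0.0924, 0.2376]
eef_rot: [-0.0, 0.425, 0.905, -0.0]
wrist_force: [-0.5, -0.7, -0.2]
opening: 0.45
grasp_force: 0.0
```

>>> arm_command(dp=[[-0.07, 0.12, 0.01], [-0.07, 0.12, 0.01], [-0.07, 0.12, 0.01]], turn=[[0, 0, -0.75], [0, 0, -0.75], [0, 0, -0.75]], jaw=[0.45, 0.45, 0.45])

```text
time_s: 49.4
eef_pos: [0.5505, -0.0868, 0.2354]
eef_rot: [-0.0, 0.241, 0.971, -0.0]
wrist_force: [0.3, 0.9, -0.1]
opening: 0.447
grasp_force: 0.0
```

>>> arm_command(dp=[[-0.119, 0.075, 0.009], [-0.119, 0.075, 0.009], [-0.119, 0.075, 0.009], [-0.119, 0.075, 0.009]], turn=[[0, 0, -0.75], [0, 0, -0.75], [0, 0, -0.75], [0, 0, -0.75]], jaw=[0.45, 0.45, 0.45, 0.45])

```text
time_s: 49.9
eef_pos: [0.5854, -0.0843, 0.2335]
eef_rot: [-0.0, 0.048, 0.999, -0.0]
wrist_force: [0.8, 0.5, 0.5]
opening: 0.45
grasp_force: 0.0
```

Run:
```python
from h import *
print(yaw());plan(*here(),[([.588,-.0845,.102],ori(174.8),'down')])
```

```text
174.51613328468807
down [-0.01, 0.001, 0.526] [0.0, 0.0, -0.01] rows 3 -> [ 0.588 -0.084  0.102]
```

>>> arm_command(dp=[[-0.01, 0.001, 0.2], [-0.01, 0.001, 0.36], [-0.01, 0.001, 0.46], [-0.01, 0.001, 0.526], [-0.01, 0.001, 0.526]], turn=[[0, 0, 0], [0, 0, 0], [0, 0, 0], [0, 0, 0], [0, 0, 0]], jaw=[0.45, 0.45, 0.45, 0.45, 0.45])

```text
time_s: 50.52
eef_pos: [0.5876, -0.0842, 0.1011]
eef_rot: [-0.001, 0.046, 0.999, -0.0]
wrist_force: [-0.6, -0.0, 0.4]
opening: 0.449
grasp_force: 0.0
```

>>> arm_command(dp=[[0, 0, 0], [0, 0, 0], [0, 0, 0], [0, 0, 0]], turn=[[0, 0, 0], [0, 0, 0], [0, 0, 0], [0, 0, 0]], jaw=[0, 0, 0, 0])

```text
time_s: 51.02
eef_pos: [0.5894, -0.0854, 0.1037]
eef_rot: [0.001, 0.045, 0.999, -0.001]
wrist_force: [-1.8, -3.8, 6.0]
opening: 0.145
grasp_force: 62.0
```

Run:
```python
from h import *
s=camera('scene');cv2.imwrite('pics/s14.png',s);C=cal('scene')
m=(s.max(2)<22)
for f in ('scene10','s14'):
    s=cv2.imread(f'pics/{f}.png');m=s.max(2)<25
    print(f,[(v,(np.nonzero(m[v,270:345])[0]+270)[[0,-1]].tolist()) for v in range(266,288,3) if m[v,270:345].any()])
```

```text
scene10 [(269, [289, 311]), (272, [284, 314]), (275, [282, 314]), (278, [283, 323]), (281, [286, 323])]
s14 [(266, [307, 309]), (269, [296, 313]), (272, [292, 314]), (275, [291, 314]), (278, [292, 323]), (281, [297, 324])]
```

The bowl is in place: the interior's left edge is at 291 against 290 predicted. Turn the handle on.

>>> arm_command(dp=[[0, 0, 0], [0, 0, 0], [0, 0, 0], [0, 0, 0]], turn=[[0, 0, 0.25], [0, 0, 0.5], [0, 0, 0.75], [0, 0, 1]], jaw=[0, 0, 0, 0])

```text
time_s: 51.58
eef_pos: [0.5894, -0.0857, 0.1038]
eef_rot: [0.002, 0.304, 0.953, -0.001]
wrist_force: [-2.7, -4.2, 7.1]
opening: 0.147
grasp_force: 62.0
```

>>> arm_command(dp=[[0, 0, 0], [0, 0, 0], [0, 0, 0], [0, 0, 0]], turn=[[0, 0, 0.25], [0, 0, 0.5], [0, 0, 0.75], [0, 0, 1]], jaw=[0, 0, 0, 0])

```text
time_s: 52.08
eef_pos: [0.5892, -0.0859, 0.1037]
eef_rot: [0.002, 0.54, 0.842, -0.001]
wrist_force: [-4.5, -5.8, 7.1]
opening: 0.145
grasp_force: 62.1
```

>>> arm_command(dp=[[0, 0, 0], [0, 0, 0], [0, 0, 0], [0, 0, 0], [0, 0, 0]], turn=[[0, 0, 0.25], [0, 0, 0.5], [0, 0, 0.75], [0, 0, 1], [0, 0, 1]], jaw=[0, 0, 0, 0, 0])

```text
time_s: 52.7
eef_pos: [0.5889, -0.086, 0.1038]
eef_rot: [0.002, 0.739, 0.674, -0.001]
wrist_force: [-4.9, -5.1, 8.0]
opening: 0.145
grasp_force: 62.2
```

>>> arm_command(dp=[[0, 0, 0], [0, 0, 0], [0, 0, 0], [0, 0, 0], [0, 0, 0]], turn=[[0, 0, 0], [0, 0, 0], [0, 0, 0], [0, 0, 0], [0, 0, 0]], jaw=[0.45, 0.45, 0.45, 0.45, 0.45])

```text
time_s: 53.32
eef_pos: [0.5884, -0.0843, 0.1018]
eef_rot: [0.0, 0.738, 0.675, -0.0]
wrist_force: [-0.0, -0.4, 0.2]
opening: 0.451
grasp_force: 0.0
```

>>> arm_command(dp=[[0, 0, 0], [0, 0, 0], [0, 0, 0], [0, 0, 0], [0, 0, 0]], turn=[[0, 0, 0], [0, 0, 0], [0, 0, 0], [0, 0, 0], [0, 0, 0]], jaw=[0.45, 0.45, 0.45, 0.45, 0.45])

```text
time_s: 53.95
eef_pos: [0.5884, -0.0844, 0.1019]
eef_rot: [0.0, 0.738, 0.675, -0.0]
wrist_force: [-0.0, -0.3, -0.8]
opening: 0.45
grasp_force: 0.0
```

Run:
```python
from h import *
print(yaw())
for n in('top','scene','wrist'):
    im=camera(n);cv2.imwrite(f'pics/{n}15.png',im);H,S,V=cv2.split(cv2.cvtColor(im,cv2.COLOR_BGR2HSV))
    k,l,s,c=cv2.connectedComponentsWithStats(((H>40)&(H<95)&(S>60)&(V>25)).astype(np.uint8));C=cal(n)
    for i in range(1,k):
        X=onz(C,[c[i]],.04)[0]
        if s[i,4]>3 and np.linalg.norm(X[:2]-mk)<.2:print(n,c[i].round(1),s[i,4],X.round(3))
```

```text
84.87765106842718
```

Run:
```python
from h import *
p,r=plan(*here(),[([.588,-.0845,.27],ori(84.83),'up'),([.43,0.02,.27],ori(84.83),'o')])
```

```text
up [-0.001, -0.002, -0.672] [0.0, 0.0, 0.0] rows 3 -> [ 0.588 -0.084  0.27 ]
o [0.36, -0.666, -0.001] [0.0, 0.0, 0.0] rows 4 -> [0.43 0.02 0.27]
```

>>> arm_command(dp=[[0, 0, -0.2], [0, 0, -0.45], [0, 0, -0.672], [0, 0, -0.672]], turn=[[0, 0, 0], [0, 0, 0], [0, 0, 0], [0, 0, 0]], jaw=[0.45, 0.45, 0.45, 0.45])

```text
time_s: 54.6
eef_pos: [0.5913, -0.0852, 0.2765]
eef_rot: [0.005, 0.738, 0.675, 0.002]
wrist_force: [-0.5, 0.2, -0.6]
opening: 0.45
grasp_force: 0.0
```

>>> arm_command(dp=[[0.36, -0.666, 0], [0.36, -0.666, 0], [0.36, -0.666, 0], [0.36, -0.666, 0], [0.36, -0.666, 0]], turn=[[0, 0, 0], [0, 0, 0], [0, 0, 0], [0, 0, 0], [0, 0, 0]], jaw=[0.45, 0.45, 0.45, 0.45, 0.45])

```text
time_s: 55.22
eef_pos: [0.4308, 0.0203, 0.2698]
eef_rot: [0.001, 0.738, 0.675, -0.0]
wrist_force: [0.7, 0.7, 0.0]
opening: 0.452
grasp_force: 0.0
```

Run:
```python
from h import *
C=cal('wrist');w=camera('wrist');t=camera('top');s=camera('scene')
u,v=proj(C,[np.r_[mk,.05]])[0].astype(int);print(u,v)
a=cv2.resize(w[max(v-90,0):v+90,u-90:u+90],(400,400),interpolation=cv2.INTER_CUBIC)
b=cv2.resize(t[160:300,245:345],(400,400*1),interpolation=cv2.INTER_CUBIC)
cv2.imwrite('pics/v15.png',np.hstack([a,b]));cv2.imwrite('pics/w15.png',w);cv2.imwrite('pics/t15.png',t);cv2.imwrite('pics/s15.png',s)
```

```text
384 205
```

View pics/v15.png

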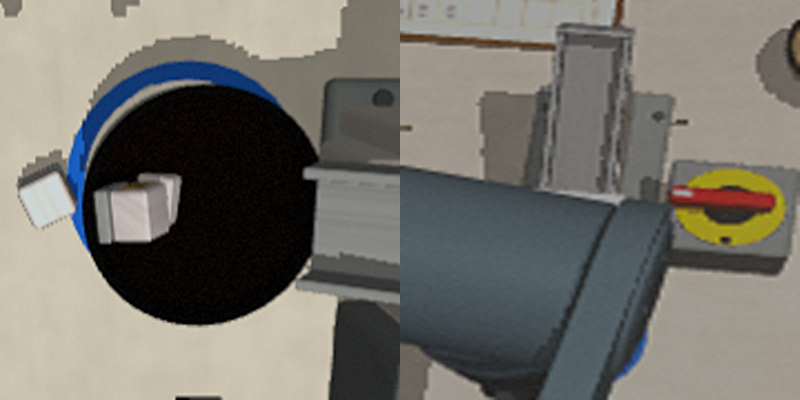

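The left crop shows one tin lying outside the bowl at (47,200), on its side, while others are in the bowl around (135,205). The right crop shows the upper trough empty and the handle on. I'll get a view into the whole bowl and measure blobs numerically.

Run:
```python
from h import *
p,r=plan(*here(),[([.50,.018,.31],ori(174.8),'o')])
C=cal('wrist');w=cv2.imread('pics/w15.png')
print('stray',onz(C,[(315.2,205)],.02))
findbowl(w,C,mk)
```

```text
o [0.0, 0.07, -0.04] [0.0, 0.0, -0.75] rows 3 -> [0.449 0.018 0.28 ]
o [-0.02, 0.07, -0.04] [0.0, 0.0, -0.75] rows 3 -> [0.467 0.018 0.29 ]
o [-0.04, 0.05, -0.04] [0.0, 0.0, -0.75] rows 3 -> [0.483 0.019 0.3  ]
o [-0.061, 0.028, -0.041] [0.0, 0.0, -0.75] rows 3 -> [0.5   0.018 0.31 ]
stray [[0.42917151 0.01630187 0.02      ]]
bowl [ 0.5412 -0.0405  0.0079] 64 cost 9.399546883954741e-05
bowl [0.4874 0.015  0.045 ] 313 cost 0.0001241078562638668
```

>>> arm_command(dp=[[0, 0.07, -0.04], [0, 0.07, -0.04], [0, 0.07, -0.04]], turn=[[0, 0, -0.75], [0, 0, -0.75], [0, 0, -0.75]], jaw=[0.45, 0.45, 0.45])

```text
time_s: 55.75
eef_pos: [0.4487, 0.0181, 0.2795]
eef_rot: [-0.0, 0.593, 0.805, -0.001]
wrist_force: [0.0, -0.1, 0.1]
opening: 0.45
grasp_force: 0.0
```

>>> arm_command(dp=[[-0.02, 0.07, -0.04], [-0.02, 0.07, -0.04], [-0.02, 0.07, -0.04]], turn=[[0, 0, -0.75], [0, 0, -0.75], [0, 0, -0.75]], jaw=[0.45, 0.45, 0.45])

```text
time_s: 56.12
eef_pos: [0.4664, 0.0189, 0.2894]
eef_rot: [-0.0, 0.425, 0.905, -0.0]
wrist_force: [0.4, -0.1, -0.3]
opening: 0.453
grasp_force: 0.0
```

>>> arm_command(dp=[[-0.04, 0.05, -0.04], [-0.04, 0.05, -0.04], [-0.04, 0.05, -0.04]], turn=[[0, 0, -0.75], [0, 0, -0.75], [0, 0, -0.75]], jaw=[0.45, 0.45, 0.45])

```text
time_s: 56.5
eef_pos: [0.4822, 0.0194, 0.2995]
eef_rot: [-0.0, 0.241, 0.97, -0.0]
wrist_force: [0.0, 0.8, -0.1]
opening: 0.449
grasp_force: 0.0
```

>>> arm_command(dp=[[-0.06, 0.028, -0.04], [-0.06, 0.028, -0.04], [-0.06, 0.028, -0.04], [-0.06, 0.028, -0.04]], turn=[[0, 0, -0.75], [0, 0, -0.75], [0, 0, -0.75], [0, 0, -0.75]], jaw=[0.45, 0.45, 0.45, 0.45])

```text
time_s: 57.0
eef_pos: [0.4985, 0.0188, 0.3095]
eef_rot: [-0.0, 0.048, 0.999, -0.0]
wrist_force: [0.0, -0.6, -0.1]
opening: 0.45
grasp_force: 0.0
```

Run:
```python
from h import *
C=cal('wrist');w=camera('wrist');cv2.imwrite('pics/w16.png',w);print(here()[0],yaw())
findbowl(w,C,mk)
# things inside the bowl: non black inside rim
K=np.zeros(w.shape[:2],np.uint8);b=np.arange(0,6.28,.1);c=np.array([.4874,.015])
cv2.fillPoly(K,[proj(C,[np.r_[c+.040*np.array([np.cos(a),np.sin(a)]),.058] for a in b]).astype(np.int32)],1)
u=proj(C,[np.r_[c,.03]])[0].round();print('bowl px',u)
hsv=cv2.cvtColor(w,cv2.COLOR_BGR2HSV)
def rep(m,tag):
    n,l,s,cc=cv2.connectedComponentsWithStats(m.astype(np.uint8))
    for i in range(1,n):
        if s[i,4]>25:
            pts=np.argwhere(l==i)[:,::-1].astype(np.float32);print(tag,cc[i].round(1),s[i].tolist(),onz(C,[cc[i]],.03)[0].round(3)[:2],[round(float(x),1) for x in (*cv2.minAreaRect(pts)[1],cv2.minAreaRect(pts)[2])],hsv[l==i].mean(0).round())
V=hsv[...,2]
rep((K>0)&(V>45),'in')
rep((K>0)&(hsv[...,0]>40)&(hsv[...,0]<95)&(hsv[...,1]>60)&(V>25),'ingreen')
# outside: bright low-sat on table (table sat ~35)
m=(hsv[...,1]<18)&(V>60)&(K==0);m=cv2.morphologyEx(m.astype(np.uint8),cv2.MORPH_OPEN,np.ones((3,3)))
rep(m,'out')
# ascii map of region around bowl
x,y=int(u[0]),int(u[1])
cv2.imwrite('pics/g.png',w[y-70:y+80,x-90:x+90])
g=V[y-64:y+76:4,x-90:x+90:3]
print('\n'.join(''.join(' .:-=+*#%@'[min(9,int(q)//24)] for q in row) for row in g))
```

```text
[0.49852887 0.01875405 0.3096199 ] 174.586507862825
bowl [0.4883 0.0151 0.0455] 379 cost 0.0017405330830311929
bowl px [312. 185.]
in [311.6 162. ] [298, 144, 28, 37, 819] [0.465 0.017] [37.6, 25.0, 81.9] [ 16.  20. 142.]
out [309.  123.8] [300, 114, 20, 21, 287] [0.429 0.018] [18.3, 17.4, 63.4] [ 75.  11. 195.]
out [579.5 233.1] [514, 162, 126, 141, 16485] [0.562 0.282] [140.0, 125.0, 90.0] [ 41.   6. 128.]
out [286.2 259.2] [273, 227, 20, 79, 542] [ 0.561 -0.019] [78.0, 19.0, 90.0] [ 48.   8. 107.]
out [317.9 267.4] [294, 227, 62, 79, 3446] [0.573 0.012] [78.0, 61.0, 90.0] [ 44.   6. 100.]
out [353.7 265. ] [352, 259, 4, 13, 46] [0.574 0.049] [12.0, 3.0, 90.0] [57. 11. 69.]
out [211.  281.2] [171, 271, 86, 43, 1336] [ 0.577 -0.101] [42.0, 85.0, 90.0] [ 60.  10. 113.]
out [292.4 323.8] [265, 314, 72, 30, 1061] [ 0.634 -0.021] [29.0, 71.0, 90.0] [ 91.  13. 198.]
out [350.4 328.4] [339, 314, 21, 29, 478] [0.645 0.04 ] [28.0, 20.0, 90.0] [ 93.  13. 198.]
out [184.7 342.4] [178, 337, 17, 13, 170] [ 0.645 -0.141] [12.0, 16.0, 90.0] [ 58.  11. 116.]
out [236.2 345.3] [231, 339, 10, 14, 97
[... 2648 characters left out ...]
              ==+##########==
#################                           ===+############
##################:                        =====############
###################*                      +=====############
#####################=.+             .+ ========############
######################*+...:---------:+==========###########
##################:::.:+:--++++++++++-+::::::====###########
#################-++++=+:-+++++++++++-+------=====**==#++*##
#################-++=--+:--++++++++++-+-----:==============#
...............==:-+---+:--++++++++++-+---:-:=============%#
...............==:-----+---++++++++++=+:----:=============##
...............-=-:=--=+---++++++++++=+:---.:+============+#
```

Run:
```python
from h import *
s=camera('scene');cv2.imwrite('pics/s17.png',s);C=cal('scene')
print(proj(C,[ch(-.045,0,.11),ch(-.085,0,.085),ch(.05,0,.17),ch(.093,0,.2)]).round(0).tolist())
z=cv2.imread('pics/scene0.png')
for im in(z,s):
    g=im.max(2)[184:268:3,262:312];print('\n'.join(''.join(' .:-=+*#%@'[min(9,int(q)//26)] for q in row) for row in g));print('----')
w=cv2.imread('pics/w16.png');H=cv2.cvtColor(w,cv2.COLOR_BGR2HSV)
for y in range(140,186,2):print(' '.join(f'{H[y,x,2]:3d}'+('b' if H[y,x,1]>80 else ' ') for x in range(292,334,2)))
```

```text
[[291.0, 244.0], [299.0, 259.0], [272.0, 211.0], [264.0, 196.0]]
::::::::::::::::::::::::::::::::::::::::::::::::::
::::::::::::::::::::::::::::::::::::::::::::::::::
==++======-:::::::::::::::::::::::::::::::::::::::
---------=++=:::::::::::::::::::::::::::::::::::::
=---====---===-:::::::::::::::::::::::::::::::::::
*++*++**+==--=+=-:::::::::::::::::::::::::::::::::
=*#######*+=---=+=-:::::::::------::::::::::::::::
--+*#######*+=--=++=-:--=+*###%%######**+=--::::::
:--=+*#######+=---=+*##%%%%%%%%%%%%%%%%%##*+===++*
:::--=*#######*+=---=***##%%####***##*+=---=*%%%@@
-::----=*#######*+=---=++++++++**#%@@@@@%#++#%@%#*
++++==---+*####%%@@@%##*#%%@@@@@@@%%%##**+=-=**+-.
++++***+--=+###**#%@@@%%%%##***++++++++++++=======
*******+=---=+*++++++++++++++++++++++++++++==-----
+++*******=---=+++++++++++++++++++++++++++++++++++
==+++++****+=--==++++++++++==-==+=-=++++++++++*###
=====++++++++====+++++**##*+=-----==++++++****+===
========+++++++==+++++**####*+=----==++++++======-
========+++++++++++++++**####*+=-----==+++++++=-:.
+========++++++++++++++++=========---=+**++++*****
++=++====++++++
[... 3545 characters left out ...]
 125  121  119  120  116  115  120  116   94  146    3b   9b   7b   8b
  9b  11b   5b  10    7b  70  125  122  119  112  116  136  134  152  165  172  136    3b   7b   5b   8 
  3b  12b   5b   8b  12b   7b 106  131  136  147  160  162  168  167  173  178   99   11b   6b   2b  10b
  8b   7b  11b   4b   8b   5b  16b 114  113  132  129  129  129  129  131  131  101    2b   8b  12b  10 
  1b  10b  12b  11b  10b   9b  10b   2b   2b   0   20b  21b  38   61   63   85   32    9b  13b   8b   8b
  9b   9b   4b   8b   8b  13b   8b   8b   3b   6b   3b   0    5b  11b   4b   6b   8b   0    6b  10b   1b
  8b   6b   2b   5b   8b  12b   1b  15b   8b   9b   8b   5b   0   12b  14b   8b  11b  10b   0    7b  10b
```

The scene comparison shows the arch opening and trough empty, so three tins are stacked in the bowl and one lies at (0.429, 0.017). Measure that one's orientation.

Run:
```python
from h import *
C=cal('wrist');w=cv2.imread('pics/w16.png');H=cv2.cvtColor(w,cv2.COLOR_BGR2HSV)
m=((H[...,1]<26)&(H[...,2]>165)).astype(np.uint8);n,l,s,c=cv2.connectedComponentsWithStats(m)
i=l[124,309];print(s[i])
pts=cv2.findContours((l==i).astype(np.uint8),cv2.RETR_EXTERNAL,cv2.CHAIN_APPROX_NONE)[0][0].reshape(-1,2).astype(float)
X=(onz(C,pts,.021)[:,:2]*1000).astype(np.float32);rc=cv2.minAreaRect(X);print(rc,cv2.boxPoints(rc).round(1).tolist())
for y in range(106,150,2):print(' '.join(f'{H[y,x,2]:3d}/{H[y,x,1]:<3d}' for x in range(292,330,2)))
```

```text
[297 111  24  25 350]
((428.6076965332031, 16.87156105041504), (17.745203018188477, 18.104995727539062), 20.144386291503906) [[417.20001220703125, 22.299999237060547], [423.3999938964844, 5.300000190734863], [440.1000061035156, 11.399999618530273], [433.79998779296875, 28.399999618530273]]
184/35  184/36  181/34  181/34  181/34  181/34  183/35  182/36  182/34  182/35  182/35  182/34  182/35  185/33  185/33  186/34  185/36  185/34  185/36 
184/33  184/37  182/36  184/36  182/34  184/35  185/34  185/36  183/36  184/35  182/38  184/35  184/33  185/36  185/34  184/35  185/36  188/37  187/35 
184/35  185/36  186/36  184/35  183/35  185/33  183/35  182/35  184/35  168/35  180/31  160/33  185/36  185/33  185/33  186/34  188/35  187/34  188/35 
186/34  184/35  185/33  185/33  185/32  186/37  185/36  165/36  135/25  184/14  196/10  142/22  172/34  171/37  188/37  188/37  186/33  188/35  187/33 
187/35  189/36  187/34  186/34  185/33  174/47  131/25  181/13  191/4   201/18  199/15  181/18   73/35  111/32  172/37  170/36  190/35  186/36  187/37 
189/38  188/34  188/35  181/52  154/61  178/16  1
[... 1834 characters left out ...]
/255   5/255   6/170   7/255   6/255   8/255   0/0     7/255  17/180  60/217  81/217 108/215
143/219 134/223   1/255   1/255   7/219   7/182   2/255   8/128   9/142   1/255   4/255   7/182   0/0     2/255   6/213   4/128  14/164   9/170   5/255
  0/0     8/64    5/51   10/153   1/255   0/0     0/0    10/77   29/35   50/15   85/6    95/11  101/5   107/5    70/4    10/179   7/109   0/0     7/36 
  5/255   5/102   1/255  30/68   98/8   105/5   120/6   127/6   129/10  127/6   132/8   132/8   129/6   130/4   101/5     8/128   5/204   4/255   9/57 
  2/255   5/204   5/204  76/13  129/6   128/8   131/6   132/12  131/8   134/8   133/10  133/4   137/6   135/9   103/7     5/255   2/255   9/227   8/191
```

Run:
```python
from h import *
Y=ori(200);D=ori(174.83,15);g=[.4239,.0152]
p,r=plan(*here(),[([*g,.15],Y,'above'),([*g,.008],Y,'pick')])
p,r=plan(p,r,[([*g,.16],Y,'lift'),([.47,.0155,.16],D,'mid'),([.496,.0155,.048],D,'in'),([.47,.0155,.18],D,'out')])
```

```text
above [0.296, -0.042, 0.639] [0.0, 0.0, -0.85] rows 3 -> [0.424 0.015 0.15 ]
pick [-0.001, 0.0, 0.568] [0.0, 0.0, 0.0] rows 3 -> [0.424 0.015 0.008]
lift [0.001, 0.0, -0.608] [0.0, 0.0, 0.0] rows 3 -> [0.424 0.015 0.16 ]
mid [-0.174, -0.062, -0.0] [0.11, -0.49, 0.84] rows 3 -> [0.47  0.016 0.16 ]
in [0.015, 0.009, 0.459] [0.0, 0.0, 0.0] rows 2 -> [0.496 0.015 0.048]
out [-0.036, -0.009, -0.537] [0.0, 0.0, 0.0] rows 3 -> [0.47  0.016 0.18 ]
```

>>> arm_command(dp=[[0.15, -0.02, 0.3], [0.296, -0.042, 0.5], [0.296, -0.042, 0.639], [0.296, -0.042, 0.639], [0.296, -0.042, 0.639]], turn=[[0, 0, -0.35], [0, 0, -0.7], [0, 0, -0.85], [0, 0, -0.85], [0, 0, -0.85]], jaw=[0.42, 0.42, 0.42, 0.42, 0.42])

```text
time_s: 57.72
eef_pos: [0.4261, 0.0144, 0.1522]
eef_rot: [0.001, -0.176, 0.984, -0.001]
wrist_force: [0.2, -0.5, -0.0]
opening: 0.419
grasp_force: 0.0
```

>>> arm_command(dp=[[0, 0, 0.2], [0, 0, 0.38], [0, 0, 0.5], [0, 0, 0.568], [0, 0, 0.568]], turn=[[0, 0, 0], [0, 0, 0], [0, 0, 0], [0, 0, 0], [0, 0, 0]], jaw=[0.42, 0.42, 0.42, 0.42, 0.42])

```text
time_s: 58.35
eef_pos: [0.4261, 0.0143, 0.009]
eef_rot: [0.001, -0.176, 0.984, -0.001]
wrist_force: [0.0, -1.0, -0.4]
opening: 0.421
grasp_force: 0.0
```

>>> arm_command(dp=[[0, 0, 0], [0, 0, 0], [0, 0, 0], [0, 0, 0]], turn=[[0, 0, 0], [0, 0, 0], [0, 0, 0], [0, 0, 0]], jaw=[0, 0, 0, 0])

```text
time_s: 58.85
eef_pos: [0.4263, 0.0142, 0.01]
eef_rot: [0.002, -0.177, 0.984, -0.001]
wrist_force: [-1.6, -0.7, 7.2]
opening: 0.213
grasp_force: 59.3
```

>>> arm_command(dp=[[0, 0, -0.15], [0, 0, -0.3], [0, 0, -0.46], [0, 0, -0.608], [0, 0, -0.608]], turn=[[0, 0, 0], [0, 0, 0], [0, 0, 0], [0, 0, 0], [0, 0, 0]], jaw=[0, 0, 0, 0, 0])

```text
time_s: 59.48
eef_pos: [0.4273, 0.0143, 0.1643]
eef_rot: [0.004, -0.177, 0.984, -0.002]
wrist_force: [-0.1, -0.4, -0.8]
opening: 0.212
grasp_force: 58.8
```

Run:
```python
from h import *
D=ori(174.83,15)
p,r=plan(*here(),[([.47,.0155,.16],D,'mid'),([.496,.0155,.048],D,'in'),([.47,.0155,.18],D,'out')])
C=cal('wrist');w=camera('wrist');cv2.imwrite('pics/w18.png',w);findbowl(w,C,mk)
```

```text
mid [-0.162, -0.055, 0.019] [0.1, -0.48, 0.85] rows 3 -> [0.47  0.015 0.16 ]
in [0.017, 0.008, 0.459] [0.0, 0.0, 0.0] rows 2 -> [0.496 0.015 0.048]
out [-0.038, -0.008, -0.536] [0.0, 0.0, 0.0] rows 3 -> [0.47  0.015 0.18 ]
bowl [0.4869 0.0155 0.045 ] 148 cost 8.212756880606206e-06
```

Tin held. Lower it gently into the free side of the bowl.

>>> arm_command(dp=[[-0.06, -0.02, 0.005], [-0.11, -0.04, 0.01], [-0.165, -0.057, 0.019], [-0.165, -0.057, 0.019], [-0.165, -0.057, 0.019]], turn=[[0.03, -0.16, 0.28], [0.06, -0.32, 0.56], [0.1, -0.48, 0.85], [0.1, -0.48, 0.85], [0.1, -0.48, 0.85]], jaw=[0, 0, 0, 0, 0])

```text
time_s: 60.15
eef_pos: [0.4673, 0.0159, 0.1549]
eef_rot: [0.126, 0.044, 0.991, -0.004]
wrist_force: [0.7, -0.1, 0.3]
opening: 0.215
grasp_force: 58.8
```

>>> arm_command(dp=[[0.005, 0.002, 0.12], [0.01, 0.004, 0.24], [0.013, 0.006, 0.36], [0.017, 0.008, 0.459], [0.017, 0.008, 0.459]], turn=[[0, 0, 0], [0, 0, 0], [0, 0, 0], [0, 0, 0], [0, 0, 0]], jaw=[0, 0, 0, 0, 0])

```text
time_s: 60.78
eef_pos: [0.4925, 0.0159, 0.042]
eef_rot: [0.125, 0.045, 0.991, -0.004]
wrist_force: [-0.4, -0.3, -0.0]
opening: 0.212
grasp_force: 58.8
```

>>> arm_command(dp=[[0, 0, 0], [0, 0, 0], [0, 0, -0.12], [0, 0, -0.3], [0, 0, -0.53]], turn=[[0, 0, 0], [0, 0, 0], [0, 0, 0], [0, 0, 0], [0, 0, 0]], jaw=[0.34, 0.34, 0.34, 0.34, 0.34])

```text
time_s: 61.4
eef_pos: [0.4582, 0.0187, 0.1725]
eef_rot: [0.126, 0.045, 0.991, -0.004]
wrist_force: [1.4, 0.1, 0.2]
opening: 0.343
grasp_force: 0.0
```

Run:
```python
from h import *
p,r=plan(*here(),[([.50,.018,.31],ori(174.8),'look')])
```

```text
look [-0.299, 0.015, -0.491] [0.01, 0.48, 0.0] rows 3 -> [0.5   0.018 0.31 ]
```

>>> arm_command(dp=[[-0.1, 0.005, -0.2], [-0.2, 0.01, -0.35], [-0.299, 0.015, -0.491], [-0.299, 0.015, -0.491], [-0.299, 0.015, -0.491]], turn=[[0, 0.2, 0], [0, 0.4, 0], [0.01, 0.48, 0], [0.01, 0.48, 0], [0.01, 0.48, 0]], jaw=[0.45, 0.45, 0.45, 0.45, 0.45])

```text
time_s: 62.02
eef_pos: [0.5003, 0.0181, 0.3086]
eef_rot: [0.001, 0.046, 0.999, -0.001]
wrist_force: [-0.0, -0.7, -0.8]
opening: 0.448
grasp_force: 0.0
```

Run:
```python
from h import *
C=cal('wrist');w=camera('wrist');cv2.imwrite('pics/w19.png',w);print(here()[0],yaw())
findbowl(w,C,mk)
H=cv2.cvtColor(w,cv2.COLOR_BGR2HSV);V=H[...,2]
x,y=proj(C,[np.r_[.487,.0155,.03]])[0].astype(int);print(x,y)
print('\n'.join(''.join(('b' if H[v,u,1]>90 and 5<H[v,u,0]<25 and V[v,u]>35 else 'G' if H[v,u,1]>90 and 50<H[v,u,0]<95 and V[v,u]>30 else ' .:-=+*#%@'[min(9,int(V[v,u])//24)]) for u in range(x-56,x+56,1)) for v in range(y-68,y+50,2)))
```

```text
[0.49979838 0.01816744 0.30797724] 174.7459255537486
bowl [0.4877 0.0162 0.0449] 320 cost 0.0002960328803495097
313 181
################################################################################################################
################################################################################################################
################################################################################################################
################################################################################################################
################################################################################################################
################################################################################################################
################################################################################################################
################################################################################################################
##############################################%%#*******#*##*******#########
[... 4986 characters left out ...]
       -=========+####
##################%%*.                                                                         :============####
#####################%*.                                                                     :==============####
########################*:                                                                 :================####
##########################*=    -===-                                        .====       -==================####
############################%*: -+++=                                        .++++    :=====================*###
################################=+++=.                                       :++++ .=========================+*#
```

Run:
```python
from h import *
w=cv2.imread('pics/w19.png');V=cv2.GaussianBlur(w.max(2),(5,5),0);print(V[160:225,280:350].mean(),V[160:225,280:350].max())
print('\n'.join(''.join(' .:-=+*#%@'[min(9,int(V[v,u])//3)] for u in range(258,370,2)) for v in range(130,232,4)))
t=camera('top');z=cv2.imread('pics/top0.png');d=(cv2.absdiff(t,z).max(2)>40).astype(np.uint8);C=cal('top')
n,l,s,c=cv2.connectedComponentsWithStats(d)
for i in range(1,n):
    if s[i,4]>8:print(c[i].round(),s[i,4],onz(C,[c[i]],.01)[0].round(3))
```

```text
17.81120879120879 190
@@@@@@@@@@@@@@@@@@@@@@@@@@@@@@@@@@@@@@@@@@@@@@@@@@@@@@@@
@@@@@@@@@@@@@@@@@@@@@@@@@@@@@@@@@@@@@@@@@@@@@@@@@@@@@@@@
@@@@@@@@@@@@@@@@@@@@@@@@@*====+*@@@@@@@@@@@@@@@@@@@@@@@@
@@@@@@@@@@@@@@@@@@+:.+@@@@@@@@@@@%...:=@@@@@@@@@@@@@@@@@
@@@@@@@@@@@@@@%-:..::@@@@@@@@@@@@@.::::::-#@@@@@@@@@@@@@
@@@@@@@@@@@@-:...::::*@@@@@@@@@@@@..::::::.:=@@@@@@@@@@@
@@@@@@@@@@-...:::::::+@@@@@@@@@@@@-:::-:::::::=@@@@@@@@@
@@@@@@@@*..:::----:::=@@@@@@@@@@@@#.::::::::::::%@@@@@@@
@@@@@@@:..:-:::::::-:-@@@@@@@@@@@@@*:::-:.:::::::=@@@@@@
@@@@@@-..:-:-::::::-::@@@@@@@@@@@@@@:::::::-:::::.=@@@@@
@@@@@=:..:-:-::-::::::-@@@@@@@@@@@@@:--:::-::::::::*@@@@
@@@@@...:::::::::::::::-#@@@@@@@@@@=::::::::::::::::@@@@
@@@@=.:::::-::-::::::-:::::---::::::::-::::::----:::+@@@
@@@@:..::::.::::::::::::::::-::::::---::::::::::::::-@@@
@@@@:..:::::::::-:::::::::::::::-:::::--:::::::::::.:@@@
@@@@-..:::::::::::::::::::::-:::::::::-::::::-::::::-@@@
@@@@#..::::::::::::::::::::::.:-::::::::::.:::::::::=@@@
@@@@@:..::-::::::::-::::::::-::::::::-:::::--:::::..@@@@
@@@@@@...:.::::-::--::::::::--::-::::::::-::----::.+
[... 1294 characters left out ...]
9  0.01 ]
[160. 443.] 57 [0.073 0.309 0.01 ]
[605. 440.] 62 [ 0.091 -0.786  0.01 ]
[132. 443.] 16 [0.069 0.377 0.01 ]
[196. 445.] 10 [0.072 0.221 0.01 ]
[222. 445.] 16 [0.074 0.156 0.01 ]
[153. 447.] 22 [0.063 0.326 0.01 ]
[203. 452.] 138 [0.057 0.201 0.01 ]
[316. 450.] 60 [ 0.069 -0.069  0.01 ]
[126. 461.] 57 [0.027 0.389 0.01 ]
[219. 459.] 34 [0.041 0.163 0.01 ]
[579. 461.] 43 [ 0.043 -0.714  0.01 ]
[636. 462.] 68 [ 0.035 -0.866  0.01 ]
[615. 466.] 192 [ 0.028 -0.808  0.01 ]
[322. 465.] 11 [ 0.034 -0.085  0.01 ]
[108. 466.] 14 [0.012 0.432 0.01 ]
[119. 470.] 28 [0.006 0.406 0.01 ]
[586. 475.] 23 [ 0.01 -0.73  0.01]
[636. 475.] 28 [ 0.005 -0.862  0.01 ]
[315. 477.] 19 [ 0.008 -0.068  0.01 ]
```

Nothing is left in the trough and no other stray is on the table; tins low in the bowl don't show against its black lining. I'll check the load by weight when I lift the bowl. Now turn the handle off.

Run:
```python
from h import *
p,r=plan(*here(),[([.588,-.0845,.25],ori(84.83),'o'),([.588,-.0845,.102],ori(84.83),'down')])
```

```text
o [-0.1, -0.09, 0.06] [0.0, 0.0, 0.75] rows 3 -> [ 0.523 -0.007  0.293]
o [-0.12, -0.05, 0.06] [0.0, 0.0, 0.75] rows 3 -> [ 0.543 -0.032  0.278]
o [-0.14, 0.0, 0.05] [0.0, 0.0, 0.75] rows 3 -> [ 0.566 -0.059  0.265]
o [-0.126, 0.055, 0.062] [0.0, 0.0, 0.75] rows 3 -> [ 0.588 -0.085  0.25 ]
down [0.001, -0.001, 0.592] [0.0, 0.0, 0.0] rows 3 -> [ 0.588 -0.084  0.102]
```

>>> arm_command(dp=[[-0.1, -0.09, 0.06], [-0.1, -0.09, 0.06], [-0.1, -0.09, 0.06]], turn=[[0, 0, 0.75], [0, 0, 0.75], [0, 0, 0.75]], jaw=[0.45, 0.45, 0.45])

```text
time_s: 62.5
eef_pos: [0.5229, -0.0068, 0.2929]
eef_rot: [0.001, 0.24, 0.971, -0.0]
wrist_force: [-0.2, 0.3, 0.2]
opening: 0.449
grasp_force: 0.0
```

>>> arm_command(dp=[[-0.12, -0.05, 0.06], [-0.12, -0.05, 0.06], [-0.12, -0.05, 0.06]], turn=[[0, 0, 0.75], [0, 0, 0.75], [0, 0, 0.75]], jaw=[0.45, 0.45, 0.45])

```text
time_s: 62.88
eef_pos: [0.5441, -0.0317, 0.2789]
eef_rot: [0.001, 0.423, 0.906, -0.0]
wrist_force: [0.2, -0.3, 1.0]
opening: 0.447
grasp_force: 0.0
```

>>> arm_command(dp=[[-0.14, 0, 0.05], [-0.14, 0, 0.05], [-0.14, 0, 0.05]], turn=[[0, 0, 0.75], [0, 0, 0.75], [0, 0, 0.75]], jaw=[0.45, 0.45, 0.45])

```text
time_s: 63.25
eef_pos: [0.5667, -0.0585, 0.2669]
eef_rot: [0.002, 0.591, 0.807, 0.0]
wrist_force: [0.5, -0.9, 0.1]
opening: 0.451
grasp_force: 0.0
```

>>> arm_command(dp=[[-0.126, 0.055, 0.062], [-0.126, 0.055, 0.062], [-0.126, 0.055, 0.062], [-0.126, 0.055, 0.062]], turn=[[0, 0, 0.75], [0, 0, 0.75], [0, 0, 0.75], [0, 0, 0.75]], jaw=[0.45, 0.45, 0.45, 0.45])

```text
time_s: 63.75
eef_pos: [0.5895, -0.0843, 0.2521]
eef_rot: [0.002, 0.737, 0.676, 0.001]
wrist_force: [-0.7, -0.3, -0.3]
opening: 0.451
grasp_force: 0.0
```

Run:
```python
from h import *
print(yaw());plan(*here(),[([.588,-.0845,.102],ori(84.83),'down')])
```

```text
85.11326966299583
down [-0.0, -0.008, 0.601] [0.01, 0.0, 0.01] rows 3 -> [ 0.588 -0.084  0.102]
```

>>> arm_command(dp=[[0, -0.005, 0.22], [0, -0.005, 0.42], [0, -0.005, 0.53], [0, -0.005, 0.6], [0, -0.005, 0.6]], turn=[[0, 0, 0], [0, 0, 0], [0, 0, 0], [0, 0, 0], [0, 0, 0]], jaw=[0.45, 0.45, 0.45, 0.45, 0.45])

```text
time_s: 64.38
eef_pos: [0.5882, -0.0846, 0.1009]
eef_rot: [0.001, 0.738, 0.675, 0.0]
wrist_force: [-0.2, 0.1, 0.1]
opening: 0.446
grasp_force: 0.0
```

>>> arm_command(dp=[[0, 0, 0], [0, 0, 0], [0, 0, 0], [0, 0, 0]], turn=[[0, 0, 0], [0, 0, 0], [0, 0, 0], [0, 0, 0]], jaw=[0, 0, 0, 0])

```text
time_s: 64.88
eef_pos: [0.589, -0.0852, 0.1036]
eef_rot: [0.002, 0.739, 0.674, 0.001]
wrist_force: [-4.1, 0.0, 5.1]
opening: 0.144
grasp_force: 59.6
```

>>> arm_command(dp=[[0, 0, 0], [0, 0, 0], [0, 0, 0], [0, 0, 0]], turn=[[0, 0, -0.25], [0, 0, -0.5], [0, 0, -0.75], [0, 0, -1]], jaw=[0, 0, 0, 0])

```text
time_s: 65.38
eef_pos: [0.5888, -0.0852, 0.1036]
eef_rot: [0.002, 0.537, 0.843, 0.0]
wrist_force: [-5.0, 0.2, 7.0]
opening: 0.145
grasp_force: 59.7
```

>>> arm_command(dp=[[0, 0, 0], [0, 0, 0], [0, 0, 0], [0, 0, 0]], turn=[[0, 0, -0.25], [0, 0, -0.5], [0, 0, -0.75], [0, 0, -1]], jaw=[0, 0, 0, 0])

```text
time_s: 65.88
eef_pos: [0.5887, -0.0852, 0.1036]
eef_rot: [0.002, 0.301, 0.954, -0.001]
wrist_force: [-5.5, 0.4, 6.3]
opening: 0.147
grasp_force: 59.8
```

>>> arm_command(dp=[[0, 0, 0], [0, 0, 0], [0, 0, 0], [0, 0, 0], [0, 0, 0]], turn=[[0, 0, -0.25], [0, 0, -0.5], [0, 0, -0.75], [0, 0, -1], [0, 0, -1]], jaw=[0, 0, 0, 0, 0])

```text
time_s: 66.5
eef_pos: [0.5885, -0.0854, 0.1036]
eef_rot: [0.001, 0.045, 0.999, -0.001]
wrist_force: [-6.3, -0.3, 6.6]
opening: 0.147
grasp_force: 59.8
```

>>> arm_command(dp=[[0, 0, 0], [0, 0, 0], [0, 0, 0], [0, 0, 0]], turn=[[0, 0, 0], [0, 0, 0], [0, 0, 0], [0, 0, 0]], jaw=[0.45, 0.45, 0.45, 0.45])

```text
time_s: 67.0
eef_pos: [0.5889, -0.0849, 0.1016]
eef_rot: [0.002, 0.046, 0.999, -0.001]
wrist_force: [0.3, -0.4, -0.0]
opening: 0.445
grasp_force: 0.0
```

>>> arm_command(dp=[[0, 0, -0.2], [0, 0, -0.45], [0, 0, -0.7], [0, 0, -0.7]], turn=[[0, 0, 0], [0, 0, 0], [0, 0, 0], [0, 0, 0]], jaw=[0.45, 0.45, 0.45, 0.45])

```text
time_s: 67.5
eef_pos: [0.5914, -0.0856, 0.2837]
eef_rot: [0.007, 0.046, 0.999, -0.003]
wrist_force: [-0.6, -0.2, -0.1]
opening: 0.447
grasp_force: 0.0
```

Run:
```python
from h import *
print(yaw())
t=camera('top');cv2.imwrite('pics/t20.png',t);C=cal('top');z=cv2.imread('pics/top0.png')
def pan(im):
    K=np.zeros(im.shape[:2],np.uint8);
    H=cv2.cvtColor(im,cv2.COLOR_BGR2HSV);m=((H[...,1]<25)&(H[...,2]>90)).astype(np.uint8);K[205:290,140:216]=m[205:290,140:216];return K
m=cv2.morphologyEx(pan(z),cv2.MORPH_OPEN,np.ones((5,5)));c=max(cv2.findContours(m,cv2.RETR_EXTERNAL,cv2.CHAIN_APPROX_NONE)[0],key=cv2.contourArea).reshape(-1,2).astype(float)
X=(onz(C,c,.02)[:,:2]*1000).astype(np.float32);print(c.min(0),c.max(0),cv2.minAreaRect(X))
# red handle tip check & bowl
H=cv2.cvtColor(t,cv2.COLOR_BGR2HSV);r=(((H[...,0]<8)|(H[...,0]>172))&(H[...,1]>150)&(H[...,2]>60));v,u=np.nonzero(r[200:260,300:360]);print('red extent',u.min()+300 if len(u) else None,u.max()+300 if len(u) else None,v.min()+200 if len(v) else None,v.max()+200 if len(v) else None)
p,r=plan(*here(),[([.50,.018,.31],ori(174.8),'look')])
```

```text
174.7472644041637
[146. 214.] [208. 273.] ((567.096435546875, 299.8525390625), (149.7432861328125, 149.9574737548828), 86.55463409423828)
red extent 325 331 219 232
look [0.394, 0.377, -0.126] [-0.01, 0.02, 0.0] rows 3 -> [0.5   0.018 0.31 ]
```

The pan measures 150 × 150 mm, centred at (0.567, 0.300), and the handle bar is back in the off direction. Look at the bowl again.

>>> arm_command(dp=[[0.394, 0.377, -0.126], [0.394, 0.377, -0.126], [0.394, 0.377, -0.126], [0.394, 0.377, -0.126], [0.394, 0.377, -0.126]], turn=[[0, 0.02, 0], [0, 0.02, 0], [0, 0.02, 0], [0, 0.02, 0], [0, 0.02, 0]], jaw=[0.25, 0.25, 0.25, 0.25, 0.25])

```text
time_s: 68.18
eef_pos: [0.499, 0.0174, 0.3065]
eef_rot: [-0.004, 0.046, 0.999, -0.001]
wrist_force: [-0.4, -0.3, 0.8]
opening: 0.253
grasp_force: 0.0
```

```bash
cat >> h.py <<'E'
def bori(angdeg,tilt=10):
    """tool y along direction d (angle from chute x), leaning out by tilt"""
    b=np.radians(angdeg);d=np.r_[np.cos(b)*ex+np.sin(b)*ey,0];z=np.array([0,0,-1.])*np.cos(np.radians(tilt))-d*np.sin(np.radians(tilt))
    y=d*np.cos(np.radians(tilt))+np.array([0,0,-1.])*np.sin(np.radians(tilt));x=np.cross(y,z);return d,R.from_matrix(np.c_[x,y,z])
E
python3 - <<'E'
from h import *
C=cal('wrist');w=camera('wrist');cv2.imwrite('pics/w21.png',w);findbowl(w,C,mk)
c=np.array([.4877,.0160])
K=np.zeros(w.shape[:2],np.uint8);b=np.arange(0,6.28,.1)
cv2.fillPoly(K,[proj(C,[np.r_[c+.040*np.array([np.cos(a),np.sin(a)]),.058] for a in b]).astype(np.int32)],1)
n,l,s,cc=cv2.connectedComponentsWithStats(((K>0)&(w.max(2)>45)).astype(np.uint8))
for i in range(1,n):
    if s[i,4]>20:
        v,u=np.nonzero(l==i);X=onz(C,np.c_[u,v],.045)[:,:2]-c;print(s[i],'own x',(X@ex).min().round(3),(X@ex).max().round(3),'y',(X@ey).min().round(3),(X@ey).max().round(3))
d,O=bori(115);print(d,O.as_matrix().round(2).tolist())
g=lambda cc,l,rad=.040:np.r_[np.array(cc)+rad*d[:2],.042+l]
p,r=plan(*here(),[(g(c,.07),O,'above'),(g(c,0),O,'down')])
q=p
p,r=plan(p,r,[(g(c,.008),O,'lift'),(g(c-.07*ex,.008),O,'out'),(g(c-.07*ex,.08),O,'up')])
E
```

```text
bowl [0.4874 0.0162 0.0447] 300 cost 0.00018758077349300407
[302 146  27  34 757] own x -0.04 -0.01 y -0.012 0.012
[-0.33923052  0.94070328  0.        ] [[-0.94, -0.33, 0.06], [-0.34, 0.93, -0.16], [0.0, -0.17, -0.98]]
above [0.106, 0.136, 0.779] [0.33, -0.09, -0.84] rows 4 -> [0.474 0.054 0.112]
down [-0.0, 0.049, 0.276] [0.0, 0.0, 0.0] rows 2 -> [0.474 0.054 0.042]
lift [-0.0, -0.005, -0.032] [0.0, 0.0, 0.0] rows 1 -> [0.474 0.054 0.05 ]
out [0.253, 0.117, -0.02] [0.0, 0.0, 0.0] rows 2 -> [0.404 0.06  0.05 ]
up [0.0, -0.05, -0.284] [0.0, 0.0, 0.0] rows 2 -> [0.404 0.06  0.122]
```

>>> arm_command(dp=[[0.05, 0.07, 0.25], [0.106, 0.136, 0.5], [0.106, 0.136, 0.779], [0.106, 0.136, 0.779], [0.106, 0.136, 0.779]], turn=[[0.11, -0.03, -0.28], [0.22, -0.06, -0.56], [0.33, -0.09, -0.84], [0.33, -0.09, -0.84], [0.33, -0.09, -0.84]], jaw=[0.23, 0.23, 0.23, 0.23, 0.23])

```text
time_s: 68.85
eef_pos: [0.4747, 0.0538, 0.1131]
eef_rot: [0.015, -0.172, 0.981, -0.086]
wrist_force: [-0.2, 0.8, 0.5]
opening: 0.229
grasp_force: 0.0
```

Run:
```python
from h import *
d,O=bori(115);c=np.array([.4876,.0161]);print(here()[0])
plan(*here(),[(np.r_[c+.04*d[:2],.042],O,'down')])
```

```text
[0.47465736 0.05376373 0.11311492]
down [0.002, 0.05, 0.28] [0.0, 0.0, 0.0] rows 2 -> [0.474 0.054 0.042]
```

>>> arm_command(dp=[[0.002, 0.015, 0.08], [0.002, 0.03, 0.16], [0.002, 0.04, 0.22], [0.002, 0.05, 0.28], [0.002, 0.05, 0.28]], turn=[[0, 0, 0], [0, 0, 0], [0, 0, 0], [0, 0, 0], [0, 0, 0]], jaw=[0.23, 0.23, 0.23, 0.23, 0.23])

```text
time_s: 69.47
eef_pos: [0.4733, 0.0541, 0.0414]
eef_rot: [0.015, -0.173, 0.981, -0.086]
wrist_force: [-0.6, -0.0, -0.1]
opening: 0.225
grasp_force: 0.0
```

>>> arm_command(dp=[[0, 0, 0], [0, 0, 0], [0, 0, 0], [0, 0, 0]], turn=[[0, 0, 0], [0, 0, 0], [0, 0, 0], [0, 0, 0]], jaw=[0, 0, 0, 0])

```text
time_s: 69.97
eef_pos: [0.4741, 0.0544, 0.0423]
eef_rot: [0.016, -0.173, 0.981, -0.086]
wrist_force: [1.0, -0.4, -0.1]
opening: 0.063
grasp_force: 56.1
```

>>> arm_command(dp=[[0, -0.003, -0.016], [0, -0.005, -0.032], [0, -0.005, -0.032], [0, -0.005, -0.032]], turn=[[0, 0, 0], [0, 0, 0], [0, 0, 0], [0, 0, 0]], jaw=[0, 0, 0, 0])

```text
time_s: 70.47
eef_pos: [0.4732, 0.0546, 0.0498]
eef_rot: [0.015, -0.173, 0.981, -0.086]
wrist_force: [0.2, -0.2, -4.8]
opening: 0.066
grasp_force: 55.4
```

Run:
```python
from h import *
f=[]
for i in range(16):
    camera('top');f.append(get_obs()['wrist_force'])
f=np.array(f);print(f.mean(0),f[:,2].std(),get_obs()['torque'],get_obs()['opening'],here()[0])
```

```text
[ 0.04232066 -0.06208988 -4.8343364 ] 0.5406689470188576 [0.43214668 0.12617682 0.00581293] 0.06760268021676623 [0.47350299 0.0545162  0.04998396]
```

Measured load is 4.83 N, about 0.49 kg, consistent with the bowl plus four tins (4.7 N). Move out and over to the scale.

Run:
```python
from h import *
P,r=here();d,O=bori(115)
off=.04*d[:2];c=np.array([.4876,.0161]);pan=np.array([.5671,.2999])
T=lambda cc,l:np.r_[np.array(cc)+off,.042+l]
p,r=plan(P,r,[(T(c-.07*ex,.008),r,'out'),(T(c-.07*ex,.085),r,'up'),(T([.47,.16],.10),r,'mid'),(T(pan,.085),r,'pan'),(T(pan,.021),r,'set')])
```

```text
out [0.252, 0.114, -0.02] [0.0, 0.0, 0.0] rows 2 -> [0.404 0.06  0.05 ]
up [0.0, -0.054, -0.304] [0.0, 0.0, 0.0] rows 2 -> [0.404 0.06  0.127]
mid [-0.384, 0.428, -0.136] [0.0, 0.0, 0.0] rows 3 -> [0.456 0.198 0.142]
pan [-0.557, 0.398, -0.009] [0.0, 0.0, 0.0] rows 3 -> [0.554 0.338 0.127]
set [0.0, 0.044, 0.252] [0.0, 0.0, 0.0] rows 2 -> [0.554 0.338 0.063]
```

>>> arm_command(dp=[[0.06, 0.03, -0.005], [0.13, 0.06, -0.01], [0.19, 0.09, -0.015], [0.252, 0.114, -0.02], [0.252, 0.114, -0.02]], turn=[[0, 0, 0], [0, 0, 0], [0, 0, 0], [0, 0, 0], [0, 0, 0]], jaw=[0, 0, 0, 0, 0])

```text
time_s: 71.9
eef_pos: [0.4033, 0.0603, 0.0497]
eef_rot: [0.015, -0.173, 0.981, -0.086]
wrist_force: [0.5, -0.3, -4.5]
opening: 0.062
grasp_force: 55.6
```

>>> arm_command(dp=[[0, -0.014, -0.08], [0, -0.028, -0.16], [0, -0.042, -0.24], [0, -0.054, -0.304]], turn=[[0, 0, 0], [0, 0, 0], [0, 0, 0], [0, 0, 0]], jaw=[0, 0, 0, 0])

```text
time_s: 72.4
eef_pos: [0.4056, 0.06, 0.1284]
eef_rot: [0.017, -0.173, 0.981, -0.086]
wrist_force: [-0.4, 0.3, -4.7]
opening: 0.066
grasp_force: 56.9
```

>>> arm_command(dp=[[-0.08, 0.08, -0.03], [-0.16, 0.17, -0.06], [-0.23, 0.26, -0.08], [-0.31, 0.34, -0.11], [-0.384, 0.428, -0.136]], turn=[[0, 0, 0], [0, 0, 0], [0, 0, 0], [0, 0, 0], [0, 0, 0]], jaw=[0, 0, 0, 0, 0])

```text
time_s: 73.03
eef_pos: [0.4578, 0.1987, 0.1423]
eef_rot: [0.016, -0.173, 0.981, -0.086]
wrist_force: [-0.5, 0.4, -4.4]
opening: 0.063
grasp_force: 57.5
```

>>> arm_command(dp=[[-0.11, 0.08, 0], [-0.22, 0.16, 0], [-0.33, 0.24, -0.005], [-0.45, 0.32, -0.007], [-0.557, 0.398, -0.009]], turn=[[0, 0, 0], [0, 0, 0], [0, 0, 0], [0, 0, 0], [0, 0, 0]], jaw=[0, 0, 0, 0, 0])

```text
time_s: 73.65
eef_pos: [0.5551, 0.339, 0.1264]
eef_rot: [0.016, -0.173, 0.981, -0.086]
wrist_force: [0.2, 0.2, -4.5]
opening: 0.057
grasp_force: 57.5
```

Run:
```python
from h import *
f=[]
for i in range(12):
    w=camera('wrist');f.append(get_obs()['wrist_force'][2])
print(np.mean(f),get_obs()['opening'],get_obs()['grasp_force'])
P,r=here();d,O=bori(115);pan=np.array([.5671,.2999])
cv2.imwrite('pics/w22.png',w)
plan(P,r,[(np.r_[pan+.04*d[:2],.063],r,'set')])
C=cal('wrist');print(proj(C,[np.r_[P[:2]-.04*d[:2],P[2]+.018]]))
V=cv2.cvtColor(w,cv2.COLOR_BGR2HSV)
print('\n'.join(''.join(('G' if V[v,u,1]>90 and 50<V[v,u,0]<95 and V[v,u,2]>30 else ' .:-=+*#%@'[min(9,int(V[v,u,2])//24)]) for u in range(150,480,4)) for v in range(60,360,8)))
```

```text
-4.948164318013581 0.06384303747123429 57.48742777534062
set [0.0, 0.045, 0.253] [0.0, 0.0, 0.0] rows 2 -> [0.554 0.337 0.063]
[[191.32658773 327.92106811]]
@@@@@@@@@@@@@@@@@@@#............... *@@@@@@@@@@@@@@@@@@@@@@@@@@@@@@@@@@@@@@@@@@@@@@
@@@@@@@@@@@@@@@@@@@..........***=...... -@@@@@@@@@@@@@@@@@@@@@@@@@@@@@@@@@@@@@@@@@@
@@@@@@@@@@@@@@@@@%%#+........****........... @@@@@@@@@@@@@@@@@@@@@@@@@@@@@@@@@@@@@@
@@@@@@@@@@@@@@@@%%%%%%%%*...............GGGG..... @@@@@@@@@@@@@@@@@@@@@@@@@@@@@@@@@
@@@@@@@@@@@@@@@%%%%%%%%%%%%%#=.........GGGGGGGGGG.... @@@@@@@@@@@@@@@@@@@@@@@@@@@@@
@@@@@@@@@@@@@@@%%%%%%%%%%%%%%%%%%*....:GGGGGGGGGGGGGGG... =@@@@@@@@@@@@@@@@@@@@@@@@
@@@@@@@@@@@@@@%%%%%%%%%%%%%%%%%%%%%%%#-....GGGGGGGGGGGGGGG.... @@@@@@@@@@@@@@@@@@@@
@@@@@@@@@@@@@#%%%%%%%%@%%%%%%%%%%%%%%%%%%#*....GGGGGGGGGGG:....... #@@@@@@@@@@@@@@@
@@@@@@@@@@@@@%%%%%%@%%%%%%%@%%%%%%%%%%%%%%%%%%*-...:GGGGGG............ .@@@@@@@@@@@
@@@@@@@@@@@@%%%%%%%%%%%%@%%%%%%@%%%%%%%%%%%%%%%%%%#=....G........***=...... @@@@@@@
@@@@@@@@@@@%%%%%%%@%%%%%%%%%%%%%%%%%@%%%%%%%%@%%%%@%%@#*........-****.......... @@@
@@@@@@@@@@@@@%%%%%%
[... 1548 characters left out ...]
++++++=*********************
                                   =---     :.---++++++++++++***#@*****************
                                   ----     ..---- . .+++++=**@@@@@@@@@************
                              ..   ----       ----.  . ++++@@@@@@@@@@@@@***********
                             .....=----       ----.....-+*#@@@@@@@@@@@@@@@*********
                             ..  .----:       -----     *@@@@@@@@@@@@@@@@@@@*******
                            ..  ..  .+:.     .++ .  ... :@@@@@@@@@@@@@@@@@@@@@*****
           ...            ....::..  . -.     .+..  ::..  . @@@@@@@@@.    =@@@@@@@@*
      ...   .......      ....   ..    ..     .. .  ..   .  .@@@@@@ . ... .  . @@@@@
```

>>> arm_command(dp=[[0, 0.012, 0.07], [0, 0.024, 0.14], [0, 0.034, 0.2], [0, 0.041, 0.235], [0, 0.044, 0.252]], turn=[[0, 0, 0], [0, 0, 0], [0, 0, 0], [0, 0, 0], [0, 0, 0]], jaw=[0, 0, 0, 0, 0])

```text
time_s: 74.88
eef_pos: [0.5535, 0.3379, 0.0627]
eef_rot: [0.016, -0.173, 0.981, -0.086]
wrist_force: [-6.5, 3.3, 9.3]
opening: 0.059
grasp_force: 59.7
```

>>> arm_command(dp=[[0, 0, 0], [0, 0, 0]], turn=[[0, 0, 0], [0, 0, 0]], jaw=[0, 0])

```text
time_s: 75.12
eef_pos: [0.554, 0.3376, 0.0635]
eef_rot: [0.016, -0.173, 0.981, -0.086]
wrist_force: [-0.9, 0.3, -3.4]
opening: 0.061
grasp_force: 57.3
```

>>> arm_command(dp=[[0, 0.001, 0.006], [0, 0.001, 0.006], [0, 0.001, 0.006]], turn=[[0, 0, 0], [0, 0, 0], [0, 0, 0]], jaw=[0, 0, 0])

```text
time_s: 75.5
eef_pos: [0.5543, 0.3381, 0.0628]
eef_rot: [0.017, -0.173, 0.981, -0.086]
wrist_force: [-2.4, 2.8, 5.9]
opening: 0.065
grasp_force: 58.9
```

>>> arm_command(dp=[[0, 0, 0], [0, 0, 0], [0, 0, -0.1], [0, 0, -0.25], [0, 0, -0.5]], turn=[[0, 0, 0], [0, 0, 0], [0, 0, 0], [0, 0, 0], [0, 0, 0]], jaw=[0.2, 0.2, 0.2, 0.2, 0.2])

```text
time_s: 76.12
eef_pos: [0.5447, 0.3567, 0.1828]
eef_rot: [0.013, -0.173, 0.981, -0.087]
wrist_force: [1.1, 0.4, 1.0]
opening: 0.199
grasp_force: 0.0
```

Run:
```python
from h import *
f=[]
for i in range(12):
    camera('top');f.append(get_obs()['wrist_force'][2])
print('free fz',np.mean(f));print(here()[0])
plan(*here(),[([.575,.312,.33],ori(174.8),'look')])
```

```text
free fz 0.3985092746696466
[0.54571374 0.35758795 0.18342643]
look [-0.047, -0.311, -0.54] [-0.33, 0.07, 0.84] rows 3 -> [0.575 0.312 0.33 ]
```

>>> arm_command(dp=[[-0.02, -0.1, -0.25], [-0.047, -0.311, -0.54], [-0.047, -0.311, -0.54], [-0.047, -0.311, -0.54], [-0.047, -0.311, -0.54]], turn=[[-0.1, 0, 0.28], [-0.22, 0.04, 0.56], [-0.33, 0.07, 0.84], [-0.33, 0.07, 0.84], [-0.33, 0.07, 0.84]], jaw=[0.2, 0.2, 0.2, 0.2, 0.2])

```text
time_s: 77.35
eef_pos: [0.5744, 0.3122, 0.3293]
eef_rot: [0.0, 0.045, 0.999, -0.0]
wrist_force: [-0.4, 0.4, 0.1]
opening: 0.202
grasp_force: 0.0
```

Run:
```python
from h import *
C=cal('wrist');w=camera('wrist');cv2.imwrite('pics/w23.png',w);pan=np.array([.5671,.2999])
K=(w.max(2)<45).astype(np.uint8)
for c in cv2.findContours(K,cv2.RETR_EXTERNAL,cv2.CHAIN_APPROX_NONE)[0]:
    if cv2.contourArea(c)<1500:continue
    c=c.reshape(-1,2).astype(float);X=onz(C,c,.079)[:,:2];X=X[(np.linalg.norm(X-pan,axis=1)<.07)&(c[:,1]<330)]
    if len(X)>60:print(LS(lambda q:np.hypot(*(X-q[:2]).T)-q[2],[*pan,.045],loss='soft_l1',f_scale=.001).x,len(X))
V=cv2.cvtColor(w,cv2.COLOR_BGR2HSV);x,y=proj(C,[np.r_[pan,.06]])[0].astype(int);print(x,y)
print('\n'.join(''.join(('b' if V[v,u,1]>90 and 5<V[v,u,0]<25 and V[v,u,2]>35 else 'G' if V[v,u,1]>90 and 50<V[v,u,0]<95 and V[v,u,2]>30 else ' .:-=+*#%@'[min(9,int(V[v,u,2])//24)]) for u in range(x-70,x+70,2)) for v in range(y-70,y+64,4)))
```

```text
[0.56637626 0.30090499 0.04518403] 278
303 190
**********************************************************************
**********************************************************************
**********************************************************************
**********************************************************************
**********************************************************************
*********************************************+************************
****************************+:            :-==-=--+-******************
***********************+:     --==+==+++=      :===-==-==+************
+*******************+        .++++++++++=         .=------=+**********
+*****************:           #####%#%##*            -========********
+***************-             ##########*              ========*******
+*************#               ###########               .===-===******
#*************                ####%#%#%%#-               .===-==-*****
#***********#                 :++=======-=                 =====-+****
#***********                   ====++****#                 
[... 660 characters left out ...]
******                                           =--*********
###************#                                        .-************
###**************=                                     +**************
###+***************-                                 =****************
###+******************                             +******************
###+********************+=                     :+*********************
###+**************************+=.        :++**************************
###+******************************************************************
####******************************************************************
####**********************************************+++++++*+++++++**+++
```

The bowl sits 1.2 mm from the pan centre with its tins inside. One last numeric check for strays round the chute and for moved bystanders.

Run:
```python
from h import *
z=cv2.imread('pics/top0.png');C=cal('top');t=camera('top');cv2.imwrite('pics/t24.png',t)
d=(cv2.absdiff(t,z).max(2)>30).astype(np.uint8);d[350:]=0
n,l,s,c=cv2.connectedComponentsWithStats(d)
H=cv2.cvtColor(t,cv2.COLOR_BGR2HSV)
for i in range(1,n):
    if s[i,4]>6:print(c[i].round(),s[i].tolist(),onz(C,[c[i]],.01)[0].round(3),H[l==i].mean(0).round(),cv2.cvtColor(z,cv2.COLOR_BGR2HSV)[l==i].mean(0).round())
s0=cv2.imread('pics/scene0.png');s1=camera('scene');cv2.imwrite('pics/s24.png',s1);d=(cv2.absdiff(s1,s0).max(2)>40).astype(np.uint8);d=cv2.morphologyEx(d,cv2.MORPH_OPEN,np.ones((3,3)));n,l,s,c=cv2.connectedComponentsWithStats(d);C=cal('scene')
for i in range(1,n):
    if s[i,4]>12 and c[i,1]>190:print('scene',c[i].round(),s[i].tolist(),onz(C,[c[i]],.01)[0].round(3),s1[l==i].mean(0).round(),s0[l==i].mean(0).round())
```

```text
[ 81. 234.] [0, 95, 192, 255, 25095] [0.59  0.564 0.01 ] [91. 52. 75.] [ 24.  47. 124.]
[ 42. 174.] [40, 172, 5, 4, 9] [0.757 0.698 0.01 ] [103.  70.  36.] [22. 80. 63.]
[325. 232.] [312, 219, 27, 28, 332] [ 0.608 -0.083  0.01 ] [ 25. 148. 127.] [ 26. 158. 124.]
[286. 231.] [278, 229, 16, 5, 57] [0.608 0.02  0.01 ] [104.  23. 161.] [ 20. 125. 123.]
[289. 239.] [282, 238, 13, 3, 16] [0.586 0.011 0.01 ] [ 11. 135.  82.] [24. 12. 80.]
[423. 255.] [417, 250, 13, 10, 84] [ 0.552 -0.336  0.01 ] [ 18.  27. 161.] [ 28.  29. 107.]
[391. 261.] [385, 256, 13, 11, 76] [ 0.533 -0.254  0.01 ] [ 22.  22. 162.] [ 27.  31. 109.]
[347. 287.] [324, 268, 46, 39, 1394] [ 0.464 -0.141  0.01 ] [ 18.  27. 161.] [17. 39. 59.]
[419. 289.] [413, 285, 12, 10, 73] [ 0.462 -0.323  0.01 ] [ 22.  23. 161.] [ 26.  28. 106.]
[393. 297.] [388, 293, 12, 9, 70] [ 0.441 -0.257  0.01 ] [ 23.  21. 161.] [ 27.  29. 109.]
[235. 345.] [208, 338, 64, 12, 564] [0.314 0.136 0.01 ] [ 20.  25. 159.] [ 16.  33. 106.]
scene [349. 212.] [347, 209, 5, 6, 25] [ 0.811 -0.412  0.01 ] [147. 162. 166.] [81. 81. 75.]
scene [290. 213.] [284,
[... 2032 characters left out ...]
35. 146. 152.] [214. 226. 230.]
scene [322. 350.] [285, 331, 80, 44, 1679] [0.276 0.138 0.01 ] [228. 237. 240.] [129. 140. 145.]
scene [ 83. 351.] [72, 345, 19, 15, 173] [0.589 0.537 0.01 ] [90. 95. 96.] [148. 156. 158.]
scene [213. 362.] [206, 358, 15, 8, 51] [0.387 0.335 0.01 ] [113.  94. 180.] [164. 138. 236.]
scene [164. 389.] [154, 382, 17, 17, 116] [0.372 0.446 0.01 ] [39. 58. 77.] [ 63.  96. 128.]
scene [482. 433.] [466, 429, 33, 10, 225] [-0.073  0.068  0.01 ] [159. 154. 141.] [87. 84. 77.]
scene [468. 453.] [450, 440, 44, 29, 734] [-0.083  0.12   0.01 ] [237. 238. 242.] [141. 142. 149.]
scene [440. 458.] [432, 452, 16, 13, 75] [-0.06   0.164  0.01 ] [152. 154. 161.] [212. 215. 222.]
```

```bash
python3 -c "
from bench import *
print(hand_in())"
```

```text
the job is handed in; nothing more can be done
None
```

Handed in, result not shown: the handle is off and the bowl stands about 1 mm from the pan's centre; one of the four tins bounced out, so I put it into the bowl by hand with the handle on, and I infer all four are inside from the lifted weight and the empty chute and table, since only the top of the pile showed on camera.

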